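# Set out the condiment jars

### The arm

A 6-joint arm with a two-finger parallel gripper is mounted at the origin on the work surface. World frame = base frame: x ahead of the robot, y to its left, z up, the work surface at z = 0. Lengths are in mm, angles in rad, forces in N, time in s.
With the tool pointing down it reaches from about 350 to 775 mm from the base axis. Payload 7.3 kg.
Tool frame: the origin (TCP) lies between the finger pads; the fingertips stand 8 mm ahead of it and the grasp point (between the pads) lies 11 mm behind it; y points along the fingers, z is the direction in which the jaws open and shut, and the axes are right-handed (so a half turn about y gives the same grasp; the last joint's range is limited). The gripper opens to 92 mm and grips with 3 to 60 N. Pads are 19 mm wide; open, the fingers measure 130 mm over their backs; the gripper's body (75 mm by 190 mm) begins 47 mm behind the grasp point.
Start: joints at [1.099, 0.342, 1.524, -0, 1.275, -0.146], TCP at [168.021, 497.407, 234.741] pointing down, gripper open.
Joint ranges: [-2.53, 2.53], [-0.77, 2.02], [0.04, 2.7], [-1, 4.14], [0.28, 2.66], [-3.11, 3.11]. Speed limits (rad/s): [2.57, 2.57, 3.14, 3.14, 3.14, 3.14].

### API

Orientations are given as [roll, pitch, yaw] about the fixed x, y, z axes, in that order (R = Rz(yaw) Ry(pitch) Rx(roll)).
In Python, from plant import bot, vision, job gives the robot as it stands. The module is installed in compiled form; this text tells all that it offers.
- The arm moves only by the tool arm_command, never from a script. Its argument "deltas" is a list of rows, each a list of 4 numbers: the shift along the tool's x, y, z in m, then the turn about the tool's y in degrees. In form: [[x, y, z, twist], ...]. A call has 1 to 5 rows; each row shifts and turns the commanded pose from where the row before left it, along the tool's axes as they then stand; what a row does not reach is not made up. A row lasts 1/10 s, in which the tool goes at most 50 mm and 8.59 degrees, less where a joint would pass 70% of its speed; a pose out of reach is approached as far as the arm can. A call is refused whole if a number of a shift passes 0.05 or a number of a turn 8.59, either way. A call with a gripper value outside its range is refused whole. "claw" is the closure in counts, from 0 (fully open) to 255 (shut), set as the call begins (left out, the last holds). The fingers move at their own pace and stop on an object; the grip force is fixed at half the most. Time passes only in rows, so rows that do not move let the fingers close. It gives the time, the measured TCP pose, the force and the opening at its end, in the units of the state.
- bot.get_obs(): the state, without advancing time (a new reading comes with each control period).
- vision.capture(name): name is "scene" or "top" or "wrist"; returns a dict with "img" (400x640x3 uint8, red, green, blue), "camera_matrix" (3x3 intrinsics, pixels), "dist_coeffs" ([k1, k2, p1, p2, k3] as OpenCV has them; the pictures are not rectified), "world_to_cam" (4x4, takes a point from world to camera coordinates); the wrist camera has in their place "mount" (4x4, takes a point from camera to tool coordinates, whose origin is the TCP and whose axes are the tool frame's). Camera axes: x right, y down, z forward; pixel columns grow to the right and rows downward; lengths in mm; the calibration is good to about 2 mm. A picture is of the moment at which its call begins: read the wrist's pose just before it. There is no depth.
- job.close_job(): hands the job in, once; it reports no verdict.
Trained networks look in a picture, given as the dict that the camera call returned (one of the last four; its "shot" number tells which), for a name from the list of things; names that differ only in an ending like _2 or _b are one class to them, and where a whole thing is asked for, a point or a joint stands for the part that bears it (a point fixed in the world has none). Each returns a list of dicts, best first, with "confidence" (0 to 1); they miss things now and then, are a little off and sometimes report something else, mostly with a low value. They report only what shows in the picture. A call takes as long as a camera call.
- vision.find_in(picture, name): "xyz" ([x, y, z] in mm, in the coordinates of the camera as it stood for that picture, good to about 4 mm: the middle of the surface that is visible of it).
- vision.regions_of(picture, name): "mask" (400x640 bool, what is visible of it).
The state is a dict: "time": time; "joint_positions": joint angles; "dq": joint speeds; "tau": joint torques, N m; "tool_pos": TCP position; "tcp_rot": TCP orientation; "contact_force": force on the tool from outside, world axes, zero at the start; "moment": the same for the moment, N m; "grip_width": finger opening in mm.
Only numpy, scipy, OpenCV 4.12 (cv2) and the standard library are available. Lean on these libraries where they do the work, as an engineer would, in place of code of your own. Each camera call takes 0.05 s, during which the arm holds its last target. There are 200 camera calls.

### The job

Get the condiment stand ready for serving. Lift the little steel dish off the closed flap and stand it on the counter, then raise the stiff flap by its bar to about 75 degrees from closed and leave it there as a splash guard. Next take the two or three closed sauce jars, tallest first and shortest last: hold each upside down in the air for two seconds, cap pointing steeply down, to loosen the settled sauce, then turn it upright again and stand it on the floor of the stand's well; leave the drink can and the oil bottle where they are.

Things in the scene. Friction and masses are not known exactly. Their poses are not given: they have to be found in the camera images.
- stand_well (a point): Centre of the well floor of the condiment stand, a fixed steel block 180 mm deep (x) by 380 mm wide (y), turned only about the vertical. The well floor is 50 mm above the counter; a 6 mm thick rim runs all round it and rises 25 mm above the floor (75 mm above the counter). Axes of the stand: x points from its front (robot side) to its hinged far rim, y along its width, z up.
- flap (a joint): Angle of the flap in rad: 0 closed (lying flat over the well, as at the start), growing as its front edge is raised up and back; 1.31 is 75 degrees; stop at 2.1. The hinge is stiff (about 0.75 N m of friction): the flap stays where it is left.
- flap_bar (a point): Middle of the flap's black round handle bar, 10 mm thick and 110 mm long, parallel to the hinge (along the stand's y). It stands 33 mm off the flap's upper (outer) face, 165 mm from the hinge line towards the free edge. With the flap closed it is on top, near the front; as the flap rises it travels up and away from the robot, and ends behind the raised flap. The point turns with the flap.
- flap_hinge (a point): Middle of the flap's hinge line on the stand's far rim, 75 mm above the counter, 90 mm behind the middle of the well along the stand's x. The flap is a clear plastic panel with an aluminium border, 180 mm from hinge to free edge, 380 mm wide, 5 mm thick, 0.35 kg.
- tall_jar: Closed white plastic sauce jar with a steel screw cap and a brown paper band near its foot: body 60 mm across and 92 mm high, cap 50 mm across, total height 116 mm, about 0.34 kg. Origin at the centre of its underside, z towards the cap. May be absent.
- middle_jar: The same kind of jar, 60 mm across, with a body 70 mm high, total height 94 mm, about 0.28 kg. Origin at the centre of its underside, z towards the cap. May be absent.
- short_jar: The same kind of jar, 60 mm across, with a body 48 mm high, total height 72 mm, about 0.21 kg. Origin at the centre of its underside, z towards the cap. May be absent.
- drink_can: Bystander: a plain red drink can, 66 mm across, 115 mm high, origin at the centre of its underside. Leave it alone.
- tall_jar_cap (a point): Centre of the top of the tall jar's cap.
- middle_jar_cap (a point): Centre of the top of the middle jar's cap.
- short_jar_cap (a point): Centre of the top of the short jar's cap.
- dish: Small empty steel dip dish, open at the top, 66 mm across at the rim, 40 mm high, 0.15 kg. It starts standing on the closed flap, between the bar and the hinge. Origin at the centre of its underside, z up.
- oil_bottle: Bystander: a green oil bottle with a black cap, 64 mm across, 190 mm high, origin at the centre of its underside. Leave it alone.

How it is judged:
By the outcome, as a careful person would: the job done as asked, in the order asked, and still so for the second after the job is handed in, with the robot touching nothing.
Of tall_jar, middle_jar, short_jar only 2 to 3 are there at a start; the rules pass over those that are not, and their reading is None.
At some moment in a run one of middle_jar, short_jar, dish may be knocked a few centimetres aside while the robot is not near it.
It also fails if it takes over 210 s, if anything falls off the work surface, if the arm or the gripper's body presses on something with over 40 N, if the wrist force passes 120 N, or if a joint passes its speed limit or range.

## Working session

There is one attempt and no reset: what is moved stays moved. The work goes in short steps, Python scripts to look and compute and a tool call to move; the robot and the scene stay as the last step left them, time stands still between calls to the robot, and variables do not carry over. Pictures are saved under pics/ and viewed, about 12 in all and at most 16, crops included, and the job is handed in when it is done.

Besides the shell and the picture viewer there is one more tool, called after ">>>" as name(argument=value, ...), one argument or row to a line, values as JSON. arm_command: Moves the arm, as the interface text tells. Its arguments: {"type":"object","properties":{"deltas":{"type":"array","items":{"type":"array","items":{"type":"number"}}},"claw":{"type":"number"}},"required":["deltas"]}

```bash
ls; mkdir -p pics
cat > h.py <<'E'
import numpy as np, cv2
from scipy.spatial.transform import Rotation as R
from plant import bot, vision, job
def save(p,n): cv2.imwrite(f'pics/{n}.png',p['img'][:,:,::-1])
def pose():
    o=bot.get_obs(); T=np.eye(4); T[:3,:3]=R.from_euler('xyz',o['tcp_rot']).as_matrix(); T[:3,3]=o['tool_pos']; return T
def cap(n):
    T=pose(); p=vision.capture(n)
    p['c2w']=T@p['mount'] if n=='wrist' else np.linalg.inv(p['world_to_cam'])
    return p
def w(p,x): return (p['c2w']@np.append(x,1))[:3]
def find(p,name,k=2):
    return [(np.round(w(p,d['xyz']),0).tolist(),round(d['confidence'],2)) for d in vision.find_in(p,name)[:k]]
E
python3 - <<'E'
from h import *
o=bot.get_obs(); print(o); print(pose().round(3))
ps={n:cap(n) for n in('scene','top')}
for n,p in ps.items():
    save(p,n+'0'); print(n,p['c2w'].round(2).tolist(),p['camera_matrix'].tolist(),p['dist_coeffs'])
    for t in 'stand_well flap flap_bar tall_jar middle_jar short_jar drink_can dish oil_bottle'.split():print(t,find(p,t))
a=np.vstack([ps['scene']['img'],ps['top']['img']])
E
```

```text
pics
{'time': 0.0, 'joint_positions': array([ 1.09900939e+00,  3.42718294e-01,  1.52504595e+00, -4.73069002e-06,
        1.27537806e+00, -1.45998866e-01]), 'dq': array([ 0.00184119, -0.0011238 ,  0.00010945, -0.00019504, -0.00167789,
       -0.00090282]), 'tau': array([-6.57555938e-04, -4.31247926e+01, -2.44217259e+01,  7.16242706e-02,
        5.59324678e-02, -8.64664526e-05]), 'tool_pos': array([167.82389429, 497.02875526, 234.03715109]), 'tcp_rot': array([-1.57233014e+00,  2.20968158e-04, -3.25786864e-01]), 'contact_force': array([ 0.64196376, -0.5046154 , -0.11019219]), 'moment': array([ 0.0382667 , -0.02446638, -0.0199174 ]), 'grip_width': 91.80207960141965}
[[ 9.47000e-01 -1.00000e-03  3.20000e-01  1.67824e+02]
 [-3.20000e-01 -1.00000e-03  9.47000e-01  4.97029e+02]
 [-0.00000e+00 -1.00000e+00 -2.00000e-03  2.34037e+02]
 [ 0.00000e+00  0.00000e+00  0.00000e+00  1.00000e+00]]
scene [[0.41, 0.77, -0.49, 1121.29], [0.91, -0.35, 0.21, -278.7], [-0.01, -0.53, -0.85, 1054.69], [0.0, 0.0, 0.0, 1.0]] [[480.1959341612191, 0.0, 317.89624556665206], [0.0, 480.1959341612191, 204.556884059926
[... 548 characters left out ...]
0.02, -0.02, -40.19], [0.02, -0.07, -1.0, 1105.51], [0.0, 0.0, 0.0, 1.0]] [[387.6042365580761, 0.0, 317.187511328841], [0.0, 387.6042365580761, 204.50316459307763], [0.0, 0.0, 1.0]] [-0.0720086  0.         0.         0.         0.       ]
stand_well [([529.0, 245.0, 77.0], 0.83)]
flap [([530.0, 247.0, 81.0], 0.8), ([706.0, -225.0, 117.0], 0.68)]
flap_bar [([531.0, 253.0, 82.0], 0.94)]
tall_jar [([496.0, -292.0, 117.0], 0.79)]
middle_jar [([608.0, -380.0, 119.0], 0.41)]
short_jar [([430.0, -401.0, 70.0], 0.73)]
drink_can [([706.0, -226.0, 116.0], 0.82), ([532.0, 251.0, 80.0], 0.45)]
dish [([557.0, 155.0, 84.0], 0.72), ([608.0, -377.0, 120.0], 0.57)]
oil_bottle [([610.0, -375.0, 118.0], 0.88)]
```

View pics/scene0.png

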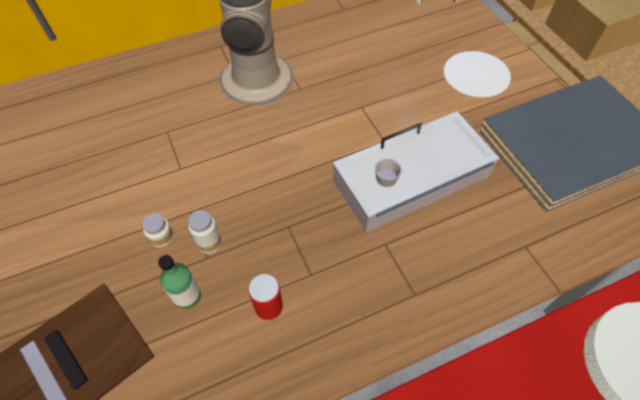

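View pics/top0.png

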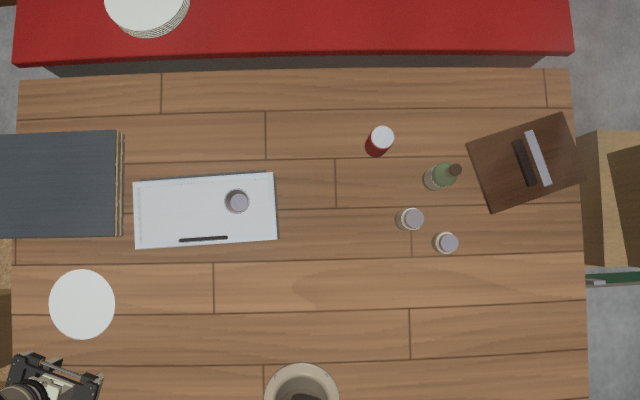

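Seen: stand at about (530,247) with bar at top-image (203,239), dish (237,201); two jars at top-image (410,219) and (446,243), can (380,140), bottle (442,175). The row interface only twists about the approach axis, so I test what happens at the edge of reach.

>>> arm_command(
  deltas=[
    [0, -0.03, 0.05, 0],
    [0, -0.03, 0.05, 0],
    [0, -0.03, 0.05, 0],
    [0, -0.03, 0.05, 0],
    [0, 0, 0.05, 0],
  ],
  claw=0,
)

```text
time: 1.5
tool_pos: [235.3, 695.8, 340.5]
tcp_rot: [-1.563, -0.001, -0.326]
contact_force: [0.8, 1.2, 2.1]
grip_width: 92.0
```

>>> arm_command(
  deltas=[
    [0, 0, 0.05, 0],
    [0, 0, 0.05, 0],
    [0, 0, 0.05, 0],
    [0, 0, 0.05, 0],
    [0, 0, 0.05, 0],
  ],
)

```text
time: 2.0
tool_pos: [269.1, 793.5, 285.4]
tcp_rot: [-1.474, 0.0, -0.326]
contact_force: [1.0, 0.9, 0.4]
grip_width: 91.7
```

>>> arm_command(
  deltas=[
    [0, 0, 0.05, 0],
    [0, 0, 0.05, 0],
    [0, 0, 0.05, 0],
    [0, 0, 0.05, 0],
    [0, 0, 0.05, 0],
  ],
)

```text
time: 2.5
tool_pos: [290.5, 857.4, 251.9]
tcp_rot: [-1.313, -0.0, -0.326]
contact_force: [-0.3, 0.4, -0.1]
grip_width: 91.6
```

>>> arm_command(
  deltas=[
    [0, 0, 0.05, 0],
    [0, 0, 0.05, 0],
    [0, 0, 0.05, 0],
    [0, 0, 0.05, 0],
    [0, 0, 0.05, 0],
  ],
)

```text
time: 3.0
tool_pos: [306.9, 906.7, 260.1]
tcp_rot: [-1.147, -0.0, -0.326]
contact_force: [-0.1, 0.2, -0.7]
grip_width: 91.6
```

>>> arm_command(
  deltas=[
    [0, 0, -0.05, 0],
    [0, 0, -0.05, 0],
    [0, 0, -0.05, 0],
    [0, 0, -0.05, 0],
    [0, 0, -0.05, 0],
  ],
)

```text
time: 3.5
tool_pos: [260.7, 765.7, 192.3]
tcp_rot: [-1.145, 0.0, -0.325]
contact_force: [-0.0, 0.4, 0.2]
grip_width: 91.8
```

Run:
```python
from h import *
o=bot.get_obs(); print(o['joint_positions'].round(3),o['tool_pos'],o['tcp_rot']); print(pose().round(3))
```

```text
[ 1.129  0.686  1.138  0.062  0.896 -0.145] [260.72997072 765.65737662 192.34349052] [-1.14492230e+00  2.32489972e-04 -3.24890132e-01]
[[ 9.48000e-01  1.32000e-01  2.91000e-01  2.60730e+02]
 [-3.19000e-01  3.92000e-01  8.63000e-01  7.65657e+02]
 [-0.00000e+00 -9.11000e-01  4.13000e-01  1.92343e+02]
 [ 0.00000e+00  0.00000e+00  0.00000e+00  1.00000e+00]]
```

The tilt stays after going past reach, so out-of-reach pushes give the missing tilts. I now test the inner limit to undo it (restore vertical).

>>> arm_command(
  deltas=[
    [0, -0.03, -0.04, 0],
    [0, -0.03, -0.04, 0],
    [0, -0.02, -0.045, 0],
    [0, -0.02, -0.045, 0],
    [0, -0.02, -0.045, 0],
  ],
)

```text
time: 4.0
tool_pos: [182.1, 532.6, 213.5]
tcp_rot: [-1.146, 0.0, -0.325]
contact_force: [-0.6, -0.1, 0.2]
grip_width: 91.9
```

>>> arm_command(
  deltas=[
    [0, -0.02, -0.045, 0],
    [0, -0.02, -0.045, 0],
    [0, -0.02, -0.045, 0],
    [0, -0.02, -0.045, 0],
    [0, -0.02, -0.045, 0],
  ],
)

```text
time: 4.5
tool_pos: [103.1, 299.7, 211.6]
tcp_rot: [-1.146, 0.0, -0.323]
contact_force: [1.3, -0.4, 1.3]
grip_width: 91.8
```

Run:
```python
from h import *
o=bot.get_obs(); print(o['joint_positions'].round(4),o['tool_pos'],o['tcp_rot']); print(pose().round(3))
```

```text
[ 0.8183 -0.2877  2.3309  0.2614  0.7258 -0.5928] [103.12869418 299.74941689 211.59481684] [-1.14640367e+00  1.63128166e-04 -3.23139815e-01]
[[ 9.48000e-01  1.31000e-01  2.89000e-01  1.03129e+02]
 [-3.18000e-01  3.91000e-01  8.64000e-01  2.99749e+02]
 [-0.00000e+00 -9.11000e-01  4.12000e-01  2.11595e+02]
 [ 0.00000e+00  0.00000e+00  0.00000e+00  1.00000e+00]]
```

>>> arm_command(
  deltas=[
    [0, -0.02, -0.045, 0],
    [0, -0.02, -0.045, 0],
    [0, -0.02, -0.045, 0],
  ],
)

```text
time: 4.8
tool_pos: [82.8, 207.5, 212.2]
tcp_rot: [-1.168, -0.0, -0.332]
contact_force: [1.0, -1.4, -0.0]
grip_width: 91.6
```

Run:
```python
from h import *
o=bot.get_obs(); print(o['joint_positions'].round(4),o['tool_pos'],o['tcp_rot']); print(pose().round(3))
```

```text
[ 0.2919 -0.6028  2.4332  0.3653  1.0955 -1.0802] [ 82.77989228 207.48026844 212.17917423] [-1.16842767e+00 -3.58819219e-04 -3.32106246e-01]
[[ 9.45000e-01  1.28000e-01  3.00000e-01  8.27800e+01]
 [-3.26000e-01  3.70000e-01  8.70000e-01  2.07480e+02]
 [ 0.00000e+00 -9.20000e-01  3.92000e-01  2.12179e+02]
 [ 0.00000e+00  0.00000e+00  0.00000e+00  1.00000e+00]]
```

```bash
cat > fk.py <<'E'
import numpy as np
from scipy.spatial.transform import Rotation as R
from scipy.optimize import least_squares
def rot(a,t): return R.from_rotvec(np.array(a)*t).as_matrix()
X,Y,Z=np.eye(3)
# p: h, lat, L1, L2, d, a1(elbow offset), a2(wrist offset)
def fk(q,p):
    h,lat,L1,L2,d,a1,a2=p
    M=rot(Z,q[0]); t=np.array([0,0,h])+M@np.array([0,lat,0])
    M=M@rot(Y,q[1]); t=t+M@np.array([0,0,L1])
    M=M@rot(Y,q[2]); t=t+M@np.array([a1,0,L2])
    M=M@rot(Z,q[3])@rot(Y,q[4]); t=t+M@np.array([a2,0,d])
    M=M@rot(Z,-q[5]*SG[0])
    # tool: y along M z ; z along M x ; x = y cross z
    T=np.eye(4); T[:3,:3]=np.c_[M[:,1],M[:,2],M[:,0]]; T[:3,3]=t; return T
SG=[-1]
E
python3 - <<'E'
from fk import *
import fk
D=[([1.09900939,.342718,1.525046,0,1.275378,-.145999],[167.824,497.029,234.037],[-1.57233,.00022,-.325787]),
([.8183,-.2877,2.3309,.2614,.7258,-.5928],[103.129,299.749,211.595],[-1.1464,.00016,-.32314]),
([1.129,.686,1.138,.062,.896,-.145],[260.73,765.657,192.343],[-1.1449,.0002,-.3249]),
([.2919,-.6028,2.4332,.3653,1.0955,-1.0802],[82.78,207.48,212.179],[-1.16843,-.00036,-.3321])]
def res(p):
    r=[]
    for q,t,e in D: r+=list(fk.fk(q,p)[:3,3]-t)
    return r
for s in(1,-1):
    fk.SG[0]=s
    o=least_squares(res,[186,76,504,371,318,0,0])
    print(s,o.x.round(1),np.abs(o.fun).max())
    for q,t,e in D: print((fk.fk(q,o.x)[:3,:3]-R.from_euler('xyz',e).as_matrix()).round(3).tolist())
E
```

```text
1 [ 2.230e+02  7.650e+01  5.062e+02  3.794e+02  3.101e+02  4.670e+01
 -3.000e-01] 0.22114186658907897
[[-1.763, -0.0, -0.899], [0.899, 0.0, -1.763], [-0.0, -0.0, 0.003]]
[[-1.036, -0.0, -1.277], [1.238, -0.0, -0.895], [0.382, -0.0, -0.566]]
[[-1.772, -0.0, -0.841], [0.872, -0.001, -1.599], [0.119, -0.0, -0.808]]
[[-0.171, 0.0, -0.919], [0.868, 0.0, -0.115], [0.325, 0.0, -0.174]]
-1 [ 2.230e+02  7.650e+01  5.062e+02  3.794e+02  3.101e+02  4.670e+01
 -3.000e-01] 0.22114186658907897
[[-1.895, -0.0, -0.64], [0.64, 0.0, -1.895], [0.0, -0.0, 0.003]]
[[-1.897, -0.0, -0.579], [0.635, -0.0, -1.728], [0.0, -0.0, -0.823]]
[[-1.895, -0.0, -0.582], [0.639, -0.001, -1.726], [0.001, -0.0, -0.826]]
[[-1.891, 0.0, -0.6], [0.652, 0.0, -1.74], [-0.001, 0.0, -0.783]]
```

```bash
cat >> fk.py <<'E'
SG[0]=-1
P=[223.0,76.5,506.2,379.4,310.1,46.7,-.3]
LO=np.array([-2.53,-.77,.04,-1,.28,-3.11]);HI=np.array([2.53,2.02,2.7,4.14,2.66,3.11])
SP=np.array([2.57,2.57,3.14,3.14,3.14,3.14])*.7*.1
F=np.diag([-1,1,-1,1.])
def K(q): return fk(q,P)@F
def row(q,T,r,w=300,clamp=True):
    """one row from joints q, commanded pose T -> new joints, reached pose"""
    r=np.array(r,float); G=np.eye(4); G[:3,:3]=rot(Y,np.radians(r[3])); G[:3,3]=r[:3]*1000
    W=T@G
    def f(x):
        A=K(x); return np.r_[A[:3,3]-W[:3,3], w*R.from_matrix(W[:3,:3]@A[:3,:3].T).as_rotvec()]
    lo,hi=(np.maximum(LO,q-SP),np.minimum(HI,q+SP)) if clamp else (LO,HI)
    x0=np.clip(q,lo+1e-6,hi-1e-6)
    s=least_squares(f,x0,bounds=(lo,hi))
    return s.x,K(s.x)
def run(q,rows,w=300,T=None):
    T=K(q) if T is None else T
    for r in rows:q,T=row(q,T,r,w)
    return q,T
def eul(T): return R.from_matrix(T[:3,:3]).as_euler('xyz').round(3)
E
python3 - <<'E'
from fk import *
q0=np.array([1.09900939,.342718,1.525046,0,1.275378,-.145999])
for w in(100,200,300,500,1000):
    q,T=run(q0,[[0,-.03,.05,0]]*4+[[0,0,.05,0]],w); print(w,T[:3,3].round(0),eul(T))
    for k in range(3):
        q,T=run(q,[[0,0,.05,0]]*5,w); print(w,T[:3,3].round(0),eul(T),q.round(2))
E
```

```text
100 [246. 730. 357.] [-1.453  0.    -0.326]
100 [315. 934. 426.] [-0.832  0.    -0.326] [ 1.15  0.99  0.04  0.07  1.38 -0.09]
100 [ 347. 1027.  621.] [-0.114  0.    -0.326] [ 1.15  0.99  0.04  0.16  0.66 -0.14]
100 [326. 965. 843.] [ 0.368  0.    -0.326] [ 1.14  0.89  0.04  0.35  0.29 -0.3 ]
200 [244. 723. 351.] [-1.485  0.    -0.326]
200 [304. 899. 381.] [-1.009  0.    -0.326] [ 1.15  1.01  0.04  0.05  1.54 -0.08]
200 [337. 999. 519.] [-0.459  0.    -0.326] [ 1.15  0.99  0.04  0.11  1.   -0.1 ]
200 [335. 993. 713.] [-0.018  0.    -0.326] [ 1.14  0.91  0.04  0.17  0.65 -0.14]
300 [242. 718. 346.] [-1.512  0.    -0.326]
300 [292. 865. 341.] [-1.172  0.    -0.326] [ 1.15  1.03  0.04  0.04  1.68 -0.09]
300 [324. 960. 419.] [-0.761  0.    -0.326] [ 1.15  1.02  0.04  0.07  1.27 -0.09]
300 [335. 993. 562.] [-0.394  0.    -0.326] [ 1.14  0.96  0.04  0.11  0.97 -0.1 ]
500 [240. 711. 341.] [-1.542  0.    -0.326]
500 [277. 822. 296.] [-1.369  0.    -0.326] [ 1.15  1.06  0.04  0.02  1.84 -0.09]
500 [302. 893. 295.] [-1.148  0.    -0.326] [ 1.15  1.09  0.04  0.04  1.59 -0.08]
500 [318. 943. 344.] [-0.927  0.    -0.326] [ 1.15  1.07  0.04  0.06  1.39 -0.09]
1000 [239. 707. 337.] [-1.563  0.    -0.326]
1000 [267. 790. 266.] [-1.512  0.    -0.326] [ 1.15  1.09  0.04  0.01  1.95 -0.09]
1000 [281. 831. 209.] [-1.447  0.    -0.326] [ 1.15  1.16  0.04  0.01  1.82 -0.09]
1000 [291. 862. 178.] [-1.377  0.    -0.326] [ 1.15  1.2   0.04  0.02  1.71 -0.09]
```

Run:
```python
from fk import *
q=np.array([.2919,-.6028,2.4332,.3653,1.0955,-1.0802])
def dn(T): return T[:3,1].round(3)
def go(q,dirw,n,w,tw=0):
    T=K(q)
    for k in range(n):
        l=T[:3,:3].T@np.array(dirw); q,T=row(q,T,list(l)+[tw],w)
        if k%5==4: print(k,T[:3,3].round(0),dn(T),q.round(2))
    return q
for w in(600,800):
  print('inward');go(q,[-.016,-.047,0],10,w)
  print('inward hi');go(q,[-.016,-.047,.02],15,w)
  print('up then back');
  q2=go(q,[0,0,.05],3,w); go(q2,[-.016,-.047,0],20,w)
```

```text
inward
4 [ 12. 147. 198.] [ 0.127  0.236 -0.963] [ 0.6  -0.77  2.45  0.13  1.22 -0.66]
9 [-41.  54. 160.] [ 0.111  0.124 -0.986] [ 1.5  -0.77  2.54 -0.11  1.24  0.3 ]
inward hi
4 [ 20. 152. 308.] [ 0.122  0.231 -0.965] [ 0.58 -0.77  2.16  0.13  1.52 -0.64]
9 [-43.  42. 437.] [ 0.107  0.124 -0.987] [ 1.48 -0.77  1.8  -0.1   1.98  0.21]
14 [ -60. -120.  593.] [ 0.05   0.057 -0.997] [ 1.58 -0.77  1.24 -0.1   2.61  0.27]
up then back
4 [ 10. 145. 375.] [ 0.127  0.232 -0.964] [ 0.64 -0.77  1.99  0.11  1.68 -0.56]
9 [-44.  44. 414.] [ 0.103  0.115 -0.988] [ 1.54 -0.77  1.86 -0.11  1.93  0.27]
14 [-36. -62. 442.] [ 0.026  0.003 -1.   ] [ 2.43 -0.77  1.77 -0.02  2.16  1.19]
19 [ -42. -118.  463.] [-0.037 -0.148 -0.988] [ 2.53 -0.77  1.72  0.18  2.24  1.42]
inward
4 [ 13. 164. 197.] [ 0.128  0.29  -0.948] [ 0.59 -0.77  2.47  0.19  1.17 -0.7 ]
9 [-39.  82. 151.] [ 0.12   0.226 -0.967] [ 1.49 -0.77  2.58 -0.11  1.1   0.29]
inward hi
4 [ 22. 169. 308.] [ 0.124  0.286 -0.95 ] [ 0.58 -0.77  2.18  0.17  1.47 -0.65]
9 [-40.  74. 439.] [ 0.116  0.22  -0.969] [ 1.48 -0.77  1.81 -0.1   1.87  0.21]
14 [-50. -82. 598.] [ 0.081  0.178 -0.981] [ 1.58 -0.77  1.25 -0.13  2.48  0.23]
up then back
4 [ 11. 163. 376.] [ 0.127  0.286 -0.95 ] [ 0.64 -0.77  2.    0.16  1.63 -0.57]
9 [-41.  76. 418.] [ 0.114  0.214 -0.97 ] [ 1.54 -0.77  1.87 -0.11  1.82  0.27]
14 [-24. -18. 448.] [ 0.067  0.146 -0.987] [ 2.42 -0.77  1.76 -0.18  2.09  1.09]
19 [-20. -59. 474.] [ 0.026  0.052 -0.998] [ 2.48 -0.77  1.68 -0.07  2.22  1.2 ]
```

```bash
cat >> h.py <<'E'
def plane(p,uv,z):
    """pixels -> world xy on plane z"""
    n=cv2.undistortPoints(np.array(uv,float).reshape(-1,1,2),p['camera_matrix'],p['dist_coeffs'])[:,0]
    C=p['c2w']; d=np.c_[n,np.ones(len(n))]@C[:3,:3].T; s=(z-C[2,3])/d[:,2]
    return (C[:3,3]+d*s[:,None])[:,:2]
def mask(p,name):
    r=vision.regions_of(p,name); return (r[0]['mask'],r[0]['confidence']) if r else (None,0)
def mrect(p,name,z,hull=True):
    m,c=mask(p,name)
    if m is None: return None
    v,u=np.nonzero(m); xy=plane(p,np.c_[u,v],z).astype(np.float32)
    (cx,cy),(a,b),an=cv2.minAreaRect(xy); return np.round([cx,cy,a,b,an,c,len(u)],2).tolist()
E
python3 - <<'E'
from h import *
for n in('top','scene'):
    p=cap(n)
    print(n,'flap',mrect(p,'flap',80));print('bar',mrect(p,'flap_bar',113))
    print('dish rim z120',mrect(p,'dish',120));
    for j in('tall_jar','middle_jar','short_jar'):
        m,c=mask(p,j)
        if m is not None: v,u=np.nonzero(m); print(j,round(c,2),u.min(),u.max(),v.min(),v.max(),len(u))
    if n=='top': cv2.imwrite('pics/crop1.png',cv2.resize(p['img'][150:270,110:300,::-1],None,fx=4,fy=4,interpolation=2))
E
```

```text
top flap [534.18, 244.23, 182.66, 384.5, 2.62, 0.84, 9139.0]
bar [532.64, 235.5, 180.29, 373.3, 2.5, 0.87, 9323.0]
dish rim z120 [555.45, 149.29, 63.84, 64.74, 43.97, 0.55, 535.0]
short_jar 0.9 432 457 232 253 462
scene flap [529.7, 243.57, 195.77, 385.54, 2.43, 0.58, 8290.0]
bar [549.14, 225.43, 187.9, 368.83, 2.4, 0.7, 8072.0]
dish rim z120 [563.35, 143.58, 63.14, 80.03, 65.44, 0.86, 605.0]
tall_jar 0.97 189 220 210 252 980
short_jar 0.6 143 172 214 246 759
```

View pics/crop1.png

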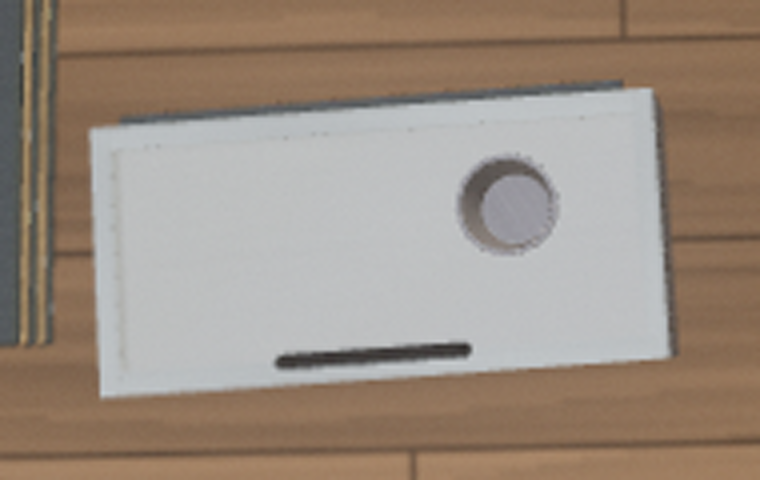

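Run:
```python
from h import *
p=cap('top')
c=lambda a:np.array(a)/4+[110,150]-.4
print(plane(p,c([(90,127),(653,88),(670,357),(100,397)]),79).round(1).tolist())
print(plane(p,c([(276,362),(470,349)]),112).round(1).tolist())
print(plane(p,c([(508,204)]),120).round(1).tolist(),plane(p,c([(518,210)]),81).round(1).tolist())
print(pose().round(3).tolist(), bot.get_obs()['joint_positions'].round(4).tolist())
```

```text
[[617.0, 439.4], [633.4, 58.6], [454.2, 50.4], [435.9, 431.1]]
[[457.1, 300.6], [462.7, 175.3]]
[[554.5, 148.4]] [[553.7, 149.2]]
[[0.945, 0.126, 0.302, 83.997], [-0.327, 0.369, 0.87, 208.386], [-0.002, -0.921, 0.39, 212.376], [0.0, 0.0, 0.0, 1.0]] [0.2992, -0.5943, 2.4305, 0.3644, 1.09, -1.0733]
```

```bash
cat > plan.py <<'E'
from fk import *
import json
from h import pose,bot
def plan(wps,q=None,T=None,vmax=48,amax=8.5,w=650,show=True):
    """wps: list of (x,y,z,twist_deg); from current state; prints calls of 5 rows"""
    q=bot.get_obs()['joint_positions'] if q is None else q
    T=pose() if T is None else T
    rows=[]; T0=T.copy()
    for x,y,z,tw in wps:
        D=np.array([x,y,z],float)-T0[:3,3]
        n=max(1,int(np.ceil(max(np.linalg.norm(D)/vmax,abs(tw)/amax))))
        for k in range(n):
            rem=np.array([x,y,z])-T0[:3,3]
            l=np.round(T0[:3,:3].T@(rem/(n-k))/1000,4); t=round(tw/n,2)
            rows.append(l.tolist()+[t])
            q,Tr=row(q,T0,rows[-1],w)
            G=np.eye(4);G[:3,:3]=rot(Y,np.radians(t));G[:3,3]=l*1000;Ti=T0@G
            e=np.linalg.norm(Tr[:3,3]-Ti[:3,3]); er=np.degrees(R.from_matrix(Ti[:3,:3].T@Tr[:3,:3]).magnitude())
            if e>2 or er>1: print('  !row',len(rows),'err',e.round(1),er.round(1))
            T0=Tr
    if show:
        for i in range(0,len(rows),5): print(json.dumps(rows[i:i+5]).replace(', -0.0,',', 0,'))
        print('end',T0[:3,3].round(1),'y',T0[:3,1].round(3),'z',T0[:3,2].round(3),'q',q.round(2))
    return rows,q,T0
E
python3 - <<'E'
from plan import *
plan([(543,116,195,90)])
E
```

```text
[[0.0422, 0.0036, 0.0047, 8.18], [0.0412, 0.0036, 0.0105, 8.18], [0.0393, 0.0036, 0.0162, 8.18], [0.0365, 0.0035, 0.0217, 8.18], [0.0331, 0.0036, 0.0266, 8.18]]
[[0.029, 0.0035, 0.0311, 8.18], [0.0242, 0.0036, 0.0349, 8.18], [0.019, 0.0035, 0.038, 8.18], [0.0135, 0.0036, 0.0403, 8.18], [0.0076, 0.0035, 0.0418, 8.18]]
[[0.0015, 0.0036, 0.0425, 8.18]]
end [543. 116. 195.] y [ 0.126  0.368 -0.921] z [ 0.945 -0.327 -0.001] q [-0.15  0.37  1.68  0.45  1.07 -0.03]
```

>>> arm_command(
  deltas=[
    [0.042, 0.0036, 0.005, 8.2],
    [0.041, 0.0036, 0.0105, 8.2],
    [0.039, 0.0036, 0.016, 8.2],
    [0.0365, 0.0036, 0.0217, 8.2],
    [0.033, 0.0036, 0.0266, 8.2],
  ],
)

```text
time: 6.05
tool_pos: [291.1, 167.9, 204.9]
tcp_rot: [-1.261, 0.258, -1.005]
contact_force: [0.8, 0.0, 0.1]
grip_width: 91.6
```

>>> arm_command(
  deltas=[
    [0.029, 0.0035, 0.031, 8.2],
    [0.024, 0.0036, 0.035, 8.2],
    [0.019, 0.0035, 0.038, 8.2],
    [0.0135, 0.0036, 0.04, 8.2],
    [0.0076, 0.0035, 0.042, 8.1],
  ],
)

```text
time: 6.55
tool_pos: [499.7, 127.0, 197.6]
tcp_rot: [-1.511, 0.396, -1.746]
contact_force: [-0.5, -0.5, 1.3]
grip_width: 92.0
```

>>> arm_command(
  deltas=[
    [0.0015, 0.0036, 0.042, 8.1],
    [0, 0, 0, 0],
    [0, 0, 0, 0],
    [0, 0, 0, 0],
  ],
)

```text
time: 6.95
tool_pos: [538.2, 119.7, 196.5]
tcp_rot: [-1.569, 0.4, -1.892]
contact_force: [-0.5, -0.7, -0.0]
grip_width: 91.9
```

Run:
```python
from h import *
from plan import plan
print(pose().round(3).tolist())
p=cap('wrist'); save(p,'w1'); print('dish',find(p,'dish'),mrect(p,'dish',119))
t=cap('top'); print(find(t,'dish'),mrect(t,'dish',119))
T=pose(); g=np.array([554.5,148.5,107])+11*T[:3,1]
plan([(*g,0)])
```

```text
[[-0.291, 0.125, 0.949, 538.221], [-0.874, 0.369, -0.316, 119.707], [-0.39, -0.921, 0.002, 196.478], [0.0, 0.0, 0.0, 1.0]]
dish [([561.0, 157.0, 95.0], 0.65)] [554.4, 150.36, 63.76, 64.29, 71.62, 0.85, 4575.0]
[([565.0, 169.0, 99.0], 0.7), ([539.0, 301.0, 76.0], 0.49)] [558.0, 164.93, 31.24, 62.06, 73.0, 0.81, 247.0]
[[0.0018, 0.0356, 0.0017, 0.0], [0.0018, 0.0356, 0.0017, 0.0], [0.0018, 0.0356, 0.0018, 0.0]]
end [555.9 152.5  96.9] y [ 0.127  0.369 -0.921] z [ 0.948 -0.317  0.004] q [-0.07  0.52  1.75  0.53  0.84 -0.11]
```

View pics/w1.png

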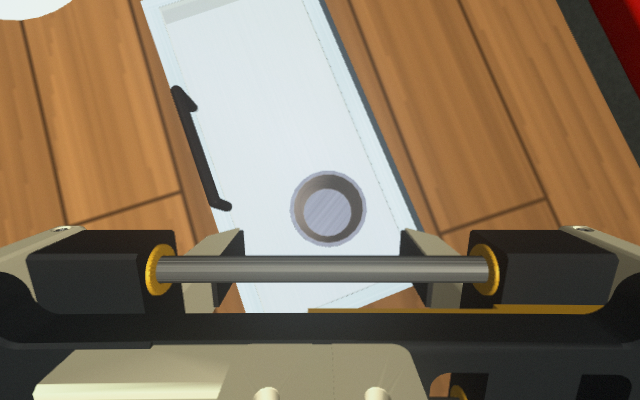

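The wrist view shows the dish at (328,208) centred between the fingers, and the bar to its left; positions agree with the top view.

>>> arm_command(
  deltas=[
    [0.0016, 0.036, 0.0017, 0],
    [0.0016, 0.036, 0.0017, 0],
    [0.0014, 0.035, 0.0015, 0],
    [0, 0, 0, 0],
  ],
)

```text
time: 7.65
tool_pos: [555.0, 154.2, 93.4]
tcp_rot: [-1.572, 0.399, -1.894]
contact_force: [-0.2, -0.6, 0.1]
grip_width: 92.0
```

>>> arm_command(
  deltas=[
    [0, 0, 0, 0],
    [0, 0, 0, 0],
    [0, 0, 0, 0],
    [0, 0, 0, 0],
    [0, 0, 0, 0],
  ],
  claw=255,
)

```text
time: 8.15
tool_pos: [556.4, 153.0, 97.6]
tcp_rot: [-1.566, 0.401, -1.892]
contact_force: [-1.8, -1.8, 6.0]
grip_width: 62.8
```

>>> arm_command(
  deltas=[
    [0, 0, 0, 0],
    [0, 0, 0, 0],
    [0, 0, 0, 0],
    [0, 0, 0, 0],
  ],
)

```text
time: 8.55
tool_pos: [556.5, 153.0, 97.5]
tcp_rot: [-1.566, 0.401, -1.892]
contact_force: [-2.0, -2.3, 6.1]
grip_width: 62.8
```

Run:
```python
from plan import *
plan([(556,153,185,0),(560,-75,120,0),(560,-75,24,0)],vmax=42)
```

```text
[[-0.0113, -0.0269, 0, 0.0], [-0.0114, -0.0268, 0, 0.0], [-0.0113, -0.0269, -0.0001, 0.0], [0.0372, -0.004, 0.0127, 0.0], [0.0372, -0.0039, 0.0127, 0.0]]
[[0.0372, -0.004, 0.0127, 0.0], [0.0372, -0.0039, 0.0126, 0.0], [0.0373, -0.004, 0.0127, 0.0], [0.0372, -0.0039, 0.0126, 0.0], [0.0125, 0.0295, -0.0001, 0.0]]
[[0.0125, 0.0294, -0.0001, 0.0], [0.0125, 0.0295, -0.0002, 0.0]]
end [560. -75.  24.] y [ 0.128  0.369 -0.921] z [ 0.948 -0.318  0.004] q [-0.49  0.68  1.69  0.52  0.9  -0.52]
```

>>> arm_command(
  deltas=[
    [-0.011, -0.027, 0, 0],
    [-0.011, -0.027, 0, 0],
    [-0.011, -0.027, 0, 0],
    [0.037, -0.004, 0.0127, 0],
    [0.037, -0.004, 0.0127, 0],
  ],
)

```text
time: 9.05
tool_pos: [557.4, 76.2, 163.8]
tcp_rot: [-1.564, 0.401, -1.889]
contact_force: [0.7, -0.3, -2.8]
grip_width: 62.6
```

>>> arm_command(
  deltas=[
    [0.037, -0.004, 0.0127, 0],
    [0.037, -0.004, 0.0127, 0],
    [0.037, -0.004, 0.0127, 0],
    [0.037, -0.004, 0.0127, 0],
    [0, 0, 0, 0],
  ],
)

```text
time: 9.55
tool_pos: [559.9, -79.4, 118.1]
tcp_rot: [-1.568, 0.399, -1.898]
contact_force: [0.3, 0.1, -1.2]
grip_width: 63.0
```

>>> arm_command(
  deltas=[
    [0.0125, 0.0295, 0, 0],
    [0.0125, 0.0295, 0, 0],
    [0.011, 0.026, 0, 0],
    [0, 0, 0, 0],
    [0, 0, 0, 0],
  ],
)

```text
time: 10.05
tool_pos: [560.4, -74.5, 27.9]
tcp_rot: [-1.568, 0.401, -1.893]
contact_force: [0.3, -0.6, -1.4]
grip_width: 62.6
```

>>> arm_command(
  deltas=[
    [0, 0, 0, 0],
  ],
)

```text
time: 10.15
tool_pos: [561.3, -75.1, 29.1]
tcp_rot: [-1.565, 0.4, -1.892]
contact_force: [0.3, 0.2, -2.4]
grip_width: 63.0
```

>>> arm_command(
  deltas=[
    [0.003, 0.007, 0, 0],
    [0, 0, 0, 0],
    [0, 0, 0, 0],
  ],
)

```text
time: 10.45
tool_pos: [560.4, -74.9, 20.1]
tcp_rot: [-1.567, 0.4, -1.893]
contact_force: [0.7, 0.0, -0.8]
grip_width: 63.2
```

>>> arm_command(
  deltas=[
    [0.001, 0.0025, 0, 0],
    [0, 0, 0, 0],
    [0, 0, 0, 0],
  ],
)

```text
time: 10.75
tool_pos: [560.4, -74.9, 17.2]
tcp_rot: [-1.568, 0.401, -1.893]
contact_force: [0.4, -0.8, -0.7]
grip_width: 62.7
```

>>> arm_command(
  deltas=[
    [0.0006, 0.0015, 0, 0],
    [0, 0, 0, 0],
    [0, 0, 0, 0],
  ],
)

```text
time: 11.05
tool_pos: [560.5, -74.9, 17.0]
tcp_rot: [-1.567, 0.401, -1.892]
contact_force: [-5.0, -1.7, 11.8]
grip_width: 62.7
```

>>> arm_command(
  deltas=[
    [0, 0, 0, 0],
    [0, 0, 0, 0],
    [0, 0, 0, 0],
    [0, 0, 0, 0],
  ],
  claw=0,
)

```text
time: 11.45
tool_pos: [560.3, -74.8, 15.3]
tcp_rot: [-1.568, 0.401, -1.893]
contact_force: [1.5, 0.6, -0.3]
grip_width: 89.0
```

>>> arm_command(
  deltas=[
    [-0.011, -0.026, 0, 0],
    [-0.011, -0.026, 0, 0],
    [-0.016, -0.0368, 0, 0],
    [-0.016, -0.0368, 0, 0],
    [0, 0, 0, 0],
  ],
)

```text
time: 11.95
tool_pos: [562.9, -75.1, 157.5]
tcp_rot: [-1.557, 0.399, -1.889]
contact_force: [0.6, -0.3, -0.1]
grip_width: 91.8
```

Run:
```python
from h import *
from plan import *
p=cap('wrist'); print('dish',find(p,'dish'),mrect(p,'dish',40)); save(p,'w2')
T=pose(); b=np.array([460,241.5,112]); b2=b+3*T[:3,1]*0
# TCP at bar + few mm
g=b-(-2)*T[:3,1]
a=g-80*T[:3,1]
print(T.round(3).tolist())
for tw in(-22,-24): plan([(a[0],a[1],a[2],tw)])
```

```text
dish [([566.0, -64.0, 10.0], 0.84), ([529.0, 112.0, 79.0], 0.58)] [564.08, -64.44, 32.75, 62.73, 71.48, 0.78, 1871.0]
[[-0.292, 0.125, 0.948, 559.779], [-0.873, 0.369, -0.318, -73.847], [-0.39, -0.921, 0.002, 151.546], [0.0, 0.0, 0.0, 1.0]]
[[-0.033, 0.0089, -0.0278, -3.14], [-0.0345, 0.0089, -0.026, -3.14], [-0.0358, 0.0089, -0.0241, -3.14], [-0.0371, 0.0089, -0.0221, -3.14], [-0.0382, 0.0089, -0.02, -3.14]]
[[-0.0393, 0.0089, -0.0178, -3.14], [-0.0402, 0.0089, -0.0157, -3.14]]
end [450.2 212.7 183.8] y [ 0.125  0.369 -0.921] z [0.989 0.032 0.148] q [ 0.05  0.24  1.9   0.48  0.9  -0.29]
[[-0.033, 0.0089, -0.0278, -3.43], [-0.0346, 0.0089, -0.0258, -3.43], [-0.0361, 0.0089, -0.0237, -3.43], [-0.0374, 0.0089, -0.0215, -3.43], [-0.0386, 0.0089, -0.0192, -3.43]]
[[-0.0398, 0.0089, -0.0169, -3.43], [-0.0406, 0.0089, -0.0145, -3.43]]
end [450.2 212.7 183.8] y [ 0.125  0.369 -0.921] z [0.985 0.065 0.16 ] q [ 0.05  0.24  1.9   0.48  0.9  -0.33]
```

View pics/w2.png

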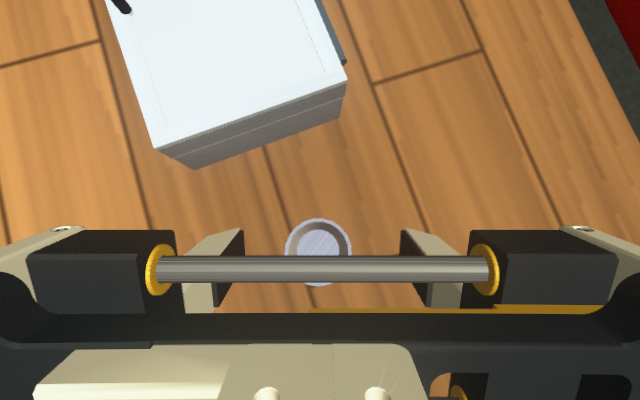

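>>> arm_command(
  deltas=[
    [-0.033, 0.009, -0.0278, -3.14],
    [-0.0345, 0.009, -0.026, -3.14],
    [-0.036, 0.009, -0.024, -3.14],
    [-0.037, 0.009, -0.022, -3.14],
    [-0.038, 0.009, -0.02, -3.14],
  ],
)

```text
time: 12.6
tool_pos: [480.4, 132.2, 173.0]
tcp_rot: [-1.457, 0.384, -1.596]
contact_force: [1.1, 0.4, 0.7]
grip_width: 91.6
```

>>> arm_command(
  deltas=[
    [-0.039, 0.009, -0.018, -3.14],
    [-0.04, 0.009, -0.0157, -3.14],
    [0, 0, 0, 0],
    [0, 0, 0, 0],
    [0, 0, 0, 0],
  ],
)

```text
time: 13.1
tool_pos: [450.9, 211.5, 182.4]
tcp_rot: [-1.413, 0.369, -1.482]
contact_force: [0.4, -0.2, -0.4]
grip_width: 91.8
```

Run:
```python
from h import *
from plan import *
p=cap('wrist'); save(p,'w3')
T=pose(); b=np.array([460,241.5,112])
# project bar & ends into wrist
M=np.linalg.inv(p['c2w']); ya=np.array([-.043,.999,0])
for s in(-55,0,55):
    c=(M@np.append(b+ya*s,1))[:3]; uv,_=cv2.projectPoints(c[None],np.zeros(3),np.zeros(3),p['camera_matrix'],p['dist_coeffs']); print(s,uv.ravel().round(1))
print(T.round(3).tolist())
g=b+2*T[:3,1]
plan([(*g,0)])
```

```text
-55 [321.5 278.5]
0 [320.8 209.7]
55 [320.2 144.4]
[[0.082, 0.126, 0.989, 451.134], [-0.929, 0.368, 0.031, 211.176], [-0.36, -0.921, 0.147, 182.556], [0.0, 0.0, 0.0, 1.0]]
[[-0.001, 0.0396, -0.0003, 0.0], [-0.001, 0.0397, -0.0004, 0.0]]
end [460.2 242.2 110.1] y [ 0.126  0.368 -0.921] z [0.989 0.031 0.147] q [ 0.12  0.39  1.95  0.57  0.71 -0.36]
```

View pics/w3.png

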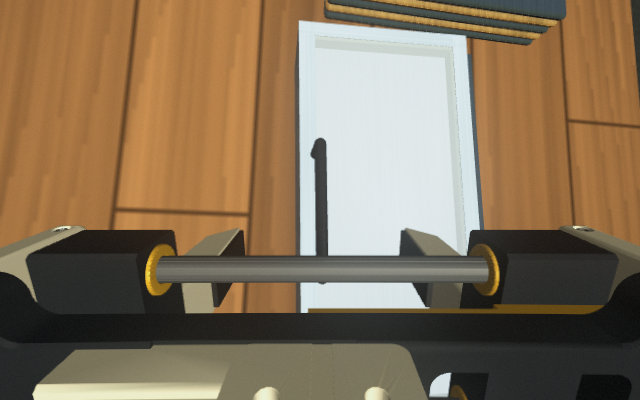

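The bar runs (321,142)–(322,280), matching my projection to a pixel or two. Descend and grip.

>>> arm_command(
  deltas=[
    [-0.001, 0.027, 0, 0],
    [-0.001, 0.027, 0, 0],
    [0, 0.026, 0, 0],
    [0, 0, 0, 0],
    [0, 0, 0, 0],
  ],
)

```text
time: 13.65
tool_pos: [461.0, 242.6, 110.3]
tcp_rot: [-1.412, 0.369, -1.482]
contact_force: [-0.8, 0.5, -0.9]
grip_width: 91.7
```

>>> arm_command(
  deltas=[
    [0, 0, 0, 0],
    [0, 0, 0, 0],
    [0, 0, 0, 0],
    [0, 0, 0, 0],
    [0, 0, 0, 0],
  ],
  claw=255,
)

```text
time: 14.15
tool_pos: [460.8, 243.6, 110.8]
tcp_rot: [-1.41, 0.369, -1.48]
contact_force: [-0.1, -1.1, -0.0]
grip_width: 56.0
```

>>> arm_command(
  deltas=[
    [0, 0, 0, 0],
    [0, 0, 0, 0],
    [0, 0, 0, 0],
    [0, 0, 0, 0],
    [0, 0, 0, 0],
  ],
)

```text
time: 14.65
tool_pos: [460.7, 243.6, 110.5]
tcp_rot: [-1.411, 0.369, -1.48]
contact_force: [-0.1, 0.5, 0.6]
grip_width: 15.9
```

Run:
```python
from h import *
from plan import *
T=pose(); print(T.round(3).tolist(), bot.get_obs()['grip_width'])
t0=T[:3,3]; a=np.radians(2.47); ux=np.array([np.cos(a),np.sin(a),0])
# arc about hinge
bx,bz=-165.,36.; wps=[]
for k in range(1,15):
    f=np.radians(77*k/14); 
    # rotate (bx,bz) raising front: angle f
    x=bx*np.cos(f)+bz*np.sin(f); z=-bx*np.sin(f)+bz*np.cos(f)
    p=t0+ux*(x-bx)+np.array([0,0,z-bz]); wps.append((*p,0))
plan(wps)
```

```text
[[0.085, 0.126, 0.988, 460.723], [-0.929, 0.369, 0.032, 243.597], [-0.36, -0.921, 0.149, 110.463], [0.0, 0.0, 0.0, 1.0]] 15.92652747595647
[[-0.0055, -0.0138, 0.0065, 0.0], [-0.0052, -0.0132, 0.0079, 0.0], [-0.0049, -0.0124, 0.0092, 0.0], [-0.0046, -0.0115, 0.0104, 0.0], [-0.0042, -0.0105, 0.0116, 0.0]]
[[-0.0038, -0.0094, 0.0126, 0.0], [-0.0034, -0.0083, 0.0135, 0.0], [-0.0029, -0.007, 0.0144, 0.0], [-0.0024, -0.0057, 0.0149, 0.0], [-0.0018, -0.0043, 0.0155, 0.0]]
[[-0.0014, -0.003, 0.0159, 0.0], [-0.0007, -0.0014, 0.0161, 0.0], [-0.0002, -0.0001, 0.0162, 0.0], [0.0004, 0.0014, 0.0162, 0.0]]
end [623.5 250.6 243.3] y [ 0.126  0.369 -0.921] z [0.988 0.032 0.149] q [ 0.1   0.49  1.33  0.39  1.17 -0.09]
```

>>> arm_command(
  deltas=[
    [0, 0, 0, 0],
    [0, 0, 0, 0],
    [0, 0, 0, 0],
    [0, 0, 0, 0],
  ],
)

```text
time: 15.05
tool_pos: [460.0, 243.6, 110.3]
tcp_rot: [-1.412, 0.369, -1.48]
contact_force: [-4.8, -1.1, 2.0]
grip_width: 9.0
```

>>> arm_command(
  deltas=[
    [-0.0055, -0.0138, 0.0065, 0],
    [-0.0052, -0.0132, 0.0079, 0],
    [-0.0049, -0.0124, 0.0092, 0],
    [-0.0046, -0.0115, 0.0104, 0],
  ],
)

```text
time: 15.45
tool_pos: [484.3, 244.7, 168.5]
tcp_rot: [-1.417, 0.368, -1.481]
contact_force: [-2.4, 2.6, -9.3]
grip_width: 9.0
```

>>> arm_command(
  deltas=[
    [0, 0, 0, 0],
    [0, 0, 0, 0],
  ],
)

```text
time: 15.65
tool_pos: [485.5, 244.8, 170.2]
tcp_rot: [-1.412, 0.369, -1.479]
contact_force: [-7.1, -4.1, 7.3]
grip_width: 9.0
```

>>> arm_command(
  deltas=[
    [-0.0042, -0.0105, 0.0116, 0],
    [-0.0038, -0.0094, 0.0126, 0],
    [-0.0034, -0.0083, 0.0135, 0],
    [-0.0029, -0.007, 0.0144, 0],
    [-0.0024, -0.0057, 0.0149, 0],
  ],
)

```text
time: 16.15
tool_pos: [543.4, 247.5, 223.5]
tcp_rot: [-1.417, 0.369, -1.48]
contact_force: [-10.7, -2.3, 5.2]
grip_width: 8.8
```

>>> arm_command(
  deltas=[
    [-0.0018, -0.0043, 0.0155, 0],
    [-0.0014, -0.003, 0.0159, 0],
    [0, 0, 0, 0],
    [0, 0, 0, 0],
  ],
)

```text
time: 16.55
tool_pos: [577.2, 248.8, 237.0]
tcp_rot: [-1.406, 0.37, -1.479]
contact_force: [2.0, 0.2, 3.7]
grip_width: 9.1
```

>>> arm_command(
  deltas=[
    [-0.0007, -0.0014, 0.0161, 0],
    [-0.0002, -0.0001, 0.0162, 0],
    [0, 0, 0, 0],
    [0, 0, 0, 0],
  ],
)

```text
time: 16.95
tool_pos: [608.3, 250.1, 242.8]
tcp_rot: [-1.407, 0.369, -1.48]
contact_force: [4.2, 2.7, 1.5]
grip_width: 8.9
```

Run:
```python
from h import *
T=pose(); print(T.round(3).tolist(),bot.get_obs()['contact_force'].round(1))
for off in(-4,0,4):
    b=T[:3,3]+off*T[:3,1]; a=np.radians(2.47); dx=(b[:2]-[625,248.8])@[np.cos(a),np.sin(a)]; dz=b[2]-75
    print(off,np.hypot(dx,dz).round(1),(np.degrees(np.arctan2(dz,-dx))-12.3).round(1))
p=cap('scene'); save(p,'s2')
```

```text
[[0.085, 0.13, 0.988, 608.302], [-0.929, 0.37, 0.031, 250.137], [-0.361, -0.92, 0.152, 242.838], [0.0, 0.0, 0.0, 1.0]] [4.2 2.7 1.5]
-4 172.4 72.0
0 168.7 72.0
4 164.9 72.1
```

View pics/s2.png

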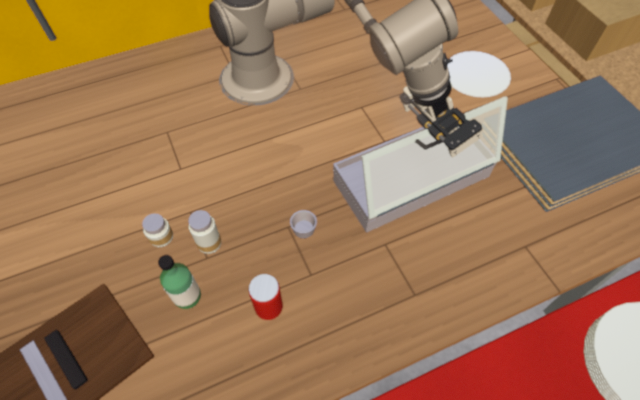

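>>> arm_command(
  deltas=[
    [0, 0.001, 0.009, 0],
    [0, 0, 0, 0],
    [0, 0, 0, 0],
    [0, 0, 0, 0],
  ],
)

```text
time: 17.4
tool_pos: [616.0, 250.5, 243.1]
tcp_rot: [-1.411, 0.369, -1.48]
contact_force: [-2.3, -0.8, 5.8]
grip_width: 8.9
```

>>> arm_command(
  deltas=[
    [0, 0, 0, 0],
    [0, 0, 0, 0],
    [0, 0, 0, 0],
    [0, 0, 0, 0],
  ],
  claw=205,
)

```text
time: 17.8
tool_pos: [616.3, 250.4, 242.3]
tcp_rot: [-1.411, 0.369, -1.48]
contact_force: [0.2, 0.2, 0.1]
grip_width: 17.9
```

Run:
```python
from h import *
T=pose(); print(T.round(3).tolist(),bot.get_obs()['contact_force'].round(1),bot.get_obs()['grip_width'])
for off in(0,):
    b=T[:3,3]+off*T[:3,1]; a=np.radians(2.47); dx=(b[:2]-[625,248.8])@[np.cos(a),np.sin(a)]; dz=b[2]-75
    print(off,np.hypot(dx,dz).round(1),(np.degrees(np.arctan2(dz,-dx))-12.3).round(1))
print('up 30:',(T[:3,:3].T@[0,0,.03]).round(4))
p=cap('scene'); r=vision.regions_of(p,'flap')
# project model flap at angles and compare
a=np.radians(2.47); ux=np.array([np.cos(a),np.sin(a),0]); uy=np.array([-np.sin(a),np.cos(a),0]); H=np.array([625,248.8,75])
for f in(70,75,80):
    f=np.radians(f); e=H-ux*180*np.cos(f)+np.array([0,0,180*np.sin(f)])
    P=np.array([e+uy*190,e-uy*190]); rv=cv2.Rodrigues(p['world_to_cam'][:3,:3])[0]
    print(cv2.projectPoints(P,rv,p['world_to_cam'][:3,3],p['camera_matrix'],p['dist_coeffs'])[0].round(1).tolist())
cv2.imwrite('pics/s3.png',cv2.resize(p['img'][80:230,330:530,::-1],None,fx=4,fy=4,interpolation=2))
```

```text
[[0.084, 0.126, 0.988, 616.27], [-0.929, 0.369, 0.032, 250.409], [-0.36, -0.921, 0.148, 242.345], [0.0, 0.0, 0.0, 1.0]] [0.2 0.2 0.1] 17.897916483795143
0 167.6 74.7
up 30: [-0.0108 -0.0276  0.0044]
[[[504.0, 95.2]], [[359.7, 154.5]]]
[[[508.8, 97.9]], [[363.3, 158.1]]]
[[[513.6, 101.2]], [[367.0, 162.2]]]
```

View pics/s3.png

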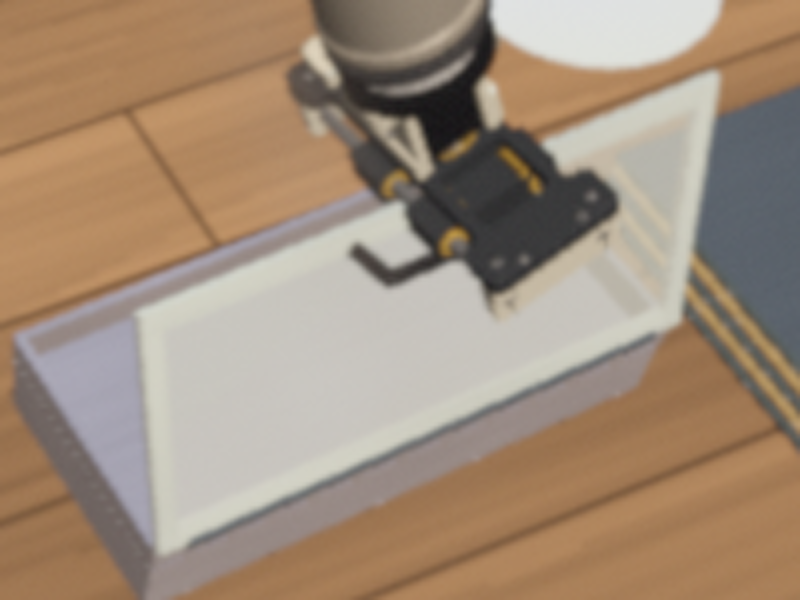

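>>> arm_command(
  deltas=[
    [-0.0108, -0.0276, 0.0044, 0],
    [-0.0108, -0.0276, 0.0044, 0],
    [-0.0108, -0.0276, 0.0044, 0],
    [-0.0108, -0.0276, 0.0044, 0],
    [-0.0108, -0.0276, 0.0044, 0],
  ],
)

```text
time: 18.4
tool_pos: [615.9, 250.4, 393.8]
tcp_rot: [-1.411, 0.369, -1.48]
contact_force: [1.3, 0.4, -0.1]
grip_width: 17.9
```

```bash
cat > ik.py <<'E'
from fk import *
def tool(theta,beta,tw=0):
    """tool pointing azimuth theta, beta below horizontal, z horizontal"""
    t,b=np.radians([theta,beta]); y=np.array([np.cos(t)*np.cos(b),np.sin(t)*np.cos(b),-np.sin(b)])
    z=np.array([-np.sin(t),np.cos(t),0]); x=np.cross(y,z)
    return np.c_[x,y,z]@rot(Y,np.radians(tw))
def ik(pos,Rm,n=40,seed=0):
    rng=np.random.default_rng(seed); out=[]
    for _ in range(n):
        x0=LO+(HI-LO)*rng.random(6)
        f=lambda x:np.r_[K(x)[:3,3]-pos,300*R.from_matrix(Rm@K(x)[:3,:3].T).as_rotvec()]
        s=least_squares(f,x0,bounds=(LO,HI))
        if s.cost<.5 and not any(np.abs(s.x-o).max()<.05 for o in out): out.append(s.x)
    return out
E
python3 - <<'E'
from ik import *
places={'tall':(505,-300,85),'short':(435,-402,45),'inv':(450,-200,300),'place':(480,200,120),'place2':(480,280,100)}
for th in(-45,-30,-20,-10,0):
  for be in(8,):
    for n,p in places.items():
        d=tool(th,be)[:,1]
        print(th,n,[(o.round(2).tolist()) for o in ik(np.array(p),tool(th,be),25)])
E
```

```text
-45 tall [[-0.54, 1.03, 2.38, 3.39, 1.69, 1.64]]
-45 short [[-0.97, 1.17, 2.37, 2.95, 1.83, 1.49]]
-45 inv [[-0.26, 0.25, 2.52, 3.73, 1.11, 1.36]]
-45 place []
-45 place2 []
-30 tall [[-0.83, 1.06, 2.42, 2.84, 1.76, 1.47]]
-30 short [[-1.23, 1.15, 2.33, 2.44, 1.69, 1.35]]
-30 inv [[-0.66, 0.2, 2.63, 2.99, 1.12, 1.62]]
-30 place []
-30 place2 []
-20 tall [[-1.0, 1.04, 2.4, 2.5, 1.67, 1.39]]
-20 short [[-1.35, 1.11, 2.26, 2.16, 1.56, 1.38]]
-20 inv [[-0.95, 0.2, 2.63, 2.49, 1.18, 1.76]]
-20 place []
-20 place2 []
-10 tall [[-1.13, 1.01, 2.32, 2.2, 1.55, 1.41]]
-10 short [[-1.41, 1.08, 2.15, 1.91, 1.46, 1.48]]
-10 inv [[-1.16, 0.22, 2.58, 2.09, 1.25, 1.87]]
-10 place [[0.71, 0.91, 2.37, 4.02, 1.52, 1.68]]
-10 place2 []
0 tall [[-1.2, 0.98, 2.22, 1.95, 1.45, 1.51]]
0 short [[-1.44, 1.06, 2.03, 1.69, 1.42, 1.62]]
0 inv [[-1.27, 0.26, 2.49, 1.8, 1.33, 1.96]]
0 place [[0.56, 0.97, 2.49, 3.71, 1.71, 1.74]]
0 place2 [[0.78, 0.96, 2.31, 3.92, 1.52, 1.66]]
```

Run:
```python
from ik import *
for th in(-12,-18,-25):
  for be in(8,):
    for p in[(500,100,115),(500,150,115),(500,190,130),(530,100,115),(530,150,115),(530,190,130),(530,210,130),(545,190,130)]:
        print(th,p,[(o.round(2).tolist()) for o in ik(np.array(p),tool(th,be),14)],[o[5].round(2) for o in ik(np.array(p),tool(th,be,180),10)])
```

```text
-12 (500, 100, 115) [[0.39, 1.0, 2.51, 3.74, 1.74, 1.78]] [np.float64(-1.37)]
-12 (500, 150, 115) [[0.56, 0.95, 2.41, 3.9, 1.59, 1.72]] [np.float64(-1.42)]
-12 (500, 190, 130) [[0.67, 0.87, 2.34, 4.01, 1.48, 1.63]] [np.float64(-1.52)]
-12 (530, 100, 115) [[0.35, 0.96, 2.44, 3.69, 1.65, 1.71]] [np.float64(-1.43)]
-12 (530, 150, 115) [[0.5, 0.93, 2.36, 3.85, 1.54, 1.66]] [np.float64(-1.48)]
-12 (530, 190, 130) [[0.61, 0.86, 2.29, 3.96, 1.44, 1.58]] [np.float64(-1.56)]
-12 (530, 210, 130) [[0.66, 0.86, 2.25, 4.01, 1.41, 1.54]] [np.float64(-1.6)]
-12 (545, 190, 130) [[0.59, 0.86, 2.26, 3.94, 1.42, 1.56]] [np.float64(-1.59)]
-18 (500, 100, 115) [[0.48, 0.96, 2.43, 3.93, 1.61, 1.75]] [np.float64(-1.39)]
-18 (500, 150, 115) [[0.63, 0.92, 2.34, 4.07, 1.5, 1.67]] [np.float64(-1.48)]
-18 (500, 190, 130) [] []
-18 (530, 100, 115) [[0.43, 0.93, 2.37, 3.88, 1.55, 1.68]] [np.float64(-1.46)]
-18 (530, 150, 115) [[0.57, 0.91, 2.29, 4.02, 1.46, 1.61]] [np.float64(-1.53)]
-18 (530, 190, 130) [[0.67, 0.85, 2.21, 4.13, 1.39, 1.51]] [np.float64(-1.63)]
-18 (530, 210, 130) [] []
-18 (545, 190, 130) [[0.64, 0.85, 2.19, 4.11, 1.37, 1.49]] [np.float64(-1.65)]
-25 (500, 100, 115) [[0.56, 0.92, 2.34, 4.13, 1.5, 1.67]] [np.float64(-1.47)]
-25 (500, 150, 115) [] []
-25 (500, 190, 130) [] []
-25 (530, 100, 115) [[0.51, 0.91, 2.29, 4.09, 1.46, 1.61]] [np.float64(-1.53)]
-25 (530, 150, 115) [] []
-25 (530, 190, 130) [] []
-25 (530, 210, 130) [] []
-25 (545, 190, 130) [] []
```

Run:
```python
from plan import *
q0=bot.get_obs()['joint_positions']; T0=pose(); print(q0.round(3))
def az(T): y=T[:3,1]; return np.degrees([np.arctan2(y[1],y[0]),np.arcsin(-y[2])]).round(1)
for phi in(-60,-40,-25):
  for up in(.0,.02):
    c,s=np.cos(np.radians(phi)),np.sin(np.radians(phi))
    _,q,T=plan([(520,60,480,0),(600*c,600*s,480,0)],q0,T0,show=False)
    d=np.array([c,s,0])*np.sqrt(.049**2-up**2)+[0,0,up]
    for k in range(45):
        q,T=row(q,T,list(T[:3,:3].T@d)+[0],650)
        if k%10==9 : print(phi,up,k,T[:3,3].round(0),az(T),q.round(2))
        if az(T)[1]<9: print('done',phi,up,k,T[:3,3].round(0),az(T),q.round(2)); break
```

```text
[0.102 0.417 1.048 0.362 1.505 0.049]
-60 0.0 9 [ 420. -665.  303.] [40.4 70.9] [-1.23  1.07  0.04  0.37  2.13 -1.07]
-60 0.0 19 [ 508. -768.  176.] [-2.1 67.2] [-1.19  1.23  0.04  0.37  1.7  -1.09]
-60 0.0 29 [ 573. -852.   98.] [-27.1  55.9] [-1.16  1.35  0.04  0.38  1.29 -1.11]
-60 0.0 39 [ 616. -914.   59.] [-39.3  43.2] [-1.14  1.45  0.04  0.41  0.93 -1.14]
-60 0.02 9 [ 389. -601.  436.] [37.5 70.3] [-1.24  0.89  0.04  0.43  2.27 -1.  ]
-60 0.02 19 [ 465. -679.  413.] [-1.  64.9] [-1.22  0.94  0.04  0.44  1.96 -0.98]
-60 0.02 29 [ 533. -761.  411.] [-22.9  52.6] [-1.19  0.99  0.04  0.45  1.61 -0.98]
-60 0.02 39 [ 587. -835.  424.] [-34.4  38.3] [-1.16  1.04  0.04  0.45  1.27 -0.98]
-40 0.0 9 [ 648. -498.  318.] [41.9 67. ] [-0.9   1.06  0.04  0.45  2.03 -0.72]
-40 0.0 19 [ 772. -564.  192.] [10.1 60.1] [-0.85  1.23  0.04  0.44  1.58 -0.75]
-40 0.0 29 [ 861. -617.  115.] [-8.9 48.6] [-0.81  1.36  0.04  0.46  1.17 -0.78]
-40 0.0 39 [ 914. -654.   79.] [-19.5  36.8] [-0.79  1.45  0.04  0.49  0.83 -0.81]
-40 0.02 9 [ 597. -448.  452.] [39.2 66. ] [-0.92  0.88  0.04  0.51  2.17 -0.63
[... 199 characters left out ...]
-15.4  30.2] [-0.81  1.06  0.04  0.51  1.13 -0.63]
-25 0.0 9 [ 776. -324.  330.] [45.  64.6] [-0.65  1.05  0.04  0.47  1.95 -0.47]
-25 0.0 19 [ 916. -356.  204.] [18.7 55.8] [-0.59  1.23  0.04  0.46  1.49 -0.5 ]
-25 0.0 29 [1011. -382.  128.] [ 3.  43.9] [-0.55  1.37  0.04  0.48  1.08 -0.54]
-25 0.0 39 [1065. -402.   93.] [-6.2 32.7] [-0.52  1.46  0.04  0.52  0.75 -0.57]
-25 0.02 9 [ 715. -289.  465.] [42.5 63.3] [-0.67  0.87  0.04  0.53  2.08 -0.38]
-25 0.02 19 [ 835. -309.  445.] [19.2 52.7] [-0.62  0.94  0.04  0.52  1.72 -0.38]
-25 0.02 29 [ 936. -335.  448.] [ 5.7 39. ] [-0.57  1.01  0.04  0.52  1.36 -0.38]
-25 0.02 39 [1009. -360.  464.] [-2.8 25.3] [-0.54  1.07  0.04  0.52  1.02 -0.39]
```

```bash
cat > push.py <<'E'
from plan import *
def az(T): y=T[:3,1]; return np.degrees([np.arctan2(y[1],y[0]),np.arcsin(-y[2])]).round(1)
def push(phi,up,n,q=None,T=None,stop=9,show=True,w=650):
    q=bot.get_obs()['joint_positions'] if q is None else q
    T=pose() if T is None else T
    c,s=np.cos(np.radians(phi)),np.sin(np.radians(phi)); d=np.array([c,s,0])*np.sqrt(.049**2-up**2)+[0,0,up]
    rows=[]
    for k in range(n):
        r=[round(v,3) for v in T[:3,:3].T@d]+[0]; rows.append(r); q,T=row(q,T,r,w)
        if az(T)[1]<stop: break
    if show:
        for i in range(0,len(rows),5): print(json.dumps(rows[i:i+5]))
    print('end',len(rows),T[:3,3].round(0),az(T),q.round(2),'z',T[:3,2].round(2)); return rows,q,T
E
python3 - <<'E'
from push import *
for phi in(-33,):
  for up in(.02,.03,.038,.045):
    c,s=np.cos(np.radians(phi)),np.sin(np.radians(phi))
    _,q,T=plan([(520,60,480,0),(600*c,600*s,480,0)],show=False)
    push(phi,up,60,q,T,show=False)
plan([(540,60,480,0),(503,-327,480,0)])
E
```

```text
end 57 [ 994. -534.  504.] [-18.7   8.3] [-0.65  1.12  0.04  0.55  0.63 -0.55] z [ 0.15 -0.01  0.99]
end 53 [ 907. -456.  702.] [-13.2   7.9] [-0.67  0.87  0.04  0.57  0.9  -0.41] z [ 0.13 -0.06  0.99]
end 51 [ 782. -353.  858.] [-6.7  8.3] [-0.72  0.63  0.04  0.66  1.17 -0.27] z [ 0.13 -0.13  0.98]
end 51 [ 586. -198.  991.] [3.4 8.8] [-0.88  0.33  0.04  0.92  1.5  -0.05] z [ 0.16 -0.23  0.96]
[[0.0279, -0.0318, -0.0137, 0.0], [0.0279, -0.0318, -0.0137, 0.0], [0.0279, -0.0319, -0.0137, 0.0], [0.0279, -0.0318, -0.0136, 0.0], [0.0278, -0.0319, -0.0137, 0.0]]
[[0.0396, -0.0164, -0.0054, 0.0], [0.0396, -0.0164, -0.0054, 0.0], [0.0396, -0.0164, -0.0055, 0.0], [0.0396, -0.0164, -0.0054, 0.0], [0.0396, -0.0163, -0.0055, 0.0]]
[[0.0396, -0.0164, -0.0054, 0.0], [0.0396, -0.0163, -0.0055, 0.0], [0.0396, -0.0164, -0.0054, 0.0], [0.0396, -0.0163, -0.0055, 0.0]]
end [ 503. -327.  480.] y [ 0.127  0.369 -0.921] z [0.988 0.032 0.149] q [-0.88  0.56  0.58  0.42  2.17 -0.73]
```

>>> arm_command(
  deltas=[
    [0.028, -0.032, -0.0137, 0],
    [0.028, -0.032, -0.0137, 0],
    [0.028, -0.032, -0.0137, 0],
    [0.028, -0.032, -0.0137, 0],
    [0.028, -0.032, -0.0137, 0],
  ],
)

```text
time: 18.9
tool_pos: [539.1, 58.0, 480.1]
tcp_rot: [-1.41, 0.369, -1.48]
contact_force: [1.4, -1.0, 0.2]
grip_width: 17.9
```

>>> arm_command(
  deltas=[
    [0.04, -0.016, -0.0054, 0],
    [0.04, -0.016, -0.0054, 0],
    [0.04, -0.016, -0.0054, 0],
    [0.04, -0.016, -0.0054, 0],
    [0.04, -0.016, -0.0054, 0],
  ],
  claw=0,
)

```text
time: 19.4
tool_pos: [519.6, -158.6, 477.0]
tcp_rot: [-1.41, 0.369, -1.48]
contact_force: [0.3, -0.3, -0.2]
grip_width: 53.3
```

>>> arm_command(
  deltas=[
    [0.04, -0.016, -0.0054, 0],
    [0.04, -0.016, -0.0054, 0],
    [0.04, -0.016, -0.0054, 0],
    [0.04, -0.016, -0.0054, 0],
  ],
)

```text
time: 19.8
tool_pos: [503.7, -331.6, 474.9]
tcp_rot: [-1.411, 0.369, -1.48]
contact_force: [0.0, -0.4, 0.5]
grip_width: 85.5
```

Run:
```python
from push import *
push(-33,.03,25)
```

```text
[[0.012, -0.031, 0.036, 0], [0.012, -0.031, 0.036, 0], [0.012, -0.03, 0.037, 0], [0.012, -0.03, 0.037, 0], [0.012, -0.029, 0.038, 0]]
[[0.013, -0.028, 0.038, 0], [0.013, -0.027, 0.039, 0], [0.013, -0.026, 0.04, 0], [0.013, -0.025, 0.04, 0], [0.014, -0.023, 0.041, 0]]
[[0.014, -0.022, 0.041, 0], [0.014, -0.021, 0.042, 0], [0.014, -0.02, 0.042, 0], [0.015, -0.019, 0.043, 0], [0.015, -0.018, 0.043, 0]]
[[0.015, -0.016, 0.044, 0], [0.015, -0.015, 0.044, 0], [0.015, -0.014, 0.044, 0], [0.015, -0.012, 0.045, 0], [0.015, -0.011, 0.045, 0]]
[[0.016, -0.01, 0.045, 0], [0.016, -0.008, 0.046, 0], [0.016, -0.007, 0.046, 0], [0.016, -0.006, 0.046, 0], [0.016, -0.004, 0.046, 0]]
end 25 [ 741. -377.  575.] [ 9.  47.7] [-0.77  0.79  0.04  0.58  1.78 -0.42] z [ 0.75 -0.11  0.66]
```

>>> arm_command(
  deltas=[
    [0.012, -0.031, 0.036, 0],
    [0.012, -0.031, 0.036, 0],
    [0.012, -0.03, 0.037, 0],
    [0.012, -0.03, 0.037, 0],
    [0.012, -0.029, 0.038, 0],
  ],
)

```text
time: 20.3
tool_pos: [453.6, -323.5, 555.0]
tcp_rot: [-1.528, 0.463, -1.475]
contact_force: [-0.1, 1.3, -0.2]
grip_width: 91.8
```

>>> arm_command(
  deltas=[
    [0.013, -0.028, 0.038, 0],
    [0.013, -0.027, 0.039, 0],
    [0.013, -0.026, 0.04, 0],
    [0.013, -0.025, 0.04, 0],
    [0.014, -0.023, 0.041, 0],
  ],
)

```text
time: 20.8
tool_pos: [474.0, -307.1, 541.5]
tcp_rot: [-1.559, 0.491, -1.472]
contact_force: [-0.2, -0.5, 0.3]
grip_width: 91.9
```

>>> arm_command(
  deltas=[
    [0.014, -0.022, 0.041, 0],
    [0.014, -0.021, 0.042, 0],
    [0.014, -0.02, 0.042, 0],
    [0.015, -0.019, 0.043, 0],
    [0.015, -0.018, 0.043, 0],
  ],
)

```text
time: 21.3
tool_pos: [499.8, -293.9, 513.1]
tcp_rot: [-1.613, 0.528, -1.473]
contact_force: [-0.3, -0.3, 0.8]
grip_width: 91.5
```

Run:
```python
from push import *
print(pose()[:3,3].round(0),az(pose()),bot.get_obs()['joint_positions'].round(2))
for phi in(-25,-33,-40): push(phi,.03,45,show=phi==-33)
```

```text
[ 500. -294.  513.] [100.4  59.6] [-0.81  0.82  0.04  0.63  2.66 -0.41]
end 45 [ 885. -257.  646.] [12.  26.5] [-0.58  0.81  0.04  0.71  1.39 -0.17] z [ 0.48 -0.31  0.82]
[[0.006, -0.039, 0.029, 0], [0.006, -0.039, 0.029, 0], [0.006, -0.038, 0.03, 0], [0.006, -0.038, 0.031, 0], [0.007, -0.037, 0.031, 0]]
[[0.007, -0.036, 0.032, 0], [0.007, -0.036, 0.033, 0], [0.007, -0.035, 0.034, 0], [0.007, -0.034, 0.034, 0], [0.008, -0.033, 0.035, 0]]
[[0.008, -0.033, 0.036, 0], [0.008, -0.032, 0.036, 0], [0.008, -0.031, 0.037, 0], [0.008, -0.03, 0.038, 0], [0.009, -0.029, 0.038, 0]]
[[0.009, -0.028, 0.039, 0], [0.009, -0.027, 0.04, 0], [0.009, -0.026, 0.04, 0], [0.009, -0.025, 0.041, 0], [0.009, -0.024, 0.042, 0]]
[[0.01, -0.023, 0.042, 0], [0.01, -0.022, 0.043, 0], [0.01, -0.021, 0.043, 0], [0.01, -0.019, 0.044, 0], [0.01, -0.018, 0.044, 0]]
[[0.01, -0.017, 0.045, 0], [0.01, -0.016, 0.045, 0], [0.01, -0.014, 0.046, 0], [0.01, -0.013, 0.046, 0], [0.011, -0.012, 0.046, 0]]
[[0.011, -0.01, 0.047, 0], [0.011, -0.009, 0.047, 0], [0.011, -0.008, 0.047, 0], [0.011, -0.006, 0.047, 0], [0.011, -0.005, 0.048, 0]]
[[0.011, -0.003, 0.048, 0], [0.011, -0.002, 0.048, 0], [0.011, -0.001, 0.048, 0], [0.011, 0.001, 0.048, 0], [0.011, 0.002, 0.048, 0]]
[[0.011, 0.004, 0.048, 0], [0.011, 0.005, 0.047, 0], [0.011, 0.007, 0.047, 0], [0.011, 0.008, 0.047, 0], [0.011, 0.009, 0.047, 0]]
end 45 [ 829. -361.  634.] [ 7.6 29.5] [-0.73  0.81  0.04  0.72  1.47 -0.28] z [ 0.5  -0.26  0.82]
end 45 [ 769. -440.  624.] [ 4.  32.5] [-0.85  0.81  0.04  0.73  1.54 -0.37] z [ 0.54 -0.22  0.81]
```

Run:
```python
from push import *
for phi in(-33,-45): 
  for up in(0,-.01): push(phi,up,15,show=phi==-33 and up==0)
```

```text
[[0.026, -0.017, 0.038, 0], [0.026, -0.016, 0.038, 0], [0.027, -0.016, 0.038, 0], [0.027, -0.015, 0.038, 0], [0.027, -0.014, 0.039, 0]]
[[0.027, -0.013, 0.039, 0], [0.027, -0.012, 0.039, 0], [0.027, -0.011, 0.039, 0], [0.027, -0.01, 0.039, 0], [0.027, -0.009, 0.04, 0]]
[[0.027, -0.008, 0.04, 0], [0.027, -0.007, 0.04, 0], [0.028, -0.006, 0.04, 0], [0.028, -0.004, 0.04, 0], [0.028, -0.003, 0.04, 0]]
end 15 [ 727. -385.  251.] [62.3 64. ] [-0.74  1.15  0.04  0.49  2.03 -0.57] z [ 0.98 -0.01  0.22]
end 15 [ 744. -400.  160.] [65.1 64.8] [-0.74  1.25  0.04  0.45  1.95 -0.63] z [0.98 0.   0.19]
end 15 [ 653. -471.  248.] [62.9 65.6] [-0.87  1.15  0.04  0.45  2.08 -0.71] z [ 0.98 -0.    0.2 ]
end 15 [ 668. -487.  156.] [66.1 66.2] [-0.86  1.25  0.04  0.41  2.   -0.76] z [0.98 0.01 0.18]
```

>>> arm_command(
  deltas=[
    [0.026, -0.017, 0.038, 0],
    [0.026, -0.016, 0.038, 0],
    [0.027, -0.016, 0.038, 0],
    [0.027, -0.015, 0.038, 0],
    [0.027, -0.014, 0.039, 0],
  ],
)

```text
time: 21.8
tool_pos: [512.6, -323.1, 451.2]
tcp_rot: [-1.683, 0.576, -1.479]
contact_force: [-0.2, 0.6, -0.5]
grip_width: 91.6
```

>>> arm_command(
  deltas=[
    [0.027, -0.013, 0.039, 0],
    [0.027, -0.012, 0.039, 0],
    [0.027, -0.011, 0.039, 0],
    [0.027, -0.01, 0.039, 0],
    [0.027, -0.009, 0.04, 0],
  ],
)

```text
time: 22.3
tool_pos: [530.9, -332.0, 385.3]
tcp_rot: [-1.769, 0.637, -1.489]
contact_force: [0.6, 0.1, -0.0]
grip_width: 91.9
```

Run:
```python
from push import *
print(pose()[:3,3].round(0),az(pose()),bot.get_obs()['joint_positions'].round(2))
for phi in(-33,-45): 
  for up in(0,.01,.02,.03): push(phi,up,20,show=phi==-33 and up in(.02,))
```

```text
[ 531. -332.  385.] [113.3  52. ] [-0.79  1.03  0.04  0.5   2.66 -0.56]
end 20 [ 751. -394.  132.] [66.8 64.2] [-0.73  1.29  0.04  0.46  1.93 -0.63] z [ 0.98 -0.    0.19]
end 20 [ 722. -372.  253.] [66.9 62.8] [-0.74  1.15  0.04  0.51  2.06 -0.55] z [ 0.98 -0.01  0.19]
[[0.01, -0.039, 0.028, 0], [0.01, -0.038, 0.029, 0], [0.011, -0.038, 0.03, 0], [0.011, -0.037, 0.03, 0], [0.011, -0.036, 0.031, 0]]
[[0.012, -0.036, 0.032, 0], [0.012, -0.035, 0.032, 0], [0.012, -0.034, 0.033, 0], [0.012, -0.033, 0.034, 0], [0.013, -0.033, 0.034, 0]]
[[0.013, -0.032, 0.035, 0], [0.013, -0.031, 0.036, 0], [0.014, -0.03, 0.036, 0], [0.014, -0.029, 0.037, 0], [0.014, -0.028, 0.037, 0]]
[[0.014, -0.027, 0.038, 0], [0.015, -0.026, 0.039, 0], [0.015, -0.025, 0.039, 0], [0.015, -0.024, 0.04, 0], [0.015, -0.023, 0.04, 0]]
end 20 [ 675. -337.  373.] [68.8 61. ] [-0.75  1.    0.04  0.59  2.21 -0.45] z [ 0.98 -0.01  0.19]
end 20 [ 602. -286.  496.] [72.9 58.8] [-0.78  0.85  0.04  0.73  2.38 -0.3 ] z [ 0.99 -0.01  0.17]
end 20 [ 660. -498.  129.] [69.1 67. ] [-0.87  1.28  0.04  0.38  1.99 -0.79] z [0.99 0.02 0.16]
end 20 [ 635. -470.  250.] [68.9 65.6] [-0.88  1.14  0.04  0.44  2.13 -0.72] z [0.99 0.01 0.17]
end 20 [ 594. -428.  368.] [70.9 63.8] [-0.89  1.    0.04  0.52  2.28 -0.63] z [0.99 0.01 0.16]
end 20 [ 531. -364.  489.] [75.2 61.2] [-0.91  0.85  0.04  0.66  2.46 -0.48] z [0.99 0.01 0.14]
```

```bash
cat >> fk.py <<'E'
def jac(q,W):
    T=K(q); J=np.zeros((6,6)); h=1e-5
    for i in range(6):
        d=np.array(q,float); d[i]+=h; A=K(d)
        J[:3,i]=(A[:3,3]-T[:3,3])/h/1000; J[3:,i]=R.from_matrix(A[:3,:3]@T[:3,:3].T).as_rotvec()/h
    e=np.r_[(W[:3,3]-T[:3,3])/1000,R.from_matrix(W[:3,:3]@T[:3,:3].T).as_rotvec()]
    return J,e
def drow(q,T,r,lam=.05,wr=1.,it=20,mode='scale'):
    r=np.array(r,float); G=np.eye(4); G[:3,:3]=rot(Y,np.radians(r[3])); G[:3,3]=r[:3]*1000; W=T@G
    x=np.array(q,float); S=np.diag([1,1,1,wr,wr,wr])
    for _ in range(it):
        J,e=jac(x,W); J=S@J; e=S@e
        x=np.clip(x+J.T@np.linalg.solve(J@J.T+lam**2*np.eye(6),e),LO,HI)
    d=x-q; m=np.max(np.abs(d)/SP)
    if m>1: d=d/m if mode=='scale' else np.clip(d,-SP,SP)
    x=q+d; return x,K(x)
def drun(q,rows,**k):
    T=K(q)
    for r in rows:q,T=drow(q,T,r,**k)
    return q,T
E
cat > data.py <<'E'
from fk import *
A=[[0,-.03,.05,0]]*4+[[0,0,.05,0]]; B=[[0,0,.05,0]]*5
q0=np.array([1.09900939,.342718,1.525046,0,1.275378,-.145999])
S1=(q0,[A,B,B,B],[([235.3,695.8,340.5],[-1.563,-.001,-.326]),([269.1,793.5,285.4],[-1.474,0,-.326]),([290.5,857.4,251.9],[-1.313,0,-.326]),([306.9,906.7,260.1],[-1.147,0,-.326])])
a=[[0.012,-0.031,0.036,0],[0.012,-0.031,0.036,0],[0.012,-0.03,0.037,0],[0.012,-0.03,0.037,0],[0.012,-0.029,0.038,0]]
b=[[0.013,-0.028,0.038,0],[0.013,-0.027,0.039,0],[0.013,-0.026,0.04,0],[0.013,-0.025,0.04,0],[0.014,-0.023,0.041,0]]
c=[[0.014,-0.022,0.041,0],[0.014,-0.021,0.042,0],[0.014,-0.02,0.042,0],[0.015,-0.019,0.043,0],[0.015,-0.018,0.043,0]]
d=[[0.026,-0.017,0.038,0],[0.026,-0.016,0.038,0],[0.027,-0.016,0.038,0],[0.027,-0.015,0.038,0],[0.027,-0.014,0.039,0]]
e=[[0.027,-0.013,0.039,0],[0.027,-0.012,0.039,0],[0.027,-0.011,0.039,0],[0.027,-0.01,0.039,0],[0.027,-0.009,0.04,0]]
S2=(np.array([-.88,.56,.58,.42,2.17,-.73]),[a,b,c,d,e],[([453.6,-323.5,555],[-1.528,.463,-1.475]),([474,-307.1,541.5],[-1.559,.491,-1.472]),([499.8,-293.9,513.1],[-1.613,.528,-1.473]),([512.6,-323.1,451.2],[-1.683,.576,-1.479]),([530.9,-332,385.3],[-1.769,.637,-1.489])])
E
python3 - <<'E'
from data import *
for st,(lam,wr,it,mode) in enumerate([(.01,1,20,'scale'),(.05,1,20,'scale'),(.1,1,20,'scale'),(.05,.3,20,'scale'),(.05,1,5,'scale'),(.05,1,1,'scale'),(.1,.3,1,'scale'),(.05,1,100,'scale')]):
    print(lam,wr,it,mode)
    for S in(S1,S2):
        q=S[0]
        for rows,(p,e) in zip(S[1],S[2]):
            q,T=drun(q,rows,lam=lam,wr=wr,it=it,mode=mode)
            print('   ',(T[:3,3]-p).round(0),(eul(T)-e).round(2),q.round(2)[2:5])
E
```

```text
0.01 1 20 scale
    [2. 6. 1.] [-0.01  0.    0.  ] [0.45 0.   1.89]
    [ -86. -183. -224.] [-1.03  0.08 -0.04] [0.1  0.01 2.53]
    [-227. -383. -459.] [ 4.42  0.   -0.22] [0.04 0.33 2.66]
    [ -52. -451. -399.] [ 3.85 -0.08 -1.06] [0.22 1.21 2.66]
    [  34.  -39. -319.] [-0.81  0.02 -0.88] [0.55 0.37 2.38]
    [ 128.   67. -368.] [-1.14  0.17 -1.17] [0.51 0.85 2.36]
    [  87.  -60. -398.] [-1.48  0.08  4.59] [0.18 1.31 2.44]
    [   0.    8. -511.] [ 4.28 -0.38  4.49] [0.04 1.8  2.59]
    [ -49.   -1. -453.] [ 4.4  -0.42  4.5 ] [0.04 1.73 2.64]
0.05 1 20 scale
    [2. 6. 1.] [-0.01  0.    0.  ] [0.45 0.   1.89]
    [-100. -214. -271.] [-1.25  0.09 -0.06] [0.04 0.02 2.66]
    [-194. -400. -466.] [ 4.44  0.08 -0.12] [0.04 0.09 2.66]
    [-230. -441. -472.] [ 4.27  0.06 -0.15] [0.04 0.2  2.66]
    [ 104.   19. -153.] [-0.54  0.48 -0.55] [0.07 1.19 2.61]
    [ 131.  -10. -374.] [4.18 0.05 4.42] [0.04 2.06 2.49]
    [ 121.   27. -518.] [ 3.99 -0.34  4.32] [0.04 2.16 2.38]
    [  96.   99. -487.] [ 4.15 -0.22  4.35] [0.04 1.97 2.45]
    [  91.  149. -438.] [ 4.29 -0.2   4.37] [0.04 1.
[... 2611 characters left out ...]
 -0.34] [0.04 0.82 1.96]
    [ 145. -285. -144.] [ 0.57  0.18 -0.58] [0.04 0.89 1.8 ]
    [  79. -391. -229.] [ 0.56  0.23 -0.88] [0.04 0.93 1.64]
0.05 1 100 scale
    [2. 6. 1.] [-0.01  0.    0.  ] [0.45 0.   1.89]
    [-100. -214. -271.] [-1.25  0.09 -0.06] [0.04 0.02 2.66]
    [-194. -400. -466.] [ 4.44  0.08 -0.12] [0.04 0.09 2.66]
    [-230. -441. -472.] [ 4.27  0.06 -0.15] [0.04 0.2  2.66]
    [ 105.   19. -151.] [-0.53  0.48 -0.55] [0.07 1.19 2.6 ]
    [ 133.  -11. -373.] [4.18 0.05 4.42] [0.04 2.06 2.49]
    [ 122.   26. -519.] [ 3.99 -0.34  4.32] [0.04 2.16 2.38]
    [  97.   97. -487.] [ 4.16 -0.22  4.35] [0.04 1.97 2.45]
    [  91.  147. -438.] [ 4.29 -0.2   4.37] [0.04 1.87 2.43]
```

```bash
cat >> fk.py <<'E'
def brow(q,T,r,w=650,it=50,step=1.0):
    """bounded least squares without speed bound, then scaled to speed"""
    r=np.array(r,float); G=np.eye(4); G[:3,:3]=rot(Y,np.radians(r[3])); G[:3,3]=r[:3]*1000; W=T@G
    def f(x):
        A=K(x); return np.r_[A[:3,3]-W[:3,3], w*R.from_matrix(W[:3,:3]@A[:3,:3].T).as_rotvec()]
    s=least_squares(f,np.clip(q,LO+1e-6,HI-1e-6),bounds=(LO,HI))
    d=s.x-q; m=np.max(np.abs(d)/SP); x=q+d/max(m,1); return x,K(x)
E
python3 - <<'E'
from data import *
for fn,w in[(row,650),(row,1000),(brow,500),(brow,650),(brow,1000),(brow,2000)]:
    print(fn.__name__,w)
    for S in(S1,S2):
        q=S[0]
        for rows,(p,e) in zip(S[1],S[2]):
            T=K(q)
            for r in rows:q,T=fn(q,T,r,w)
            print('   ',(T[:3,3]-p).round(0),(eul(T)-e).round(2),q.round(2)[2:5])
E
```

```text
row 650
    [ 4. 13. -2.] [0.01 0.   0.  ] [0.45 0.   1.87]
    [ 3. 13. -4.] [0.03 0.   0.  ] [0.04 0.01 1.9 ]
    [ 1.  6. -1.] [0.02 0.   0.  ] [0.04 0.03 1.7 ]
    [-1.  0. -0.] [0. 0. 0.] [0.04 0.04 1.55]
    [116. -21. -33.] [ 0.21 -0.13 -0.01] [0.04 0.57 2.34]
    [136. -38.  -8.] [ 0.35 -0.21 -0.03] [0.04 0.58 2.22]
    [152. -58.  34.] [ 0.52 -0.29 -0.05] [0.04 0.59 2.08]
    [157. -89.  96.] [ 0.71 -0.39 -0.07] [0.04 0.61 1.95]
    [ 154. -132.  172.] [ 0.92 -0.5  -0.1 ] [0.04 0.64 1.81]
row 1000
    [ 3. 11. -4.] [0. 0. 0.] [0.45 0.   1.88]
    [ -2.  -3. -19.] [-0.04  0.    0.  ] [0.04 0.01 1.95]
    [-10. -26. -42.] [-0.13  0.    0.  ] [0.04 0.01 1.82]
    [-16. -45. -82.] [-0.23  0.    0.  ] [0.04 0.02 1.71]
    [111. -14. -43.] [ 0.16 -0.11 -0.01] [0.04 0.56 2.38]
    [129. -22. -39.] [ 0.24 -0.16 -0.02] [0.04 0.55 2.3 ]
    [149. -30. -27.] [ 0.35 -0.22 -0.02] [0.04 0.54 2.2 ]
    [163. -46.  -5.] [ 0.47 -0.29 -0.02] [0.04 0.53 2.1 ]
    [173. -72.  25.] [ 0.61 -0.38 -0.02] [0.04 0.52 2.  ]
brow 500
    [2. 6. 1.] [-0.01  0.    0.  ] [0.45 0.   1.89]
    [ 4. 13. 10.]
[... 1305 characters left out ...]
  [147. -33. -28.] [ 0.35 -0.21 -0.02] [0.04 0.55 2.2 ]
    [161. -49.  -7.] [ 0.47 -0.28 -0.03] [0.04 0.54 2.1 ]
    [172. -75.  22.] [ 0.61 -0.37 -0.03] [0.04 0.53 2.  ]
brow 2000
    [2. 6. 1.] [-0.01  0.    0.  ] [0.45 0.   1.89]
    [ -7. -20. -15.] [-0.09  0.    0.  ] [0.04 0.   2.01]
    [-17. -51. -57.] [-0.23  0.    0.  ] [0.04 0.   1.9 ]
    [ -27.  -79. -122.] [-0.38  0.    0.  ] [0.04 0.   1.81]
    [105. -13. -47.] [ 0.14 -0.09 -0.01] [0.04 0.56 2.4 ]
    [123. -16. -54.] [ 0.18 -0.13 -0.01] [0.04 0.55 2.34]
    [143. -18. -59.] [ 0.25 -0.17 -0.01] [0.04 0.53 2.27]
    [159. -24. -58.] [ 0.33 -0.22 -0.01] [0.04 0.5  2.19]
    [171. -39. -54.] [ 0.43 -0.29  0.  ] [0.04 0.48 2.1 ]
```

```bash
cat >> fk.py <<'E'
def frow(q,T,r,w=630,it=30,lam=0.0,smax=None):
    """Gauss-Newton, joints that pass a limit are clamped and frozen for the row"""
    r=np.array(r,float); G=np.eye(4); G[:3,:3]=rot(Y,np.radians(r[3])); G[:3,3]=r[:3]*1000; W=T@G
    x=np.array(q,float); free=np.ones(6,bool); S=np.r_[1,1,1,[w/1000]*3]
    for _ in range(it):
        J,e=jac(x,W); J=S[:,None]*J; e=S*e
        Jf=J[:,free]; d=np.zeros(6); d[free]=np.linalg.solve(Jf.T@Jf+lam**2*np.eye(free.sum()),Jf.T@e)
        if smax: d*=min(1,smax/np.abs(d).max())
        x=x+d; bad=((x<LO)|(x>HI))&free; x=np.clip(x,LO,HI); free&=~bad
        if np.abs(d).max()<1e-4 and not bad.any(): break
    d=x-q; m=np.max(np.abs(d)/SP); x=q+d/max(m,1); return x,K(x)
E
python3 - <<'E'
from data import *
for k in[dict(),dict(smax=.1),dict(lam=.02),dict(lam=.05),dict(lam=.05,smax=.1),dict(lam=.02,smax=.2)]:
    print(k)
    for S in(S1,S2):
        q=S[0]
        for rows,(p,e) in zip(S[1],S[2]):
            T=K(q)
            for r in rows:q,T=frow(q,T,r,**k)
            print('   ',(T[:3,3]-p).round(0),(eul(T)-e).round(2),q.round(2)[2:5])
E
```

```text
{}
    [2. 6. 1.] [-0.01  0.    0.  ] [0.45 0.   1.89]
    [-102. -220.  174.] [-0.54  0.15 -0.08] [0.04 0.24 2.66]
    [-100. -263.  122.] [-0.84  0.16 -0.08] [0.04 0.2  2.66]
    [-107. -301.   26.] [-1.14  0.16 -0.09] [0.04 0.18 2.66]
    [-6.  4. 10.] [ 0.01 -0.01  0.  ] [0.04 0.64 2.66]
    [-9.  1. 12.] [ 0.02 -0.01  0.  ] [0.04 0.65 2.66]
    [-10.  -1.  15.] [ 0.02 -0.01  0.  ] [0.04 0.64 2.66]
    [-11.  -1.  19.] [ 0.03 -0.01  0.01] [0.04 0.57 2.66]
    [-11.  -4.  22.] [ 0.03 -0.02  0.01] [0.04 0.51 2.66]
{'smax': 0.1}
    [2. 6. 1.] [-0.01  0.    0.  ] [0.45 0.   1.89]
    [1. 2. 1.] [0.01 0.   0.  ] [0.04 0.01 1.93]
    [-0. -1. -1.] [-0. -0.  0.] [0.04 0.02 1.73]
    [-1. -3. -3.] [-0.01 -0.    0.  ] [0.04 0.04 1.56]
    [112. -22. -34.] [ 0.2  -0.12 -0.01] [0.04 0.58 2.35]
    [134. -41.  -9.] [ 0.35 -0.2  -0.03] [0.04 0.6  2.22]
    [151. -63.  34.] [ 0.53 -0.28 -0.06] [0.04 0.6  2.08]
    [156. -95.  98.] [ 0.73 -0.38 -0.08] [0.04 0.63 1.94]
    [ 151. -141.  177.] [ 0.94 -0.49 -0.11] [0.04 0.66 1.8 ]
{'lam': 0.02}
    [2. 6. 1.] [-0.01  0.    0.  ] [0.45 0.   1.89]

[... 1298 characters left out ...]
   [151. -63.  34.] [ 0.53 -0.28 -0.06] [0.04 0.6  2.08]
    [156. -95.  98.] [ 0.73 -0.38 -0.08] [0.04 0.63 1.94]
    [ 151. -141.  177.] [ 0.94 -0.49 -0.11] [0.04 0.66 1.8 ]
{'lam': 0.02, 'smax': 0.2}
    [2. 6. 1.] [-0.01  0.    0.  ] [0.45 0.   1.89]
    [1. 2. 1.] [0.01 0.   0.  ] [0.04 0.01 1.93]
    [-0. -1. -1.] [-0. -0.  0.] [0.04 0.02 1.73]
    [-1. -3. -3.] [-0.01 -0.    0.  ] [0.04 0.04 1.56]
    [112. -22. -34.] [ 0.2  -0.12 -0.01] [0.04 0.58 2.35]
    [134. -41.  -9.] [ 0.35 -0.2  -0.03] [0.04 0.6  2.22]
    [151. -63.  34.] [ 0.53 -0.28 -0.06] [0.04 0.6  2.08]
    [156. -95.  98.] [ 0.73 -0.38 -0.08] [0.04 0.63 1.94]
    [ 151. -141.  177.] [ 0.94 -0.49 -0.11] [0.04 0.66 1.8 ]
```

```bash
sed -i 's/q,Tr=row(q,T0,rows\[-1\],w)/q,Tr=frow(q,T0,rows[-1],lam=.02)/' plan.py; sed -i 's/q,T=row(q,T,r,w)/q,T=frow(q,T,r,lam=.02)/' push.py
python3 - <<'E'
from push import *
T0=pose();q0=bot.get_obs()['joint_positions']; print(T0[:3,3].round(0),q0.round(3),az(T0))
for phi in(-60,-45,-30):
  for r,z in((550,300),(550,400)):
    c,s=np.cos(np.radians(phi)),np.sin(np.radians(phi))
    _,q,T=plan([(r*c,r*s,z,0)],show=False)
    for up in(0,.015,.025): print(phi,r,z,up,q.round(2),az(T)); push(phi,up,60,q,T,show=False)
E
```

```text
[ 531. -332.  385.] [-0.793  1.025  0.037  0.499  2.657 -0.565] [113.3  52. ]
  !row 1 err 10.6 0.2
-60 550 300 0 [-1.18  0.78  0.77 -0.01  2.25 -1.33] [113.  52.]
end 60 [ 334. -549.  238.] [99.8 42.4] [-1.21  1.24  0.04  0.3   2.66 -1.08] z [ 0.99  0.11 -0.07]
-60 550 300 0.015 [-1.18  0.78  0.77 -0.01  2.25 -1.33] [113.  52.]
end 60 [ 321. -525.  413.] [91.7 57. ] [-1.23  0.97  0.04  0.37  2.66 -1.03] z [1.   0.07 0.03]
-60 550 300 0.025 [-1.18  0.78  0.77 -0.01  2.25 -1.33] [113.  52.]
end 60 [ 296. -482.  533.] [79.2 67. ] [-1.26  0.76  0.04  0.42  2.66 -1.01] z [0.99 0.06 0.11]
-60 550 400 0 [-1.18  0.79  0.49 -0.02  2.53 -1.34] [113.3  52. ]
end 60 [ 333. -550.  243.] [100.  43.] [-1.21  1.24  0.04  0.29  2.66 -1.09] z [ 0.99  0.11 -0.06]
-60 550 400 0.015 [-1.18  0.79  0.49 -0.02  2.53 -1.34] [113.3  52. ]
end 60 [ 318. -524.  420.] [91.7 57.8] [-1.23  0.96  0.04  0.36  2.66 -1.05] z [1.   0.08 0.03]
-60 550 400 0.025 [-1.18  0.79  0.49 -0.02  2.53 -1.34] [113.3  52. ]
end 60 [ 293. -481.  537.] [79.3 67.7] [-1.26  0.75  0.04  0.4   2.66 -1.03] z [0.99 0.08 0.11]
  !row 1 err
[... 1452 characters left out ...]
.025 [-0.8   0.78  0.7   0.32  2.27 -0.8 ] [111.5  51.5]
end 60 [ 493. -272.  549.] [92.5 50.3] [-0.86  0.81  0.04  1.01  2.66 -0.09] z [1.   0.05 0.01]
  !row 1 err 21.9 0.4
  !row 2 err 31.3 0.2
-30 550 400 0 [-0.79  0.8   0.48  0.38  2.46 -0.71] [112.5  51.8]
end 60 [ 560. -323.  247.] [116.4  37.1] [-0.77  1.26  0.04  0.61  2.66 -0.5 ] z [ 0.94  0.26 -0.24]
-30 550 400 0.015 [-0.79  0.8   0.48  0.38  2.46 -0.71] [112.5  51.8]
end 60 [ 538. -301.  426.] [104.8  47. ] [-0.81  0.99  0.04  0.8   2.66 -0.3 ] z [ 0.98  0.15 -0.1 ]
-30 550 400 0.025 [-0.79  0.8   0.48  0.38  2.46 -0.71] [112.5  51.8]
end 60 [ 491. -272.  551.] [92.3 51.5] [-0.86  0.8   0.04  0.98  2.66 -0.12] z [1.   0.06 0.02]
```

```bash
nproc
python3 - <<'E'
from push import *
T0=pose();q0=bot.get_obs()['joint_positions']
for phi in(0,15,30):
  for r,z in((550,400),):
    c,s=np.cos(np.radians(phi)),np.sin(np.radians(phi))
    _,q,T=plan([(450,-250,z,0),(r*c,r*s,z,0)],show=False)
    for up in(0,.01,.02):
        print(phi,r,z,up,q.round(2),az(T)); _,q1,T1=push(phi,up,25,q,T,show=False)
        for ph2 in(-30,-50):
            c2,s2=np.cos(np.radians(ph2)),np.sin(np.radians(ph2))
            _,q2,T2=plan([(r*c,r*s,450,0),(550*c2,550*s2,450,0)],q1,T1,show=False)
            print('   2:',ph2,q2.round(2),az(T2)); push(ph2,.015,50,q2,T2,show=False)
E
```

```text
4
  !row 1 err 21.6 0.4
  !row 2 err 20.4 0.2
  !row 3 err 28.5 0.1
0 550 400 0 [-0.4   0.54  0.94  0.53  2.1  -0.37] [112.4  51.7]
end 25 [980. 107. 154.] [59.7 46.4] [-0.18  1.32  0.04  0.71  1.49 -0.06] z [ 0.94 -0.18  0.3 ]
  !row 1 err 21.6 0.1
  !row 2 err 9.6 0.0
   2: -30 [-1.03  0.41  1.07  0.72  1.97 -0.77] [59.8 46.3]
end 46 [1050. -432.  443.] [-4.   8.1] [-0.59  1.2   0.04  0.88  0.7  -0.28] z [ 0.09 -0.52  0.85]
  !row 1 err 21.6 0.1
  !row 2 err 9.6 0.0
   2: -50 [-1.3   0.56  0.83  0.67  2.22 -0.95] [59.8 46.3]
end 50 [ 847. -743.  427.] [-19.9  10.6] [-0.94  1.2   0.04  0.9   0.78 -0.51] z [ 0.05 -0.37  0.93]
0 550 400 0.01 [-0.4   0.54  0.94  0.53  2.1  -0.37] [112.4  51.7]
end 25 [620. -28. 412.] [131.8  45.1] [-0.34  1.02  0.04  0.82  2.66  0.07] z [ 0.88  0.32 -0.34]
  !row 1 err 16.3 0.3
  !row 2 err 16.3 0.1
  !row 6 err 3.1 0.1
  !row 7 err 11.7 0.4
  !row 8 err 22.9 0.8
   2: -30 [-0.72  0.8   0.44  0.22  2.66 -0.78] [130.5  46. ]
end 50 [ 541. -296.  419.] [110.8  51.9] [-0.76  0.98  0.04  0.61  2.66 -0.43] z [ 0.97  0.18 -0.14]
  !row 1 err 16.3 0.3
  !row 
[... 3946 characters left out ...]
end 50 [ 393. -476.  428.] [78.5 33.6] [-1.23  1.06  0.04  1.19  2.66 -0.28] z [ 0.98 -0.1   0.15]
30 550 400 0.02 [ 0.04  0.35  1.24  0.63  1.77 -0.04] [112.4  51.7]
end 25 [787. 579. 477.] [73.7 32.1] [0.33 1.01 0.04 0.78 1.41 0.56] z [ 0.97 -0.17  0.18]
  !row 1 err 26.3 0.2
  !row 2 err 17.9 0.1
  !row 3 err 8.6 0.0
   2: -30 [-1.03  0.58  0.95  0.89  2.22 -0.64] [74. 32.]
end 39 [1015. -357.  465.] [15.3  8.4] [-0.64  1.17  0.04  1.15  1.02 -0.06] z [ 0.3  -0.78  0.55]
  !row 1 err 26.3 0.2
  !row 2 err 17.9 0.1
  !row 3 err 8.6 0.0
   2: -50 [-1.28  0.75  0.65  0.86  2.49 -0.71] [74. 32.]
end 50 [ 394. -478.  423.] [78.6 31.9] [-1.23  1.08  0.04  1.23  2.66 -0.24] z [ 0.98 -0.11  0.14]
```

Run:
```python
from push import *
_,q,T=plan([(450,-250,400,0),(531,142,430,0)])
push(15,.015,25,q,T)
```

```text
!row 1 err 21.6 0.4
  !row 2 err 20.4 0.2
  !row 3 err 28.5 0.1
[[-0.0266, 0.0182, -0.0215, 0.0], [-0.0325, 0.0242, -0.0283, 0.0], [-0.0442, 0.0355, -0.0405, 0.0], [-0.038, 0.022, 0.0146, 0.0], [-0.0381, 0.022, 0.0146, 0.0]]
[[-0.038, 0.022, 0.0146, 0.0], [-0.0381, 0.022, 0.0146, 0.0], [-0.038, 0.022, 0.0146, 0.0], [-0.0381, 0.022, 0.0146, 0.0], [-0.038, 0.022, 0.0145, 0.0]]
[[-0.0381, 0.022, 0.0146, 0.0], [-0.038, 0.022, 0.0145, 0.0]]
end [531. 142. 430.] y [-0.236  0.573 -0.785] z [ 0.97   0.189 -0.153] q [-0.19  0.44  1.02  0.61  2.   -0.16]
[[-0.016, -0.015, 0.044, 0], [-0.016, -0.015, 0.044, 0], [-0.016, -0.015, 0.044, 0], [-0.016, -0.015, 0.044, 0], [-0.016, -0.015, 0.044, 0]]
[[-0.016, -0.014, 0.044, 0], [-0.016, -0.013, 0.044, 0], [-0.017, -0.011, 0.045, 0], [-0.017, -0.01, 0.045, 0], [-0.017, -0.009, 0.045, 0]]
[[-0.017, -0.007, 0.045, 0], [-0.017, -0.006, 0.046, 0], [-0.017, -0.005, 0.046, 0], [-0.017, -0.003, 0.046, 0], [-0.017, -0.002, 0.046, 0]]
[[-0.017, -0.0, 0.046, 0], [-0.017, 0.001, 0.046, 0], [-0.017, 0.003, 0.046, 0], [-0.017, 0.004, 0.046, 0], [-0.017, 0.005, 0.046, 0]]
[[-0.017, 0.007, 0.045, 0], [-0.017, 0.008, 0.045, 0], [-0.017, 0.01, 0.045, 0], [-0.017, 0.011, 0.045, 0], [-0.016, 0.013, 0.044, 0]]
end 25 [898. 365. 401.] [66.9 36.6] [0.07 1.08 0.04 0.8  1.5  0.32] z [ 0.95 -0.2   0.25]
```

>>> arm_command(
  deltas=[
    [-0.0266, 0.018, -0.0215, 0],
    [-0.0325, 0.024, -0.028, 0],
    [-0.044, 0.0355, -0.04, 0],
    [-0.038, 0.022, 0.0146, 0],
    [-0.038, 0.022, 0.0146, 0],
  ],
)

```text
time: 22.8
tool_pos: [483.6, -177.1, 406.4]
tcp_rot: [-1.764, 0.642, -1.496]
contact_force: [0.9, 0.4, -0.2]
grip_width: 91.9
```

>>> arm_command(
  deltas=[
    [-0.038, 0.022, 0.0146, 0],
    [-0.038, 0.022, 0.0146, 0],
    [-0.038, 0.022, 0.0146, 0],
    [-0.038, 0.022, 0.0146, 0],
    [-0.038, 0.022, 0.0146, 0],
  ],
)

```text
time: 23.3
tool_pos: [517.7, 52.0, 422.3]
tcp_rot: [-1.763, 0.642, -1.494]
contact_force: [0.4, -0.1, -0.1]
grip_width: 91.8
```

>>> arm_command(
  deltas=[
    [-0.038, 0.022, 0.0146, 0],
    [-0.038, 0.022, 0.0146, 0],
    [0, 0, 0, 0],
  ],
)

```text
time: 23.6
tool_pos: [530.3, 146.5, 429.4]
tcp_rot: [-1.761, 0.643, -1.486]
contact_force: [-0.0, -0.5, -0.1]
grip_width: 91.5
```

Run:
```python
from push import *
T=pose();print(T[:3,3].round(0),az(T),bot.get_obs()['joint_positions'].round(2))
_,q,T=push(15,.015,25)
for ph2 in(-50,-45,-40):
    c2,s2=np.cos(np.radians(ph2)),np.sin(np.radians(ph2))
    _,q2,T2=plan([(531,142,450,0),(550*c2,550*s2,450,0)],q,T,show=False)
    push(ph2,.015,50,q2,T2,show=False)
```

```text
[530. 146. 429.] [112.7  51.8] [-0.18  0.44  1.02  0.61  2.   -0.16]
[[-0.016, -0.016, 0.044, 0], [-0.016, -0.016, 0.044, 0], [-0.016, -0.016, 0.044, 0], [-0.016, -0.015, 0.044, 0], [-0.016, -0.015, 0.044, 0]]
[[-0.016, -0.014, 0.044, 0], [-0.016, -0.013, 0.044, 0], [-0.016, -0.012, 0.045, 0], [-0.016, -0.01, 0.045, 0], [-0.016, -0.009, 0.045, 0]]
[[-0.017, -0.008, 0.045, 0], [-0.017, -0.006, 0.046, 0], [-0.017, -0.005, 0.046, 0], [-0.017, -0.003, 0.046, 0], [-0.017, -0.002, 0.046, 0]]
[[-0.017, -0.001, 0.046, 0], [-0.017, 0.001, 0.046, 0], [-0.017, 0.002, 0.046, 0], [-0.017, 0.004, 0.046, 0], [-0.017, 0.005, 0.046, 0]]
[[-0.017, 0.007, 0.046, 0], [-0.017, 0.008, 0.045, 0], [-0.016, 0.01, 0.045, 0], [-0.016, 0.011, 0.045, 0], [-0.016, 0.013, 0.044, 0]]
end 25 [896. 367. 402.] [67.1 36.6] [0.08 1.08 0.04 0.8  1.5  0.32] z [ 0.95 -0.2   0.25]
  !row 1 err 28.7 0.2
  !row 2 err 20.2 0.1
  !row 3 err 10.4 0.0
end 48 [ 852. -691.  449.] [-9.1  8.8] [-0.95  1.19  0.04  1.08  0.93 -0.33] z [ 0.02 -0.63  0.78]
  !row 1 err 28.7 0.2
  !row 2 err 20.2 0.1
  !row 3 err 10.4 0.0
end 46 [ 907. -619.  451.] [-4.6  8.7] [-0.87  1.18  0.04  1.08  0.92 -0.29] z [ 0.06 -0.66  0.75]
  !row 1 err 28.7 0.2
  !row 2 err 20.2 0.1
  !row 3 err 10.4 0.0
end 44 [ 954. -544.  454.] [-0.2  8.7] [-0.79  1.18  0.04  1.07  0.92 -0.24] z [ 0.11 -0.68  0.73]
```

Model now predicts the arm. Stage 1 push.

>>> arm_command(
  deltas=[
    [-0.016, -0.016, 0.044, 0],
    [-0.016, -0.016, 0.044, 0],
    [-0.016, -0.016, 0.044, 0],
    [-0.016, -0.015, 0.044, 0],
    [-0.016, -0.015, 0.044, 0],
  ],
)

```text
time: 24.1
tool_pos: [680.2, 189.5, 467.7]
tcp_rot: [-1.743, 0.662, -1.508]
contact_force: [2.2, 1.1, 19.8]
grip_width: 91.5
```

>>> arm_command(
  deltas=[
    [-0.016, -0.014, 0.044, 0],
    [-0.016, -0.013, 0.044, 0],
    [-0.016, -0.012, 0.045, 0],
    [-0.016, -0.01, 0.045, 0],
    [-0.016, -0.009, 0.045, 0],
  ],
)

```text
time: 24.6
tool_pos: [740.8, 240.9, 440.6]
tcp_rot: [-1.609, 0.713, -1.511]
contact_force: [-0.2, -0.0, 0.4]
grip_width: 91.6
```

>>> arm_command(
  deltas=[
    [-0.017, -0.008, 0.045, 0],
    [-0.017, -0.006, 0.046, 0],
    [-0.017, -0.005, 0.046, 0],
    [-0.017, -0.003, 0.046, 0],
    [-0.017, -0.002, 0.046, 0],
  ],
)

```text
time: 25.1
tool_pos: [798.8, 286.3, 423.7]
tcp_rot: [-1.464, 0.768, -1.509]
contact_force: [0.0, -0.2, -0.3]
grip_width: 91.7
```

>>> arm_command(
  deltas=[
    [-0.017, -0.001, 0.046, 0],
    [-0.017, 0.001, 0.046, 0],
    [-0.017, 0.002, 0.046, 0],
    [-0.017, 0.004, 0.046, 0],
    [-0.017, 0.005, 0.046, 0],
  ],
)

```text
time: 25.6
tool_pos: [854.8, 322.8, 415.6]
tcp_rot: [-1.304, 0.823, -1.494]
contact_force: [0.3, -0.3, 0.4]
grip_width: 92.2
```

Run:
```python
from push import *
T=pose();q=bot.get_obs()['joint_positions'];print(T[:3,3].round(0),az(T),q.round(2))
for r,zz in((550,450),(620,400),(650,350)):
  for ph2 in(-65,-58,-50):
    c2,s2=np.cos(np.radians(ph2)),np.sin(np.radians(ph2))
    _,q2,T2=plan([(531,142,430,0),(r*c2,r*s2,zz,0)],q,T,show=False)
    print(r,ph2,q2.round(2));push(ph2,.015,60,q2,T2,show=False)
```

```text
[855. 323. 416.] [73.9 41. ] [0.03 1.04 0.04 0.81 1.68 0.33]
  !row 1 err 28.2 0.1
  !row 2 err 20.2 0.1
  !row 3 err 11.1 0.0
550 -65 [-1.44  0.8   0.44  0.65  2.63 -0.96]
end 60 [ 267. -557.  427.] [65.9 39.7] [-1.45  1.03  0.04  1.02  2.66 -0.58] z [ 0.95 -0.19  0.25]
  !row 1 err 28.2 0.1
  !row 2 err 20.2 0.1
  !row 3 err 11.1 0.0
550 -58 [-1.36  0.76  0.53  0.68  2.54 -0.89]
end 60 [ 329. -522.  428.] [72.1 38.4] [-1.34  1.04  0.04  1.06  2.66 -0.47] z [ 0.97 -0.15  0.2 ]
  !row 1 err 28.2 0.1
  !row 2 err 20.2 0.1
  !row 3 err 11.1 0.0
550 -50 [-1.26  0.7   0.64  0.71  2.44 -0.82]
end 60 [ 393. -476.  428.] [79.2 37.6] [-1.22  1.04  0.04  1.08  2.66 -0.37] z [ 0.99 -0.08  0.14]
  !row 1 err 28.2 0.1
  !row 2 err 20.2 0.1
  !row 3 err 11.1 0.0
  !row 23 err 3.5 0.0
  !row 24 err 15.5 0.4
620 -65 [-1.42  0.99  0.19  0.74  2.64 -0.83]
end 60 [ 267. -557.  426.] [66.1 39.6] [-1.45  1.03  0.04  1.02  2.66 -0.57] z [ 0.95 -0.19  0.25]
  !row 1 err 28.2 0.1
  !row 2 err 20.2 0.1
  !row 3 err 11.1 0.0
  !row 23 err 14.7 0.3
620 -58 [-1.32  0.94  0.28  0.78  2.56 -0.75]
end 60 [ 331. -
[... 317 characters left out ...]
  !row 2 err 20.2 0.1
  !row 3 err 11.1 0.0
  !row 24 err 6.8 0.1
  !row 25 err 22.5 0.4
650 -65 [-1.4   1.08  0.14  0.73  2.62 -0.85]
end 60 [ 268. -559.  420.] [66.4 39.1] [-1.45  1.04  0.04  1.02  2.66 -0.58] z [ 0.95 -0.2   0.25]
  !row 1 err 28.2 0.1
  !row 2 err 20.2 0.1
  !row 3 err 11.1 0.0
  !row 24 err 19.4 0.5
650 -58 [-1.3   1.03  0.22  0.77  2.53 -0.77]
end 60 [ 333. -522.  424.] [72.5 37.7] [-1.34  1.04  0.04  1.07  2.66 -0.46] z [ 0.97 -0.14  0.2 ]
  !row 1 err 28.2 0.1
  !row 2 err 20.2 0.1
  !row 3 err 11.1 0.0
  !row 22 err 6.7 0.1
650 -50 [-1.21  0.97  0.36  0.75  2.41 -0.75]
end 60 [ 395. -474.  429.] [79.3 36.9] [-1.21  1.04  0.04  1.1   2.66 -0.35] z [ 0.99 -0.08  0.14]
```

```bash
cat >> push.py <<'E'
def sweep(phi_end,tang,up,n,q=None,T=None,stop=9,show=True,zmax=470,rmax=None):
    q=bot.get_obs()['joint_positions'] if q is None else q
    T=pose() if T is None else T; rows=[]
    for k in range(n):
        p=T[:3,3]; a=np.arctan2(p[1],p[0]); rad=np.array([np.cos(a),np.sin(a),0]); tan=np.array([np.sin(a),-np.cos(a),0])
        t=tang if np.degrees(a)>phi_end else 0
        u=up if p[2]<zmax else 0
        rr=np.sqrt(max(.049**2-t*t-u*u,0))
        d=rad*rr+tan*t+np.array([0,0,u])
        r=[round(v,3) for v in T[:3,:3].T@d]+[0]; rows.append(r); q,T=frow(q,T,r,lam=.02)
        if az(T)[1]<stop: break
    if show:
        for i in range(0,len(rows),5): print(json.dumps(rows[i:i+5]))
    print('end',phi_end,tang,up,len(rows),T[:3,3].round(0),az(T),q.round(2),'z',T[:3,2].round(2)); return rows,q,T
E
python3 - <<'E'
from push import *
for pe in(-30,-45,-60):
  for tg in(.02,.035,.043,.047):
    for up in (.012,.02): sweep(pe,tg,up,70,show=False)
E
```

```text
end -30 0.02 0.012 36 [1125.  -64.  391.] [23.1  8.5] [-0.3   1.26  0.04  1.08  0.82 -0.07] z [ 0.4  -0.72  0.57]
end -30 0.02 0.02 33 [1098.  -30.  458.] [27.6  8.4] [-0.3   1.18  0.04  1.07  0.91  0.  ] z [ 0.46 -0.7   0.54]
end -30 0.035 0.012 46 [ 945. -542.  417.] [4.9 8.8] [-0.82  1.22  0.04  1.17  1.   -0.26] z [ 0.17 -0.73  0.66]
end -30 0.035 0.02 44 [ 910. -530.  465.] [9.8 8.4] [-0.85  1.17  0.04  1.21  1.13 -0.21] z [ 0.22 -0.74  0.63]
end -30 0.043 0.012 53 [ 946. -570.  423.] [-0.6  8.6] [-0.81  1.22  0.04  1.11  0.92 -0.27] z [ 0.1  -0.7   0.71]
end -30 0.043 0.02 53 [ 931. -548.  465.] [3.  8.5] [-0.83  1.17  0.04  1.13  1.   -0.23] z [ 0.14 -0.71  0.69]
end -30 0.047 0.012 58 [ 964. -551.  427.] [-1.6  8.9] [-0.78  1.21  0.04  1.07  0.88 -0.26] z [ 0.1  -0.68  0.73]
end -30 0.047 0.02 58 [ 933. -554.  470.] [0.8 8.7] [-0.82  1.16  0.04  1.09  0.97 -0.24] z [ 0.12 -0.68  0.72]
end -45 0.02 0.012 36 [1125.  -64.  391.] [23.1  8.5] [-0.3   1.26  0.04  1.08  0.82 -0.07] z [ 0.4  -0.72  0.57]
end -45 0.02 0.02 33 [1098.  -30.  458.] [27.6  8.4] [-0.3   1.18  0.04  1.07  0
[... 937 characters left out ...]
7   0.54]
end -60 0.035 0.012 49 [ 598. -798.  432.] [0.4 8.6] [-1.31  1.21  0.04  1.34  1.38 -0.39] z [ 0.11 -0.73  0.68]
end -60 0.035 0.02 46 [ 600. -745.  474.] [7.2 8.7] [-1.3   1.16  0.04  1.38  1.49 -0.31] z [ 0.19 -0.74  0.64]
end -60 0.043 0.012 65 [ 498. -921.  437.] [-18.4   8.7] [-1.42  1.2   0.04  1.25  1.18 -0.48] z [-0.08 -0.62  0.78]
end -60 0.043 0.02 66 [ 509. -892.  460.] [-14.5   8.7] [-1.41  1.17  0.04  1.27  1.24 -0.45] z [-0.05 -0.64  0.76]
end -60 0.047 0.012 70 [ 521. -903.  420.] [-17.2  14.1] [-1.38  1.19  0.04  1.15  1.22 -0.52] z [ 0.04 -0.57  0.82]
end -60 0.047 0.02 70 [ 465. -874.  482.] [-13.   13.9] [-1.45  1.12  0.04  1.2   1.37 -0.47] z [ 0.07 -0.6   0.8 ]
```

Run:
```python
from push import *
rows,q,T=sweep(-45,.046,.012,30)
sweep(-45,.046,.012,60,q,T,show=False)
```

```text
[[0.019, -0.03, 0.033, 0], [0.019, -0.031, 0.032, 0], [0.02, -0.032, 0.031, 0], [0.02, -0.033, 0.03, 0], [0.021, -0.034, 0.029, 0]]
[[0.021, -0.034, 0.028, 0], [0.021, -0.035, 0.027, 0], [0.022, -0.036, 0.025, 0], [0.022, -0.037, 0.024, 0], [0.022, -0.037, 0.023, 0]]
[[0.022, -0.038, 0.022, 0], [0.022, -0.039, 0.021, 0], [0.022, -0.039, 0.019, 0], [0.022, -0.04, 0.018, 0], [0.022, -0.041, 0.017, 0]]
[[0.022, -0.041, 0.015, 0], [0.022, -0.042, 0.014, 0], [0.021, -0.042, 0.013, 0], [0.021, -0.043, 0.011, 0], [0.021, -0.043, 0.01, 0]]
[[0.02, -0.044, 0.009, 0], [0.02, -0.044, 0.007, 0], [0.019, -0.045, 0.006, 0], [0.019, -0.045, 0.004, 0], [0.018, -0.045, 0.003, 0]]
[[0.016, -0.008, 0.046, 0], [0.016, -0.006, 0.046, 0], [0.018, -0.045, 0.005, 0], [0.016, -0.005, 0.046, 0], [0.016, -0.003, 0.046, 0]]
end -45 0.046 0.012 30 [ 551. -570.  439.] [37.7 29.8] [-1.23  1.07  0.04  1.2   2.06 -0.32] z [ 0.73 -0.48  0.49]
end -45 0.046 0.012 35 [ 754. -789.  433.] [-13.2   8.5] [-1.1   1.21  0.04  1.14  0.98 -0.4 ] z [-0.03 -0.63  0.78]
```

>>> arm_command(
  deltas=[
    [0.019, -0.03, 0.033, 0],
    [0.019, -0.031, 0.032, 0],
    [0.02, -0.032, 0.031, 0],
    [0.02, -0.033, 0.03, 0],
    [0.021, -0.034, 0.029, 0],
  ],
)

```text
time: 26.1
tool_pos: [877.4, 119.0, 428.7]
tcp_rot: [-1.212, 0.846, -1.484]
contact_force: [0.8, 0.8, 0.6]
grip_width: 91.8
```

>>> arm_command(
  deltas=[
    [0.021, -0.034, 0.028, 0],
    [0.021, -0.035, 0.027, 0],
    [0.022, -0.036, 0.025, 0],
    [0.022, -0.037, 0.024, 0],
    [0.022, -0.037, 0.023, 0],
  ],
)

```text
time: 26.6
tool_pos: [851.1, -80.1, 438.8]
tcp_rot: [-1.116, 0.857, -1.477]
contact_force: [0.0, -0.6, -0.3]
grip_width: 91.8
```

>>> arm_command(
  deltas=[
    [0.022, -0.038, 0.022, 0],
    [0.022, -0.039, 0.021, 0],
    [0.022, -0.039, 0.019, 0],
    [0.022, -0.04, 0.018, 0],
    [0.022, -0.041, 0.017, 0],
  ],
)

```text
time: 27.1
tool_pos: [777.6, -264.1, 447.1]
tcp_rot: [-1.023, 0.856, -1.478]
contact_force: [0.6, -0.3, -0.0]
grip_width: 91.8
```

Run:
```python
from push import *
T=pose();q=bot.get_obs()['joint_positions'];print(T[:3,3].round(0),az(T),q.round(2))
rows,q,T=sweep(-45,.046,.012,30)
sweep(-45,.046,.012,60,q,T,show=False)
```

```text
[ 778. -264.  447.] [56.4 34. ] [-0.74  1.04  0.04  1.09  1.96 -0.07]
[[0.022, -0.041, 0.016, 0], [0.021, -0.042, 0.014, 0], [0.021, -0.042, 0.013, 0], [0.021, -0.043, 0.012, 0], [0.02, -0.043, 0.01, 0]]
[[0.02, -0.044, 0.009, 0], [0.02, -0.044, 0.008, 0], [0.019, -0.045, 0.006, 0], [0.018, -0.045, 0.005, 0], [0.018, -0.046, 0.004, 0]]
[[0.016, -0.007, 0.046, 0], [0.016, -0.005, 0.046, 0], [0.018, -0.045, 0.006, 0], [0.016, -0.005, 0.046, 0], [0.016, -0.003, 0.046, 0]]
[[0.016, -0.001, 0.046, 0], [0.015, 0.001, 0.046, 0], [0.02, -0.043, 0.011, 0], [0.016, 0.002, 0.046, 0], [0.016, 0.004, 0.046, 0]]
[[0.016, 0.006, 0.046, 0], [0.015, 0.008, 0.046, 0], [0.022, -0.04, 0.017, 0], [0.016, 0.009, 0.046, 0], [0.015, 0.011, 0.045, 0]]
[[0.015, 0.012, 0.045, 0], [0.023, -0.038, 0.02, 0], [0.016, 0.013, 0.044, 0], [0.015, 0.015, 0.044, 0], [0.015, 0.017, 0.044, 0]]
end -45 0.046 0.012 30 [ 665. -673.  423.] [13.3 21.2] [-1.18  1.14  0.04  1.17  1.58 -0.36] z [ 0.41 -0.63  0.66]
end -45 0.046 0.012 19 [ 741. -792.  435.] [-12.1   8.6] [-1.11  1.21  0.04  1.16  1.01 -0.4 ] z [-0.02 -0.64  0.77]
```

Tracking the model well; continue.

>>> arm_command(
  deltas=[
    [0.022, -0.041, 0.016, 0],
    [0.021, -0.042, 0.014, 0],
    [0.021, -0.042, 0.013, 0],
    [0.021, -0.043, 0.012, 0],
    [0.02, -0.043, 0.01, 0],
  ],
)

```text
time: 27.6
tool_pos: [662.3, -421.1, 453.9]
tcp_rot: [-0.938, 0.847, -1.488]
contact_force: [0.1, 0.3, -0.4]
grip_width: 91.9
```

>>> arm_command(
  deltas=[
    [0.02, -0.044, 0.009, 0],
    [0.02, -0.044, 0.008, 0],
    [0.019, -0.045, 0.006, 0],
    [0.018, -0.045, 0.005, 0],
    [0.018, -0.046, 0.004, 0],
  ],
)

```text
time: 28.1
tool_pos: [511.6, -542.4, 458.9]
tcp_rot: [-0.864, 0.83, -1.507]
contact_force: [-0.2, -1.6, 0.6]
grip_width: 91.8
```

>>> arm_command(
  deltas=[
    [0.016, -0.007, 0.046, 0],
    [0.016, -0.005, 0.046, 0],
    [0.018, -0.045, 0.006, 0],
    [0.016, -0.005, 0.046, 0],
    [0.016, -0.003, 0.046, 0],
  ],
)

```text
time: 28.6
tool_pos: [551.4, -578.5, 444.5]
tcp_rot: [-0.764, 0.801, -1.549]
contact_force: [1.4, -0.1, -0.5]
grip_width: 91.8
```

>>> arm_command(
  deltas=[
    [0.016, -0.001, 0.046, 0],
    [0.015, 0.001, 0.046, 0],
    [0.02, -0.043, 0.011, 0],
    [0.016, 0.002, 0.046, 0],
    [0.016, 0.004, 0.046, 0],
  ],
)

```text
time: 29.1
tool_pos: [588.9, -614.8, 436.1]
tcp_rot: [-0.666, 0.773, -1.596]
contact_force: [0.3, 0.2, 0.2]
grip_width: 92.0
```

Run:
```python
from push import *
T=pose();q=bot.get_obs()['joint_positions'];print(T[:3,3].round(0),az(T),q.round(2))
sweep(-45,.046,.012,60)
for p in(-35,-55): sweep(p,.046,.012,60,show=False)
```

```text
[ 589. -615.  436.] [27.3 26.3] [-1.23  1.1   0.04  1.2   1.88 -0.33]
[[0.016, 0.007, 0.046, 0], [0.015, 0.009, 0.046, 0], [0.022, -0.04, 0.018, 0], [0.016, 0.01, 0.045, 0], [0.015, 0.012, 0.045, 0]]
[[0.015, 0.013, 0.045, 0], [0.015, 0.015, 0.044, 0], [0.024, -0.036, 0.023, 0], [0.015, 0.016, 0.044, 0], [0.015, 0.018, 0.043, 0]]
[[0.014, 0.02, 0.043, 0], [0.014, 0.021, 0.042, 0], [0.026, -0.032, 0.027, 0], [0.014, 0.022, 0.041, 0], [0.014, 0.024, 0.041, 0]]
[[0.013, 0.025, 0.04, 0], [0.013, 0.027, 0.039, 0], [0.027, -0.027, 0.031, 0], [0.013, 0.028, 0.038, 0], [0.013, 0.029, 0.037, 0]]
[[0.012, 0.031, 0.036, 0], [0.011, 0.032, 0.035, 0], [0.011, 0.033, 0.034, 0], [0.028, -0.021, 0.034, 0], [0.011, 0.034, 0.034, 0]]
[[0.011, 0.035, 0.033, 0], [0.01, 0.036, 0.032, 0]]
end -45 0.046 0.012 27 [ 760. -777.  434.] [-11.4   8.8] [-1.09  1.2   0.04  1.15  1.   -0.38] z [-0.01 -0.64  0.77]
end -35 0.046 0.012 24 [ 890. -662.  422.] [-7.6  8.9] [-0.9   1.22  0.04  1.08  0.89 -0.32] z [ 0.03 -0.65  0.76]
end -55 0.046 0.012 31 [ 611. -875.  442.] [-16.7   8.7] [-1.28  1.2   0.04  1.2   1.09 -0.45] z [-0.06 -0.62  0.79]
```

>>> arm_command(
  deltas=[
    [0.016, 0.007, 0.046, 0],
    [0.015, 0.009, 0.046, 0],
    [0.022, -0.04, 0.018, 0],
    [0.016, 0.01, 0.045, 0],
    [0.015, 0.012, 0.045, 0],
  ],
)

```text
time: 29.6
tool_pos: [629.0, -650.6, 430.8]
tcp_rot: [-0.569, 0.746, -1.649]
contact_force: [0.5, 0.7, 0.3]
grip_width: 91.7
```

>>> arm_command(
  deltas=[
    [0.015, 0.013, 0.045, 0],
    [0.015, 0.015, 0.044, 0],
    [0.024, -0.036, 0.023, 0],
    [0.015, 0.016, 0.044, 0],
    [0.015, 0.018, 0.043, 0],
  ],
)

```text
time: 30.1
tool_pos: [662.8, -687.4, 430.2]
tcp_rot: [-0.472, 0.721, -1.707]
contact_force: [0.9, 0.1, -0.6]
grip_width: 91.8
```

>>> arm_command(
  deltas=[
    [0.014, 0.02, 0.043, 0],
    [0.014, 0.021, 0.042, 0],
    [0.026, -0.032, 0.027, 0],
    [0.014, 0.022, 0.041, 0],
    [0.014, 0.024, 0.041, 0],
  ],
)

```text
time: 30.6
tool_pos: [690.7, -723.5, 432.8]
tcp_rot: [-0.378, 0.7, -1.767]
contact_force: [0.3, -0.5, -0.4]
grip_width: 91.6
```

>>> arm_command(
  deltas=[
    [0.013, 0.025, 0.04, 0],
    [0.013, 0.027, 0.039, 0],
    [0.027, -0.027, 0.031, 0],
    [0.013, 0.028, 0.038, 0],
    [0.013, 0.029, 0.037, 0],
  ],
)

```text
time: 31.1
tool_pos: [711.9, -757.8, 437.6]
tcp_rot: [-0.289, 0.684, -1.828]
contact_force: [0.4, 1.4, -1.1]
grip_width: 91.5
```

Run:
```python
from push import *
T=pose();q=bot.get_obs()['joint_positions'];print(T[:3,3].round(0),az(T),q.round(2))
sweep(-45,.046,.012,60,stop=7)
sweep(-60,.046,.012,60,stop=7)
```

```text
[ 712. -758.  438.] [-4.1 12.8] [-1.15  1.18  0.04  1.17  1.21 -0.38]
[[0.012, 0.031, 0.036, 0], [0.011, 0.033, 0.035, 0], [0.011, 0.034, 0.034, 0], [0.01, 0.035, 0.033, 0], [0.01, 0.036, 0.032, 0]]
[[0.029, -0.017, 0.036, 0], [0.01, 0.037, 0.031, 0], [0.01, 0.038, 0.03, 0], [0.009, 0.039, 0.029, 0]]
end -45 0.046 0.012 9 [ 772. -789.  441.] [-15.3   6.5] [-1.07  1.21  0.04  1.14  0.9  -0.38] z [-0.08 -0.62  0.78]
[[0.028, -0.025, 0.032, 0], [0.027, -0.026, 0.032, 0], [0.027, -0.026, 0.031, 0], [0.027, -0.027, 0.031, 0], [0.026, -0.028, 0.03, 0]]
[[0.026, -0.029, 0.03, 0], [0.018, 0.027, 0.037, 0], [0.026, -0.029, 0.03, 0], [0.018, 0.028, 0.036, 0], [0.017, 0.029, 0.035, 0]]
[[0.017, 0.031, 0.034, 0], [0.016, 0.032, 0.033, 0]]
end -60 0.046 0.012 12 [ 524. -905.  465.] [-17.5   6.6] [-1.38  1.18  0.04  1.27  1.16 -0.46] z [-0.1  -0.62  0.78]
```

>>> arm_command(
  deltas=[
    [0.012, 0.031, 0.036, 0],
    [0.011, 0.033, 0.035, 0],
    [0.011, 0.034, 0.034, 0],
    [0.01, 0.035, 0.033, 0],
    [0.01, 0.036, 0.032, 0],
  ],
)

```text
time: 31.6
tool_pos: [775.9, -763.4, 437.1]
tcp_rot: [-0.197, 0.672, -1.888]
contact_force: [0.6, 0.4, -0.4]
grip_width: 92.0
```

>>> arm_command(
  deltas=[
    [0.029, -0.017, 0.036, 0],
    [0.01, 0.037, 0.031, 0],
    [0.01, 0.038, 0.03, 0],
    [0, 0, 0, 0],
  ],
)

```text
time: 32.0
tool_pos: [764.6, -788.4, 441.6]
tcp_rot: [-0.155, 0.669, -1.918]
contact_force: [0.6, 0.5, -0.3]
grip_width: 91.9
```

Run:
```python
from push import *
from h import *
T=pose();q=bot.get_obs()['joint_positions'];print(T.round(3).tolist(),az(T),q.round(2))
p=cap('top'); t=cap('scene')
a=cv2.resize(p['img'][115:270,360:480,::-1],None,fx=5,fy=5,interpolation=2)[:600,:400]
a=cv2.resize(p['img'][195:265,385:470,::-1],None,fx=4.6,fy=4.6,interpolation=2)
b=cv2.resize(t['img'][200:265,135:225,::-1],None,fx=4.4,fy=4.4,interpolation=2)
h=max(a.shape[0],b.shape[0]); f=lambda m:cv2.copyMakeBorder(m,0,h-m.shape[0],0,0,0)
cv2.imwrite('pics/jars.png',np.hstack([f(a),f(b)])); print(a.shape,b.shape)
for n in('tall_jar','short_jar','middle_jar'): print(n,find(p,n),find(t,n))
```

```text
[[-0.267, 0.962, -0.063, 764.611], [-0.738, -0.245, -0.629, -788.371], [-0.62, -0.121, 0.775, 441.643], [0.0, 0.0, 0.0, 1.0]] [-14.3   7. ] [-1.08  1.21  0.04  1.15  0.93 -0.38]
(322, 391, 3) (286, 396, 3)
tall_jar [([543.0, 241.0, 49.0], 0.66), ([495.0, -292.0, 117.0], 0.57)] [([518.0, -303.0, 89.0], 0.69), ([730.0, -231.0, 117.0], 0.58)]
short_jar [([440.0, -392.0, 48.0], 0.68), ([496.0, -296.0, 119.0], 0.43)] [([449.0, -406.0, 52.0], 0.75)]
middle_jar [([598.0, 247.0, 223.0], 0.36)] []
```

View pics/jars.png

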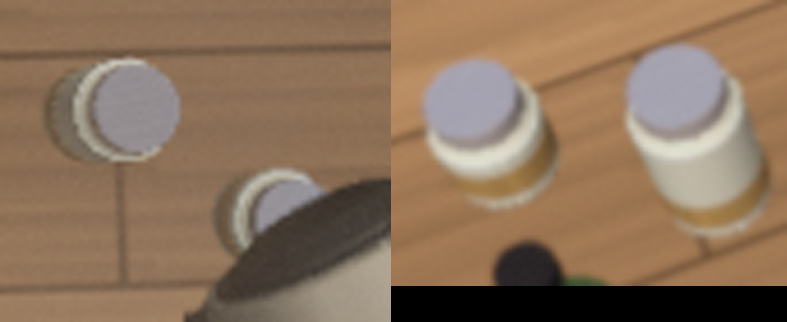

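Run:
```python
from push import *
from h import *
p=cap('top'); t=cap('scene')
for z in(116,94): print(z,plane(p,[(414.4,218.1)],z).round(1),plane(t,[(199.7,219.9)],z).round(1))
# short from first top picture cap (447,243)
for z in(94,72): print(z,plane(p,[(447,243)],z).round(1),plane(t,[(153.1,222.7)],z).round(1))
# base edges: scene bottom pixel of tall (729,232)->, short (500,207)
f=lambda x,y:((x-391)/4.4+135,y/4.4+200)
print(plane(t,[f(729,232),f(500,207)],0).round(1))
T=pose();q=bot.get_obs()['joint_positions']
rows,q1,T1=plan([(620,-640,380,-50),(430,-420,300,0)],vmax=45)
```

```text
116 [[ 498.7 -306.4]] [[ 502.5 -305.6]]
94 [[ 499.4 -312.4]] [[ 488.  -306.2]]
94 [[ 431.6 -396.8]] [[ 450.7 -406.4]]
72 [[ 430.8 -404.6]] [[ 435.4 -409.3]]
[[ 528.4 -308.7]
 [ 460.4 -420.6]]
  !row 1 err 22.6 4.2
  !row 2 err 20.6 3.7
  !row 3 err 20.3 3.4
  !row 4 err 21.8 3.3
  !row 5 err 26.4 3.3
  !row 6 err 42.6 3.8
[[-0.0053, -0.0278, -0.0224, -8.33], [-0.0079, -0.0312, -0.0248, -8.33], [-0.0113, -0.035, -0.0272, -8.33], [-0.0157, -0.0401, -0.0301, -8.33], [-0.0223, -0.0484, -0.0344, -8.33]]
[[-0.0363, -0.0685, -0.0456, -8.33], [-0.0211, -0.032, -0.0196, 0.0], [-0.0211, -0.032, -0.0196, 0.0], [-0.0211, -0.0319, -0.0195, 0.0], [-0.0211, -0.032, -0.0196, 0.0]]
[[-0.0211, -0.0319, -0.0195, 0.0], [-0.0211, -0.032, -0.0196, 0.0], [-0.0211, -0.0319, -0.0195, 0.0], [-0.0211, -0.032, -0.0196, 0.0]]
end [ 430. -420.  300.] y [ 0.967 -0.224 -0.121] z [ 0.075 -0.204  0.976] q [-1.42  0.42  2.17  1.83  1.27 -2.42]
```

Run:
```python
from push import *
T=pose()
x,z=T[2,0],T[2,2]; tw=np.degrees(np.arctan2(-z,x)); print(tw,[ (T[:3,:3]@rot(Y,np.radians(a)))[:,2].round(2) for a in(tw,tw+180)])
tw=min([tw,tw+180,tw-180],key=lambda a:(T[:3,:3]@rot(Y,np.radians(a)))[1,2]+abs(a)*1e-4); print(tw)
rows,q1,T1=plan([(690,-720,480,0),(430,-440,330,tw),(380,-300,250,0)],vmax=45)
print(az(T1))
y=T1[:3,1]; print('from there:')
# pre-grasp: jar centre at TCP-4 along y, height 80; start 130mm back
for back,h in((140,82),):
    tgt=np.array([500.5,-306,h])+4*y-back*y; print(tgt.round(1)); _,q2,T2=plan([(*tgt,0)],q1,T1,show=True,vmax=45)
    tgt=np.array([500.5,-306,h])+4*y; _,q3,T3=plan([(*tgt,0)],q2,T2,vmax=45)
    print('wrist centre z',(T3[:3,3]-310*T3[:3,1]).round(0))
```

```text
-128.58826460106124 [array([ 0.25,  0.97, -0.  ]), array([-0.25, -0.97,  0.  ])]
51.41173539893876
  !row 1 err 16.8 0.2
  !row 2 err 13.0 0.1
  !row 3 err 13.1 0.1
[[-0.0179, -0.0305, -0.0037, 0.0], [-0.0218, -0.0377, -0.0056, 0.0], [-0.0279, -0.0488, -0.0084, 0.0], [-0.0053, -0.0311, -0.0279, 5.14], [-0.0028, -0.0311, -0.0283, 5.14]]
[[-0.0002, -0.0311, -0.0284, 5.14], [0.0023, -0.0311, -0.0283, 5.14], [0.0049, -0.0312, -0.028, 5.14], [0.0073, -0.0311, -0.0274, 5.14], [0.0098, -0.0312, -0.0266, 5.14]]
[[0.0121, -0.0311, -0.0257, 5.14], [0.0144, -0.0312, -0.0244, 5.14], [0.0165, -0.0311, -0.0231, 5.14], [0.0223, -0.0181, -0.0309, 0.0], [0.0223, -0.0181, -0.0309, 0.0]]
[[0.0223, -0.0181, -0.031, 0.0], [0.0222, -0.0182, -0.0309, 0.0]]
end [ 380. -300.  250.] y [ 0.963 -0.241 -0.119] z [-0.243 -0.97   0.001] q [-1.55  0.49  2.56  1.83  1.43 -1.48]
[-14.1   6.8]
from there:
[ 369.5 -273.2   98.1]
  !row 2 err 2.2 0.0
  !row 3 err 2.8 0.0
  !row 4 err 2.0 0.0
[[0.0382, 0.0004, -0.0059, 0.0], [0.0382, 0.0004, -0.0059, 0.0], [0.0393, 0.0003, -0.0061, 0.0], [0.0419, 0.0003, -0.0067, 0.0]]
end [ 369.6 -273.7  100.2] y [ 0.963 -0.241 -0.119] z [-0.242 -0.97   0.001] q [-1.6   1.21  2.62  1.81  1.61 -2.24]
[[0.0005, 0.035, -0.0001, 0.0], [0.0005, 0.035, -0.0001, 0.0], [0.0005, 0.035, -0.0001, 0.0], [0.0005, 0.035, -0.0001, 0.0]]
end [ 504.3 -307.    81.5] y [ 0.963 -0.241 -0.119] z [-0.242 -0.97   0.001] q [-1.1   1.05  2.34  2.3   1.62 -1.76]
wrist centre z [ 206. -232.  118.]
```

>>> arm_command(
  deltas=[
    [-0.018, -0.0305, -0.004, 0],
    [-0.022, -0.038, -0.0055, 0],
    [-0.028, -0.049, -0.0085, 0],
    [-0.005, -0.031, -0.028, 5.14],
    [-0.003, -0.031, -0.028, 5.14],
  ],
)

```text
time: 33.0
tool_pos: [644.5, -669.6, 449.2]
tcp_rot: [-0.176, 0.846, -1.95]
contact_force: [0.7, -0.4, -0.6]
grip_width: 91.8
```

>>> arm_command(
  deltas=[
    [0, -0.031, -0.0284, 5.14],
    [0.0023, -0.031, -0.0283, 5.14],
    [0.005, -0.031, -0.028, 5.14],
    [0.0073, -0.031, -0.0274, 5.14],
    [0.01, -0.031, -0.0266, 5.14],
  ],
)

```text
time: 33.5
tool_pos: [511.1, -525.8, 373.2]
tcp_rot: [-0.423, 1.279, -2.224]
contact_force: [-0.6, -1.1, -1.3]
grip_width: 91.5
```

>>> arm_command(
  deltas=[
    [0.012, -0.031, -0.0257, 5.14],
    [0.0144, -0.031, -0.0244, 5.14],
    [0.0165, -0.031, -0.023, 5.14],
    [0, 0, 0, 0],
    [0, 0, 0, 0],
  ],
)

```text
time: 34.0
tool_pos: [431.5, -441.2, 329.4]
tcp_rot: [-1.557, 1.452, 2.908]
contact_force: [0.1, -0.2, 0.8]
grip_width: 92.2
```

Run:
```python
from push import *
from h import *
T=pose();q=bot.get_obs()['joint_positions'];print(T.round(3).tolist(),az(T),q.round(2))
y=T[:3,1]
x,z=T[2,0],T[2,2]; print('level err deg',np.degrees(np.arcsin(z)))
p=cap('wrist'); save(p,'w4'); print(find(p,'tall_jar'),find(p,'short_jar'))
y=T[:3,1]; zz=T[:3,2]
jar=np.array([500.5,-306,105])
g=jar+2*y-4*zz*1.0   # shift to +lat (z points to -y)
b=g-110*y
_,q2,T2=plan([(380,-290,230,0),(*b,0)],vmax=45)
plan([(*g,0)],q2,T2,vmax=30)
```

```text
[[-0.115, 0.963, -0.245, 431.481], [0.027, -0.243, -0.97, -441.175], [-0.993, -0.118, 0.002, 329.388], [0.0, 0.0, 0.0, 1.0]] [-14.2   6.8] [-1.42  0.37  2.11  1.82  1.23 -0.93]
level err deg 0.09344793197260398
[] [([599.0, -397.0, 165.0], 0.65)]
[[0.0218, -0.0151, -0.0269, 0.0], [0.0218, -0.0151, -0.0269, 0.0], [0.0218, -0.015, -0.0269, 0.0], [0.0218, -0.0151, -0.027, 0.0], [0.0218, -0.015, -0.0269, 0.0]]
[[0.0366, 0.0089, -0.0061, 0.0], [0.0368, 0.0089, -0.0062, 0.0], [0.0367, 0.0089, -0.0061, 0.0]]
end [ 397.5 -275.9  117.8] y [ 0.963 -0.242 -0.118] z [-0.243 -0.97   0.003] q [-1.46  1.1   2.6   1.93  1.65 -2.1 ]
[[0.0, 0.0275, 0.0, 0.0], [0.0, 0.0275, 0.0, 0.0], [0.0001, 0.0275, 0.0001, 0.0], [0.0, 0.0275, 0.0, 0.0]]
end [ 503.4 -302.6  104.8] y [ 0.963 -0.242 -0.118] z [-0.243 -0.97   0.003] q [-1.09  0.99  2.37  2.3   1.59 -1.73]
```

View pics/w4.png

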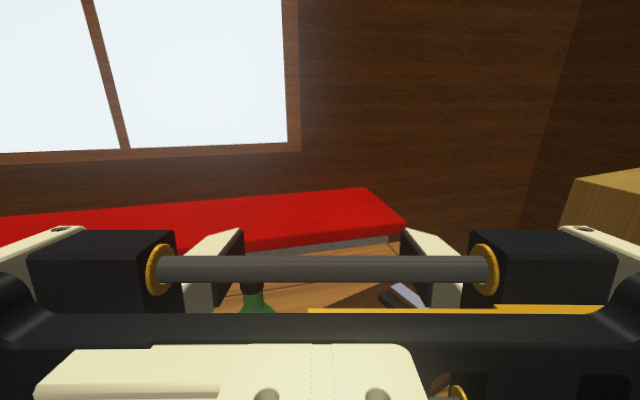

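>>> arm_command(
  deltas=[
    [0.022, -0.015, -0.027, 0],
    [0.022, -0.015, -0.027, 0],
    [0.022, -0.015, -0.027, 0],
    [0.022, -0.015, -0.027, 0],
    [0.022, -0.015, -0.027, 0],
  ],
)

```text
time: 34.65
tool_pos: [380.0, -288.1, 228.6]
tcp_rot: [-1.52, 1.453, 2.948]
contact_force: [-0.3, 0.2, -2.4]
grip_width: 91.5
```

>>> arm_command(
  deltas=[
    [0.0365, 0.009, -0.006, 0],
    [0.0365, 0.009, -0.006, 0],
    [0.0365, 0.009, -0.006, 0],
    [0, 0, 0, 0],
    [0, 0, 0, 0],
  ],
)

```text
time: 35.15
tool_pos: [397.9, -274.3, 116.7]
tcp_rot: [-1.59, 1.452, 2.878]
contact_force: [-0.5, -0.2, -0.1]
grip_width: 92.0
```

Run:
```python
from push import *
from h import *
T=pose();q=bot.get_obs()['joint_positions'];print(T[:3,3].round(1),az(T),q.round(2))
p=cap('wrist'); save(p,'w5'); print(find(p,'tall_jar'),find(p,'short_jar'))
M=np.linalg.inv(p['c2w'])
c=(M@np.append([500.5,-306,116],1))[:3]; print('proj cap top',cv2.projectPoints(c[None],np.zeros(3),np.zeros(3),p['camera_matrix'],p['dist_coeffs'])[0].ravel().round(0))
t=cap('top'); print(find(t,'tall_jar'),find(t,'short_jar')); t=cap('scene'); print(find(t,'tall_jar'),find(t,'short_jar'))
```

```text
[ 397.9 -274.3  116.7] [-14.    6.8] [-1.46  1.11  2.6   1.93  1.66 -2.1 ]
[([476.0, -295.0, 88.0], 0.92)] [([446.0, -407.0, 69.0], 0.45)]
proj cap top [329. 188.]
[([497.0, -294.0, 119.0], 0.71), ([544.0, 240.0, 47.0], 0.63)] [([427.0, -401.0, 72.0], 0.85)]
[([518.0, -305.0, 85.0], 0.73)] [([449.0, -407.0, 51.0], 0.78)]
```

View pics/w5.png

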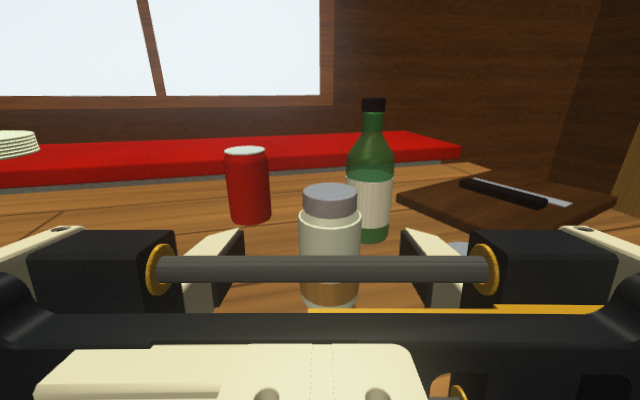

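>>> arm_command(
  deltas=[
    [0, 0.0275, 0.0004, 0],
    [0, 0.0275, 0.0004, 0],
    [0, 0.0275, 0.0004, 0],
    [0, 0.0275, 0.0004, 0],
    [0, 0, 0, 0],
  ],
)

```text
time: 36.1
tool_pos: [505.5, -302.1, 105.6]
tcp_rot: [-1.532, 1.456, 2.938]
contact_force: [-0.4, 0.7, 0.4]
grip_width: 92.0
```

>>> arm_command(
  deltas=[
    [0, 0, 0, 0],
    [0, 0, 0, 0],
    [0, 0, 0, 0],
    [0, 0, 0, 0],
    [0, 0, 0, 0],
  ],
  claw=255,
)

```text
time: 36.6
tool_pos: [502.6, -303.2, 104.0]
tcp_rot: [-1.57, 1.452, 2.896]
contact_force: [-0.4, -1.9, 2.0]
grip_width: 56.2
```

>>> arm_command(
  deltas=[
    [0, 0, 0, 0],
    [0, 0, 0, 0],
    [0, 0, 0, 0],
    [0, 0, 0, 0],
    [0, 0, 0, 0],
  ],
)

```text
time: 37.1
tool_pos: [503.1, -303.6, 104.9]
tcp_rot: [-1.553, 1.454, 2.913]
contact_force: [-1.5, -4.3, 4.3]
grip_width: 49.1
```

Run:
```python
from push import *
from h import *
T=pose();o=bot.get_obs();print(T[:3,3].round(1),az(T),o['joint_positions'].round(2),o['contact_force'],o['grip_width'])
t=cap('scene'); print(find(t,'tall_jar'),find(t,'short_jar'))
c=T[:3,3]
_,q2,T2=plan([(c[0],c[1],c[2]+30,0),(440,-230,330,0)],vmax=35)
plan([(440,-230,330,180)],q2,T2,amax=7.3)
```

```text
[ 503.1 -303.6  104.9] [-14.2   6.7] [-1.09  0.99  2.37  2.3   1.6  -1.73] [-1.53288246 -4.33014021  4.28365022] 49.067211278485196
[([517.0, -302.0, 89.0], 0.77)] [([445.0, -405.0, 47.0], 0.85)]
[[-0.0298, -0.0035, 0.0001, 0.0], [-0.0264, -0.0145, -0.0079, 0.0], [-0.0264, -0.0145, -0.0079, 0.0], [-0.0264, -0.0145, -0.0079, 0.0], [-0.0264, -0.0145, -0.008, 0.0]]
[[-0.0264, -0.0144, -0.0079, 0.0], [-0.0263, -0.0145, -0.008, 0.0], [-0.0264, -0.0144, -0.0079, 0.0]]
end [ 440.  -230.1  330. ] y [ 0.963 -0.243 -0.116] z [-0.245 -0.97   0.002] q [-1.2   0.13  2.54  2.08  1.2  -1.16]
[[0.0, 0, -0.0, 7.2], [0.0, 0, -0.0, 7.2], [0.0, 0, -0.0, 7.2], [0.0, 0, -0.0, 7.2], [0.0, 0, -0.0, 7.2]]
[[0.0, 0, -0.0, 7.2], [0.0, 0, -0.0, 7.2], [0.0, 0, -0.0, 7.2], [0.0, 0, -0.0, 7.2], [0.0, 0, -0.0, 7.2]]
[[0.0, 0, -0.0, 7.2], [0.0, 0, -0.0, 7.2], [0.0, 0, 0.0, 7.2], [0.0, 0, 0.0, 7.2], [0.0, 0, 0.0, 7.2]]
[[0.0, 0, 0.0, 7.2], [0.0, 0, 0.0, 7.2], [0.0, 0, 0.0, 7.2], [0.0, 0, 0.0, 7.2], [0.0, 0, 0.0, 7.2]]
[[0.0, 0, 0.0, 7.2], [0.0, 0, 0.0, 7.2], [0.0, 0, 0.0, 7.2], [0.0, 0, 0.0, 7.2], [0.0, 0, 0.0, 7.2]]
end [ 440.  -230.1  330. ] y [ 0.963 -0.243 -0.116] z [ 0.245  0.97  -0.002] q [-1.2   0.13  2.54  2.08  1.2   1.98]
```

>>> arm_command(
  deltas=[
    [-0.015, -0.0018, 0, 0],
    [-0.015, -0.0018, 0, 0],
    [-0.026, -0.0145, -0.008, 0],
    [-0.026, -0.0145, -0.008, 0],
    [-0.026, -0.0145, -0.008, 0],
  ],
)

```text
time: 37.75
tool_pos: [475.5, -269.5, 215.9]
tcp_rot: [-1.587, 1.447, 2.881]
contact_force: [-0.3, -1.3, -3.0]
grip_width: 49.5
```

>>> arm_command(
  deltas=[
    [-0.026, -0.0145, -0.008, 0],
    [-0.026, -0.0145, -0.008, 0],
    [-0.026, -0.0145, -0.008, 0],
    [-0.026, -0.0145, -0.008, 0],
    [0, 0, 0, 0],
  ],
)

```text
time: 38.25
tool_pos: [439.1, -226.5, 329.5]
tcp_rot: [-1.516, 1.454, 2.952]
contact_force: [-0.5, 0.2, -3.8]
grip_width: 49.3
```

>>> arm_command(
  deltas=[
    [0, 0, 0, 7.2],
    [0, 0, 0, 7.2],
    [0, 0, 0, 7.2],
    [0, 0, 0, 7.2],
    [0, 0, 0, 7.2],
  ],
)

```text
time: 38.75
tool_pos: [440.0, -228.8, 324.2]
tcp_rot: [-2.935, 0.925, 1.492]
contact_force: [0.7, 0.9, -3.0]
grip_width: 49.1
```

>>> arm_command(
  deltas=[
    [0, 0, 0, 7.2],
    [0, 0, 0, 7.2],
    [0, 0, 0, 7.2],
    [0, 0, 0, 7.2],
    [0, 0, 0, 7.2],
  ],
)

```text
time: 39.25
tool_pos: [440.0, -228.9, 324.2]
tcp_rot: [-3.012, 0.304, 1.365]
contact_force: [0.7, 0.6, -3.1]
grip_width: 49.4
```

>>> arm_command(
  deltas=[
    [0, 0, 0, 7.2],
    [0, 0, 0, 7.2],
    [0, 0, 0, 7.2],
    [0, 0, 0, 7.2],
    [0, 0, 0, 7.2],
  ],
)

```text
time: 39.75
tool_pos: [440.0, -228.9, 324.1]
tcp_rot: [-3.011, -0.319, 1.285]
contact_force: [-0.1, 0.6, -3.5]
grip_width: 49.1
```

>>> arm_command(
  deltas=[
    [0, 0, 0, 7.2],
    [0, 0, 0, 7.2],
    [0, 0, 0, 7.2],
    [0, 0, 0, 7.2],
    [0, 0, 0, 7.2],
  ],
)

```text
time: 40.25
tool_pos: [440.0, -228.8, 324.1]
tcp_rot: [-2.931, -0.939, 1.155]
contact_force: [-0.2, 0.0, -2.8]
grip_width: 49.4
```

>>> arm_command(
  deltas=[
    [0, 0, 0, 7.2],
    [0, 0, 0, 7.2],
    [0, 0, 0, 7.2],
    [0, 0, 0, 7.2],
    [0, 0, 0, 7.2],
  ],
)

```text
time: 40.75
tool_pos: [440.0, -228.8, 324.1]
tcp_rot: [-1.509, -1.447, -0.307]
contact_force: [0.1, 0.7, -3.2]
grip_width: 49.3
```

>>> arm_command(
  deltas=[
    [0, 0, 0, 0],
    [0, 0, 0, 0],
    [0, 0, 0, 0],
    [0, 0, 0, 0],
    [0, 0, 0, 0],
  ],
)

```text
time: 41.25
tool_pos: [439.9, -228.9, 326.8]
tcp_rot: [-1.581, -1.452, -0.235]
contact_force: [-0.5, 0.1, -4.0]
grip_width: 49.5
```

Run:
```python
from push import *
from h import *
T=pose();o=bot.get_obs();print(T.round(3).tolist(),az(T),o['joint_positions'].round(2),o['contact_force'],o['grip_width'])
t=cap('scene'); print(find(t,'tall_jar'),find(t,'short_jar'),find(t,'drink_can'))
c=(t['world_to_cam']@np.append(T[:3,3],1))[:3]; u,v=cv2.projectPoints(c[None],np.zeros(3),np.zeros(3),t['camera_matrix'],t['dist_coeffs'])[0].ravel().astype(int); print(u,v)
cv2.imwrite('pics/inv1.png',cv2.resize(t['img'][max(0,v-90):v+90,max(0,u-110):u+110,::-1],None,fx=3,fy=3,interpolation=2))
```

```text
[[0.116, 0.963, 0.243, 439.885], [-0.028, -0.241, 0.97, -228.906], [0.993, -0.119, -0.001, 326.843], [0.0, 0.0, 0.0, 1.0]] [-14.1   6.8] [-1.2   0.13  2.55  2.09  1.2   1.97] [-0.51559148  0.08991934 -3.98979789] 49.45371143525064
[([470.0, -228.0, 416.0], 0.89)] [([448.0, -405.0, 48.0], 0.55)] [([725.0, -231.0, 113.0], 0.78)]
204 127
```

View pics/inv1.png

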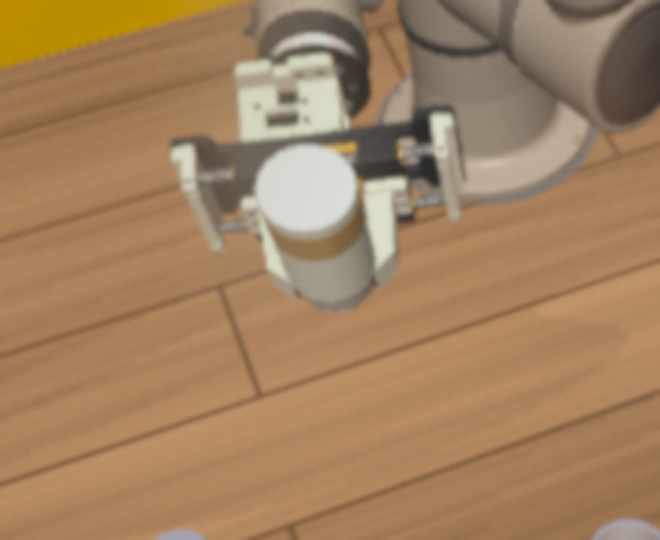

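The jar is upside down in the grip (white underside at (305,185) in the crop). Hold over 2 s, then turn back.

>>> arm_command(
  deltas=[
    [0, 0, 0, 0],
    [0, 0, 0, 0],
    [0, 0, 0, 0],
    [0, 0, 0, 0],
    [0, 0, 0, 0],
  ],
)

```text
time: 41.95
tool_pos: [439.9, -228.9, 327.1]
tcp_rot: [-1.576, -1.452, -0.24]
contact_force: [0.2, -0.0, -2.5]
grip_width: 49.1
```

>>> arm_command(
  deltas=[
    [0, 0, 0, 0],
    [0, 0, 0, 0],
    [0, 0, 0, 0],
    [0, 0, 0, 0],
    [0, 0, 0, 0],
  ],
)

```text
time: 42.45
tool_pos: [439.9, -228.9, 327.0]
tcp_rot: [-1.575, -1.452, -0.241]
contact_force: [0.2, -0.4, -3.0]
grip_width: 49.1
```

>>> arm_command(
  deltas=[
    [0, 0, 0, 0],
    [0, 0, 0, 0],
    [0, 0, 0, 0],
    [0, 0, 0, 0],
    [0, 0, 0, 0],
  ],
)

```text
time: 42.95
tool_pos: [439.9, -228.9, 327.0]
tcp_rot: [-1.575, -1.452, -0.241]
contact_force: [-0.5, 0.3, -3.1]
grip_width: 49.8
```

>>> arm_command(
  deltas=[
    [0, 0, 0, 0],
    [0, 0, 0, 0],
    [0, 0, 0, 0],
    [0, 0, 0, 0],
    [0, 0, 0, 0],
  ],
)

```text
time: 43.45
tool_pos: [439.9, -228.9, 327.0]
tcp_rot: [-1.576, -1.452, -0.241]
contact_force: [0.5, -0.2, -2.8]
grip_width: 48.9
```

>>> arm_command(
  deltas=[
    [0, 0, 0, 0],
    [0, 0, 0, 0],
    [0, 0, 0, 0],
    [0, 0, 0, 0],
    [0, 0, 0, 0],
  ],
)

```text
time: 43.95
tool_pos: [439.9, -228.9, 327.0]
tcp_rot: [-1.575, -1.452, -0.241]
contact_force: [0.5, 0.2, -3.1]
grip_width: 49.3
```

>>> arm_command(
  deltas=[
    [0, 0, 0, -7.2],
    [0, 0, 0, -7.2],
    [0, 0, 0, -7.2],
    [0, 0, 0, -7.2],
    [0, 0, 0, -7.2],
  ],
)

```text
time: 44.45
tool_pos: [439.9, -228.9, 327.1]
tcp_rot: [-2.943, -0.927, 1.166]
contact_force: [0.2, -0.4, -2.5]
grip_width: 48.6
```

>>> arm_command(
  deltas=[
    [0, 0, 0, -7.2],
    [0, 0, 0, -7.2],
    [0, 0, 0, -7.2],
    [0, 0, 0, -7.2],
    [0, 0, 0, -7.2],
  ],
)

```text
time: 44.95
tool_pos: [439.9, -228.9, 327.1]
tcp_rot: [-3.017, -0.306, 1.288]
contact_force: [0.2, 0.1, -2.5]
grip_width: 48.9
```

>>> arm_command(
  deltas=[
    [0, 0, 0, -7.2],
    [0, 0, 0, -7.2],
    [0, 0, 0, -7.2],
    [0, 0, 0, -7.2],
    [0, 0, 0, -7.2],
  ],
)

```text
time: 45.45
tool_pos: [439.9, -228.9, 327.1]
tcp_rot: [-3.017, 0.318, 1.365]
contact_force: [-0.3, -0.4, -2.7]
grip_width: 49.2
```

>>> arm_command(
  deltas=[
    [0, 0, 0, -7.2],
    [0, 0, 0, -7.2],
    [0, 0, 0, -7.2],
    [0, 0, 0, -7.2],
    [0, 0, 0, -7.2],
  ],
)

```text
time: 45.95
tool_pos: [439.9, -228.9, 327.1]
tcp_rot: [-2.94, 0.939, 1.489]
contact_force: [-0.5, -1.0, -3.4]
grip_width: 49.3
```

>>> arm_command(
  deltas=[
    [0, 0, 0, -7.2],
    [0, 0, 0, -7.2],
    [0, 0, 0, -7.2],
    [0, 0, 0, -7.2],
    [0, 0, 0, -7.2],
  ],
)

```text
time: 46.45
tool_pos: [439.9, -229.0, 327.1]
tcp_rot: [-1.522, 1.452, 2.945]
contact_force: [-0.8, -0.6, -2.8]
grip_width: 49.7
```

>>> arm_command(
  deltas=[
    [0, 0, 0, 0],
    [0, 0, 0, 0],
    [0, 0, 0, 0],
  ],
)

```text
time: 46.75
tool_pos: [439.9, -228.9, 327.0]
tcp_rot: [-1.587, 1.452, 2.879]
contact_force: [0.3, -0.6, -3.0]
grip_width: 49.2
```

Run:
```python
from push import *
from h import *
T=pose();o=bot.get_obs();print(T.round(3).tolist(),az(T),o['joint_positions'].round(2),o['contact_force'],o['grip_width'])
for tgt in((535,200,190),(530,190,190)):
    print(tgt);_,q2,T2=plan([(430,0,330,0),(440,150,300,0),tgt],vmax=42)
    plan([(tgt[0],tgt[1],158,0)],q2,T2,vmax=16)
```

```text
[[-0.114, 0.963, -0.243, 439.891], [0.031, -0.241, -0.97, -228.896], [-0.993, -0.118, -0.002, 327.017], [0.0, 0.0, 0.0, 1.0]] [-14.1   6.8] [-1.2   0.13  2.55  2.09  1.2  -1.17] [ 0.30667533 -0.57913116 -2.98851016] 49.20879848358782
(535, 200, 190)
  !row 4 err 12.2 0.2
  !row 5 err 19.9 0.4
  !row 6 err 39.2 0.9
  !row 7 err 14.9 0.3
  !row 8 err 16.6 0.3
  !row 9 err 18.5 0.3
  !row 10 err 21.9 0.2
  !row 11 err 34.0 0.2Traceback (most recent call last):
  File "<stdin>", line 5, in <module>
  File "plan.py", line 9, in plan
    for x,y,z,tw in wps:
        ^^^^^^^^
ValueError: not enough values to unpack (expected 4, got 3)
```

Run:
```python
from push import *
for way in([(600,-120,330,0),(530,120,330,0),(530,195,300,0)],[(580,-150,330,0),(570,0,350,0),(530,195,320,0)]):
    _,q2,T2=plan(way,vmax=40); plan([(530,195,190,0),(530,195,158,0)],q2,T2,vmax=20,show=False)
```

```text
!row 1 err 2.7 0.0
  !row 15 err 2.4 0.2
[[-0.0036, 0.0255, -0.0289, 0.0], [-0.0036, 0.0259, -0.0295, 0.0], [-0.0037, 0.0262, -0.0299, 0.0], [-0.0036, 0.0262, -0.0298, 0.0], [-0.0037, 0.0262, -0.0299, 0.0]]
[[0.0022, -0.0179, -0.0308, 0.0], [0.0022, -0.0179, -0.0308, 0.0], [0.0022, -0.0179, -0.0308, 0.0], [0.0022, -0.0179, -0.0308, 0.0], [0.0021, -0.0179, -0.0308, 0.0]]
[[0.0022, -0.018, -0.0308, 0.0], [0.0021, -0.0179, -0.0309, 0.0], [0.0107, -0.0049, -0.0242, 0.0], [0.0107, -0.0049, -0.0242, 0.0], [0.0106, -0.0048, -0.0243, 0.0]]
end [531.  193.  299.1] y [ 0.964 -0.239 -0.117] z [-0.24  -0.971 -0.002] q [ 0.64  0.4   2.22  4.14  1.14 -2.  ]
  !row 15 err 6.8 0.6
[[-0.0033, 0.0231, -0.0221, 0.0], [-0.0033, 0.0231, -0.0221, 0.0], [-0.0033, 0.0231, -0.0221, 0.0], [-0.0033, 0.0231, -0.0222, 0.0], [-0.0034, 0.0232, -0.0221, 0.0]]
[[-0.0035, -0.0121, -0.0358, 0.0], [-0.0035, -0.012, -0.0358, 0.0], [-0.0035, -0.0121, -0.0358, 0.0], [-0.0036, -0.012, -0.0357, 0.0], [0.0067, -0.0137, -0.0299, 0.0]]
[[0.0067, -0.0137, -0.0299, 0.0], [0.0067, -0.0137, -0.0299, 0.0], [0.0068, -0.0137, -0.0299, 0.0], [0.0067, -0.0136, -0.0299, 0.0], [0.0068, -0.0137, -0.0299, 0.0]]
end [532.6 189.5 317.1] y [ 0.966 -0.233 -0.114] z [-0.235 -0.972 -0.003] q [ 0.62  0.36  2.22  4.14  1.11 -2.04]
```

Run:
```python
from push import *
_,q2,T2=plan([(590,-130,330,0),(530,120,330,0),(530,155,215,0),(530,190,205,0)],vmax=40); _,q,T=plan([(530,190,158,0)],q2,T2,vmax=16)
plan([(530,190,250,0)],q,T,show=False)
```

```text
[[-0.0034, 0.0241, -0.0265, 0.0], [-0.0034, 0.0241, -0.0265, 0.0], [-0.0034, 0.0241, -0.0265, 0.0], [-0.0035, 0.024, -0.0265, 0.0], [-0.0034, 0.0241, -0.0264, 0.0]]
[[0.0021, -0.0169, -0.0326, 0.0], [0.0021, -0.0169, -0.0326, 0.0], [0.0021, -0.0169, -0.0325, 0.0], [0.0021, -0.0169, -0.0326, 0.0], [0.002, -0.0169, -0.0325, 0.0]]
[[0.0021, -0.0168, -0.0326, 0.0], [0.002, -0.0169, -0.0325, 0.0], [0.0288, 0.0013, -0.0084, 0.0], [0.0288, 0.0013, -0.0085, 0.0], [0.0289, 0.0013, -0.0084, 0.0]]
[[0.0288, 0.0013, -0.0085, 0.0], [0.011, -0.0072, -0.0339, 0.0]]
end [530. 190. 205.] y [ 0.963 -0.241 -0.118] z [-0.243 -0.97  -0.002] q [ 0.63  0.66  2.27  4.05  1.32 -1.73]
[[0.0156, 0.0018, 0.0, 0.0], [0.0155, 0.0019, 0.0, 0.0], [0.0156, 0.0018, 0.0001, 0.0]]
end [530. 190. 158.] y [ 0.963 -0.241 -0.118] z [-0.243 -0.97  -0.002] q [ 0.63  0.8   2.27  4.03  1.41 -1.63]
```

>>> arm_command(
  deltas=[
    [-0.0034, 0.024, -0.0265, 0],
    [-0.0034, 0.024, -0.0265, 0],
    [-0.0034, 0.024, -0.0265, 0],
    [-0.0034, 0.024, -0.0265, 0],
    [-0.0034, 0.024, -0.0265, 0],
  ],
)

```text
time: 47.25
tool_pos: [590.6, -128.5, 329.2]
tcp_rot: [-1.591, 1.451, 2.876]
contact_force: [0.7, -1.1, -2.1]
grip_width: 49.7
```

>>> arm_command(
  deltas=[
    [0.002, -0.017, -0.0325, 0],
    [0.002, -0.017, -0.0325, 0],
    [0.002, -0.017, -0.0325, 0],
    [0.002, -0.017, -0.0325, 0],
    [0.002, -0.017, -0.0325, 0],
  ],
)

```text
time: 47.75
tool_pos: [545.2, 49.5, 329.2]
tcp_rot: [-1.583, 1.451, 2.883]
contact_force: [1.2, 0.1, -1.8]
grip_width: 49.2
```

>>> arm_command(
  deltas=[
    [0.002, -0.017, -0.0325, 0],
    [0.002, -0.017, -0.0325, 0],
    [0.029, 0.0013, -0.0084, 0],
    [0.029, 0.0013, -0.0084, 0],
    [0.029, 0.0013, -0.0084, 0],
  ],
)

```text
time: 48.25
tool_pos: [528.3, 146.8, 242.0]
tcp_rot: [-1.59, 1.453, 2.877]
contact_force: [0.1, -0.2, -3.7]
grip_width: 49.3
```

>>> arm_command(
  deltas=[
    [0.0288, 0.0013, -0.0085, 0],
    [0.011, -0.007, -0.034, 0],
    [0, 0, 0, 0],
    [0, 0, 0, 0],
  ],
)

```text
time: 48.65
tool_pos: [528.7, 190.3, 203.4]
tcp_rot: [-1.574, 1.452, 2.893]
contact_force: [0.4, 0.2, -2.9]
grip_width: 49.6
```

Run:
```python
from push import *
from h import *
T=pose();o=bot.get_obs();print(T.round(3).tolist(),az(T),o['joint_positions'].round(2),o['contact_force'],o['grip_width'])
t=cap('scene'); cv2.imwrite('pics/pl1.png',cv2.resize(t['img'][60:240,310:530,::-1],None,fx=3,fy=3,interpolation=2)); 
plan([(530,190,159,0)],vmax=16)
```

```text
[[-0.115, 0.963, -0.242, 528.729], [0.029, -0.241, -0.97, 190.347], [-0.993, -0.119, -0.0, 203.449], [0.0, 0.0, 0.0, 1.0]] [-14.    6.8] [ 0.64  0.66  2.28  4.05  1.33 -1.73] [ 0.35333787  0.17688156 -2.85988553] 49.60079957570324
[[0.0148, 0.0022, -0.0003, 0.0], [0.0148, 0.0022, -0.0002, 0.0], [0.0148, 0.0021, -0.0003, 0.0]]
end [530. 190. 159.] y [ 0.963 -0.242 -0.119] z [-0.243 -0.97  -0.   ] q [ 0.63  0.79  2.27  4.03  1.4  -1.63]
```

View pics/pl1.png

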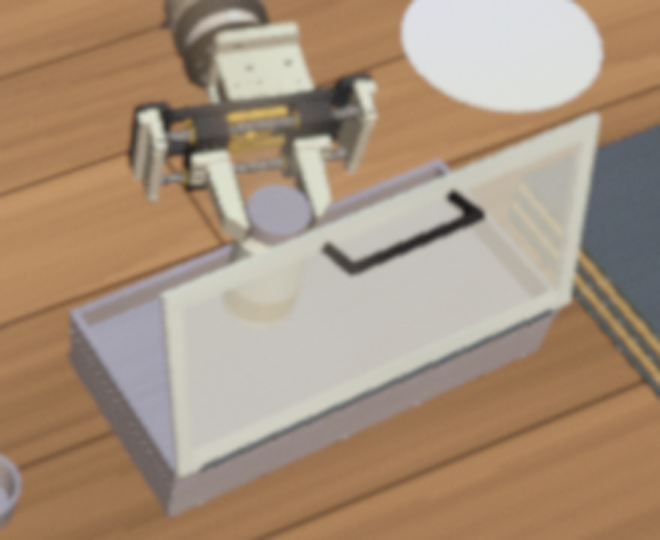

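Jar upright (cap (278,210)) over the well behind the raised flap. Lower.

>>> arm_command(
  deltas=[
    [0.015, 0.002, 0, 0],
    [0.015, 0.002, 0, 0],
    [0.014, 0.002, 0, 0],
    [0, 0, 0, 0],
    [0, 0, 0, 0],
  ],
)

```text
time: 49.2
tool_pos: [529.6, 188.6, 160.2]
tcp_rot: [-1.568, 1.452, 2.897]
contact_force: [-0.1, 1.5, -3.0]
grip_width: 49.1
```

>>> arm_command(
  deltas=[
    [0.002, 0, 0, 0],
    [0, 0, 0, 0],
    [0, 0, 0, 0],
  ],
)

```text
time: 49.5
tool_pos: [529.3, 189.5, 158.2]
tcp_rot: [-1.573, 1.453, 2.894]
contact_force: [-0.8, 0.2, -2.9]
grip_width: 49.3
```

>>> arm_command(
  deltas=[
    [0.002, 0, 0, 0],
    [0, 0, 0, 0],
    [0, 0, 0, 0],
  ],
)

```text
time: 49.8
tool_pos: [529.0, 189.6, 155.5]
tcp_rot: [-1.566, 1.452, 2.901]
contact_force: [-0.5, 0.4, -3.2]
grip_width: 49.1
```

>>> arm_command(
  deltas=[
    [0.0015, 0, 0, 0],
    [0, 0, 0, 0],
    [0, 0, 0, 0],
  ],
)

```text
time: 50.1
tool_pos: [529.0, 189.6, 154.6]
tcp_rot: [-1.569, 1.453, 2.898]
contact_force: [-0.4, 0.3, 0.4]
grip_width: 49.5
```

>>> arm_command(
  deltas=[
    [0.001, 0, 0, 0],
    [0, 0, 0, 0],
    [0, 0, 0, 0],
  ],
)

```text
time: 50.4
tool_pos: [529.0, 189.6, 154.5]
tcp_rot: [-1.576, 1.455, 2.891]
contact_force: [-2.0, -0.5, 4.9]
grip_width: 49.1
```

>>> arm_command(
  deltas=[
    [0, 0, 0, 0],
    [0, 0, 0, 0],
    [0, 0, 0, 0],
    [0, 0, 0, 0],
    [0, 0, 0, 0],
  ],
  claw=0,
)

```text
time: 50.9
tool_pos: [528.8, 189.7, 153.0]
tcp_rot: [-1.566, 1.452, 2.901]
contact_force: [0.7, 0.3, 0.6]
grip_width: 84.6
```

Run:
```python
from push import *
from h import *
T=pose();o=bot.get_obs();print(T[:3,3].round(1),az(T),o['contact_force'].round(1),o['grip_width'])
t=cap('scene');p=cap('top'); print(find(t,'tall_jar'),find(t,'short_jar'),find(p,'tall_jar'),find(p,'short_jar'),find(p,'dish'))
r=vision.regions_of(p,'short_jar'); 
for d in r[:2]:
    v,u=np.nonzero(d['mask']); print(d['confidence'],len(u),plane(p,[(u.mean(),v.mean())],50).round(1))
y=T[:3,1]; c=T[:3,3]; b=c-95*y
_,q,TT=plan([(*b,0)],vmax=32)
_,q,TT=plan([(b[0],b[1],300,0)],q,TT,vmax=45)
_,q,TT=plan([(520,60,330,0),(560,-150,330,0),(450,-300,250,0)],q,TT,vmax=45)
```

```text
[528.8 189.7 153. ] [-14.1   6.8] [0.7 0.3 0.6] 84.59830397171336
[] [([445.0, -406.0, 49.0], 0.76), ([606.0, 232.0, 174.0], 0.7)] [([524.0, 183.0, 167.0], 0.78)] [([430.0, -400.0, 70.0], 0.87)] []
0.8 451 [[ 431.8 -404.7]]
0.43 2316 [[622.4 289.1]]
  !row 2 err 7.3 0.5
  !row 3 err 21.0 1.4
[[0.0, -0.0317, 0, 0.0], [0.0001, -0.0316, 0, 0.0], [0.0001, -0.0375, -0.0048, 0.0]]
end [451.2 196.9 162.9] y [ 0.971 -0.208 -0.12 ] z [-0.21  -0.978 -0.004] q [ 0.79  0.8   2.41  4.14  1.49 -1.51]
  !row 1 err 5.3 0.4
  !row 2 err 7.7 0.5
  !row 3 err 11.4 0.8
  !row 4 err 19.9 1.4
[[-0.0335, -0.0083, -0.0032, 0.0], [-0.0336, -0.0097, -0.0044, 0.0], [-0.0339, -0.0125, -0.0069, 0.0], [-0.0357, -0.0208, -0.0146, 0.0]]
end [448.7 197.5 293.9] y [ 0.982 -0.157 -0.108] z [-0.159 -0.987 -0.01 ] q [ 0.77  0.36  2.4   4.14  1.24 -1.88]
[[-0.0117, 0.0219, 0.031, 0.0], [-0.0118, 0.022, 0.031, 0.0], [-0.0117, 0.0219, 0.031, 0.0], [-0.0118, 0.022, 0.031, 0.0], [-0.0019, 0.0145, 0.0402, 0.0]]
[[-0.0019, 0.0146, 0.0407, 0.0], [-0.0019, 0.0147, 0.0412, 0.0], [-0.0019, 0.0147, 0.0411, 0.0], [-0.002, 0.0147, 0.0412, 0.0], [0.0174, -0.0152, 0.0333, 0.0]]
[[0.0174, -0.0152, 0.0333, 0.0], [0.0174, -0.0151, 0.0332, 0.0], [0.0174, -0.0152, 0.0333, 0.0], [0.0174, -0.0151, 0.0332, 0.0]]
end [ 450. -300.  250.] y [ 0.982 -0.157 -0.107] z [-0.159 -0.987 -0.01 ] q [-1.31  0.51  2.42  1.96  1.38 -1.37]
```

Run:
```python
from push import *
_,q,TT=plan([(529,189,243,0),(525,120,300,0),(570,-100,310,0),(450,-300,250,0)],vmax=42)
y=TT[:3,1]; z=TT[:3,2]
g=np.array([432.5,-406,60])+2*y; b=g-100*y
_,q,T2=plan([(*b,0)],q,TT,vmax=42); plan([(*g,0)],q,T2,vmax=26)
```

```text
[[-0.0298, -0.0034, 0.0002, 0.0], [-0.0298, -0.0034, 0.0002, 0.0], [-0.0297, -0.0035, 0.0002, 0.0], [-0.0194, 0.002, 0.0227, 0.0], [-0.0193, 0.002, 0.0226, 0.0]]
[[-0.0194, 0.0021, 0.0227, 0.0], [-0.0036, 0.0159, 0.0337, 0.0], [-0.0035, 0.0159, 0.0337, 0.0], [-0.0036, 0.0159, 0.0338, 0.0], [-0.0035, 0.0158, 0.0337, 0.0]]
[[-0.0036, 0.0159, 0.0338, 0.0], [-0.0035, 0.0158, 0.0337, 0.0], [0.0113, -0.01, 0.0372, 0.0], [0.0113, -0.01, 0.0372, 0.0], [0.0113, -0.01, 0.0372, 0.0]]
[[0.0113, -0.0101, 0.0372, 0.0], [0.0112, -0.01, 0.0372, 0.0], [0.0113, -0.0101, 0.0372, 0.0]]
end [ 450. -300.  250.] y [ 0.963 -0.241 -0.118] z [-0.243 -0.97   0.   ] q [-1.26  0.49  2.47  2.1   1.36 -1.42]
[[0.0313, -0.0111, 0.0178, 0.0], [0.0313, -0.0111, 0.0178, 0.0], [0.0313, -0.0111, 0.0178, 0.0], [0.0313, -0.0112, 0.0179, 0.0], [0.0312, -0.0111, 0.0178, 0.0]]
[[0.0313, -0.0112, 0.0179, 0.0]]
end [ 338.1 -382.4   71.6] y [ 0.963 -0.241 -0.118] z [-0.243 -0.97   0.   ] q [-1.69  1.08  2.33  1.72  1.49 -1.84]
[[-0.0, 0.025, 0, 0.0], [-0.0, 0.025, 0, 0.0], [-0.0, 0.025, 0, 0.0], [-0.0, 0.025, 0, 0.0]]
end [ 434.4 -406.5   59.7] y [ 0.963 -0.241 -0.118] z [-0.243 -0.97   0.   ] q [-1.4   1.07  2.2   2.    1.5  -1.68]
```

>>> arm_command(
  deltas=[
    [-0.03, -0.0035, 0, 0],
    [-0.03, -0.0035, 0, 0],
    [-0.03, -0.0035, 0, 0],
    [-0.019, 0.002, 0.0227, 0],
    [-0.019, 0.002, 0.0227, 0],
  ],
)

```text
time: 51.8
tool_pos: [526.0, 143.5, 282.3]
tcp_rot: [-1.573, 1.453, 2.895]
contact_force: [1.3, -1.0, 0.9]
grip_width: 91.8
```

>>> arm_command(
  deltas=[
    [-0.019, 0.002, 0.0227, 0],
    [-0.0036, 0.016, 0.0337, 0],
    [-0.0036, 0.016, 0.0337, 0],
    [-0.0036, 0.016, 0.0337, 0],
    [-0.0036, 0.016, 0.0337, 0],
  ],
)

```text
time: 52.3
tool_pos: [555.1, -27.3, 306.5]
tcp_rot: [-1.565, 1.452, 2.902]
contact_force: [-0.3, 0.5, 0.6]
grip_width: 91.9
```

>>> arm_command(
  deltas=[
    [-0.0036, 0.016, 0.0337, 0],
    [-0.0036, 0.016, 0.0337, 0],
    [0.0113, -0.01, 0.037, 0],
    [0.0113, -0.01, 0.037, 0],
    [0.0113, -0.01, 0.037, 0],
  ],
)

```text
time: 52.8
tool_pos: [509.9, -199.6, 279.8]
tcp_rot: [-1.571, 1.453, 2.897]
contact_force: [1.1, -1.1, -0.3]
grip_width: 91.2
```

>>> arm_command(
  deltas=[
    [0.0113, -0.01, 0.037, 0],
    [0.0113, -0.01, 0.037, 0],
    [0.0113, -0.01, 0.037, 0],
    [0, 0, 0, 0],
    [0, 0, 0, 0],
  ],
)

```text
time: 53.3
tool_pos: [450.3, -299.6, 249.4]
tcp_rot: [-1.572, 1.452, 2.892]
contact_force: [-0.1, 0.8, 0.3]
grip_width: 91.7
```

Run:
```python
from push import *
from h import *
T=pose();o=bot.get_obs();print(T[:3,3].round(1),az(T),T[:3,2].round(3),o['grip_width'])
p=cap('top');t=cap('scene'); print(find(p,'short_jar'),find(t,'short_jar'),find(p,'tall_jar'),find(p,'dish'),find(t,'dish'))
y=T[:3,1]
g=np.array([432.5,-406,60])+2*y; b=g-100*y
_,q,T2=plan([(*b,0)],vmax=42); plan([(*g,0)],q,T2,vmax=26)
```

```text
[ 450.3 -299.6  249.4] [-14.2   6.8] [-0.246 -0.969 -0.   ] 91.70379510920712
[([435.0, -393.0, 54.0], 0.92)] [([447.0, -409.0, 51.0], 0.94), ([514.0, 189.0, 165.0], 0.58)] [([521.0, 174.0, 169.0], 0.96)] [([567.0, -81.0, 8.0], 0.83), ([520.0, 177.0, 167.0], 0.15)] [([550.0, -75.0, 24.0], 0.76)]
[[0.0313, -0.0113, 0.0183, 0.0], [0.0313, -0.0114, 0.0183, 0.0], [0.0313, -0.0113, 0.0183, 0.0], [0.0313, -0.0114, 0.0183, 0.0], [0.0313, -0.0113, 0.0183, 0.0]]
[[0.0314, -0.0114, 0.0183, 0.0]]
end [ 338.2 -382.    71.6] y [ 0.964 -0.239 -0.118] z [-0.241 -0.971  0.001] q [-1.69  1.08  2.33  1.72  1.49 -1.84]
[[0.0, 0.025, 0.0001, 0.0], [0.0, 0.025, 0.0002, 0.0], [0.0, 0.025, 0.0001, 0.0], [0.0, 0.025, 0.0002, 0.0]]
end [ 434.4 -406.5   59.8] y [ 0.964 -0.239 -0.118] z [-0.241 -0.971  0.001] q [-1.4   1.07  2.2   2.    1.5  -1.68]
```

>>> arm_command(
  deltas=[
    [0.0313, -0.0113, 0.0183, 0],
    [0.0313, -0.0113, 0.0183, 0],
    [0.0313, -0.0113, 0.0183, 0],
    [0.0313, -0.0113, 0.0183, 0],
    [0.0313, -0.0113, 0.0183, 0],
  ],
)

```text
time: 54.15
tool_pos: [356.2, -369.0, 99.8]
tcp_rot: [-1.566, 1.452, 2.902]
contact_force: [-0.0, -0.9, -0.4]
grip_width: 91.7
```

>>> arm_command(
  deltas=[
    [0.0313, -0.0113, 0.0183, 0],
    [0, 0, 0, 0],
    [0, 0, 0, 0],
  ],
)

```text
time: 54.45
tool_pos: [337.9, -382.7, 71.6]
tcp_rot: [-1.579, 1.452, 2.888]
contact_force: [1.0, 1.0, 0.0]
grip_width: 91.8
```

Run:
```python
from push import *
from h import *
T=pose();o=bot.get_obs();print(T[:3,3].round(1),az(T),T[:3,2].round(3),o['grip_width'])
p=cap('wrist'); save(p,'w6'); print(find(p,'short_jar'))
M=np.linalg.inv(p['c2w'])
for pt in([432.5,-406,72],[432.5,-406,0]):
    c=(M@np.append(pt,1))[:3]; print(cv2.projectPoints(c[None],np.zeros(3),np.zeros(3),p['camera_matrix'],p['dist_coeffs'])[0].ravel().round(0))
m,c=mask(p,'short_jar'); v,u=np.nonzero(m); print(c,u.min(),u.max(),v.min(),v.max())
y=T[:3,1]; g=np.array([432.5,-406,60])+2*y; plan([(*g,0)],vmax=26)
```

```text
[ 337.9 -382.7   71.6] [-14.1   6.8] [-0.243 -0.97  -0.001] 91.82378732840955
[([410.0, -403.0, 50.0], 0.97)]
[322. 191.]
[322. 261.]Traceback (most recent call last):
  File "<stdin>", line 8, in <module>
    return _wrapfunc(a, 'nonzero')
    return _wrapit(obj, method, *args, **kwds)
    result = getattr(arr, method)(*args, **kwds)
ValueError: Calling nonzero on 0d arrays is not allowed. Use np.atleast_1d(scalar).nonzero() instead.
```

View pics/w6.png

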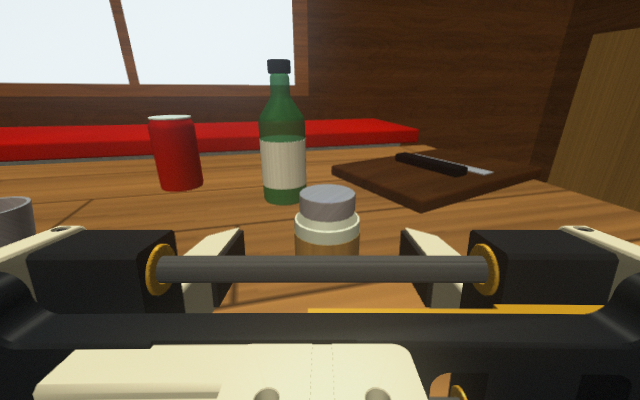

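Short jar's cap at (327,193), about 4 mm right of prediction; I correct for it.

>>> arm_command(
  deltas=[
    [0, 0.025, 0.0009, 0],
    [0, 0.025, 0.0009, 0],
    [0, 0.025, 0.0009, 0],
    [0, 0.025, 0.0009, 0],
    [0, 0, 0, 0],
  ],
)

```text
time: 55.1
tool_pos: [436.1, -409.0, 61.2]
tcp_rot: [-1.539, 1.454, 2.933]
contact_force: [0.8, -0.1, 0.1]
grip_width: 91.8
```

>>> arm_command(
  deltas=[
    [0, 0, 0, 0],
    [0, 0, 0, 0],
    [0, 0, 0, 0],
    [0, 0, 0, 0],
    [0, 0, 0, 0],
  ],
  claw=255,
)

```text
time: 55.6
tool_pos: [432.4, -411.2, 59.5]
tcp_rot: [-1.569, 1.452, 2.897]
contact_force: [-0.5, -1.1, 0.8]
grip_width: 56.3
```

>>> arm_command(
  deltas=[
    [0, 0, 0, 0],
    [0, 0, 0, 0],
    [0, 0, 0, 0],
    [0, 0, 0, 0],
    [0, 0, 0, 0],
  ],
)

```text
time: 56.1
tool_pos: [432.8, -411.1, 59.7]
tcp_rot: [-1.564, 1.452, 2.902]
contact_force: [-2.5, -0.6, 2.6]
grip_width: 49.2
```

Run:
```python
from push import *
T=pose();o=bot.get_obs();print(T[:3,3].round(1),az(T),o['contact_force'],o['grip_width'])
c=T[:3,3]
plan([(c[0],c[1],c[2]+30,0),(445,-235,330,0)],vmax=35)
```

```text
[ 432.8 -411.1   59.7] [-14.1   6.8] [-2.54206592 -0.55998034  2.55262037] 49.207142158922835
[[-0.0298, -0.0035, 0.0, 0.0], [-0.0261, -0.0066, -0.0193, 0.0], [-0.0261, -0.0066, -0.0193, 0.0], [-0.0261, -0.0066, -0.0193, 0.0], [-0.0261, -0.0066, -0.0193, 0.0]]
[[-0.0261, -0.0066, -0.0193, 0.0], [-0.0262, -0.0066, -0.0193, 0.0], [-0.0261, -0.0066, -0.0192, 0.0], [-0.0262, -0.0065, -0.0193, 0.0], [-0.0261, -0.0066, -0.0192, 0.0]]
end [ 445. -235.  330.] y [ 0.963 -0.242 -0.118] z [-0.243 -0.97   0.001] q [-1.19  0.13  2.52  2.09  1.19 -1.15]
```

>>> arm_command(
  deltas=[
    [-0.015, -0.0018, 0, 0],
    [-0.015, -0.0018, 0, 0],
    [-0.026, -0.0066, -0.0193, 0],
    [-0.026, -0.0066, -0.0193, 0],
    [-0.026, -0.0066, -0.0193, 0],
  ],
)

```text
time: 56.6
tool_pos: [436.9, -350.9, 169.4]
tcp_rot: [-1.577, 1.45, 2.89]
contact_force: [-0.4, -0.0, -1.8]
grip_width: 49.6
```

>>> arm_command(
  deltas=[
    [-0.026, -0.0066, -0.0193, 0],
    [-0.026, -0.0066, -0.0193, 0],
    [-0.026, -0.0066, -0.0193, 0],
    [-0.026, -0.0066, -0.0193, 0],
    [-0.026, -0.0066, -0.0193, 0],
  ],
)

```text
time: 57.1
tool_pos: [443.3, -252.9, 302.2]
tcp_rot: [-1.581, 1.449, 2.886]
contact_force: [0.8, -0.1, -2.3]
grip_width: 49.0
```

>>> arm_command(
  deltas=[
    [-0.026, -0.0066, -0.0193, 0],
    [0, 0, 0, 0],
  ],
)

```text
time: 57.3
tool_pos: [444.8, -231.3, 331.9]
tcp_rot: [-1.518, 1.455, 2.951]
contact_force: [-0.0, 0.4, -1.8]
grip_width: 49.1
```

>>> arm_command(
  deltas=[
    [0, 0, 0, 7.2],
    [0, 0, 0, 7.2],
    [0, 0, 0, 7.2],
    [0, 0, 0, 7.2],
    [0, 0, 0, 7.2],
  ],
)

```text
time: 57.8
tool_pos: [444.7, -235.1, 327.0]
tcp_rot: [-2.937, 0.926, 1.489]
contact_force: [0.5, 0.9, -2.2]
grip_width: 49.1
```

>>> arm_command(
  deltas=[
    [0, 0, 0, 7.2],
    [0, 0, 0, 7.2],
    [0, 0, 0, 7.2],
    [0, 0, 0, 7.2],
    [0, 0, 0, 7.2],
  ],
)

```text
time: 58.3
tool_pos: [444.7, -235.1, 326.9]
tcp_rot: [-3.013, 0.305, 1.364]
contact_force: [0.3, 0.5, -2.7]
grip_width: 49.6
```

>>> arm_command(
  deltas=[
    [0, 0, 0, 7.2],
    [0, 0, 0, 7.2],
    [0, 0, 0, 7.2],
    [0, 0, 0, 7.2],
    [0, 0, 0, 7.2],
  ],
)

```text
time: 58.8
tool_pos: [444.8, -235.1, 326.9]
tcp_rot: [-3.013, -0.318, 1.285]
contact_force: [0.6, 0.1, -2.9]
grip_width: 49.2
```

>>> arm_command(
  deltas=[
    [0, 0, 0, 7.2],
    [0, 0, 0, 7.2],
    [0, 0, 0, 7.2],
    [0, 0, 0, 7.2],
    [0, 0, 0, 7.2],
  ],
)

```text
time: 59.3
tool_pos: [444.7, -235.1, 326.9]
tcp_rot: [-2.934, -0.939, 1.157]
contact_force: [0.2, -0.3, -2.6]
grip_width: 49.0
```

>>> arm_command(
  deltas=[
    [0, 0, 0, 7.2],
    [0, 0, 0, 7.2],
    [0, 0, 0, 7.2],
    [0, 0, 0, 7.2],
    [0, 0, 0, 7.2],
  ],
)

```text
time: 59.8
tool_pos: [444.7, -235.1, 326.9]
tcp_rot: [-1.518, -1.448, -0.299]
contact_force: [0.8, 1.1, -2.9]
grip_width: 49.1
```

>>> arm_command(
  deltas=[
    [0, 0, 0, 0],
    [0, 0, 0, 0],
    [0, 0, 0, 0],
    [0, 0, 0, 0],
    [0, 0, 0, 0],
  ],
)

```text
time: 60.3
tool_pos: [444.8, -234.6, 328.9]
tcp_rot: [-1.582, -1.452, -0.234]
contact_force: [-0.0, 0.4, -2.7]
grip_width: 49.3
```

>>> arm_command(
  deltas=[
    [0, 0, 0, 0],
    [0, 0, 0, 0],
    [0, 0, 0, 0],
    [0, 0, 0, 0],
    [0, 0, 0, 0],
  ],
)

```text
time: 60.8
tool_pos: [444.8, -234.6, 329.0]
tcp_rot: [-1.576, -1.452, -0.24]
contact_force: [-0.0, 1.0, -1.5]
grip_width: 49.0
```

Run:
```python
from push import *
from h import *
T=pose();o=bot.get_obs();print(T.round(2).tolist(),o['contact_force'].round(1),o['grip_width'])
t=cap('scene'); print(find(t,'short_jar'),find(t,'tall_jar')); save(t,'inv2')
```

```text
[[0.12, 0.96, 0.24, 444.84], [-0.03, -0.24, 0.97, -234.57], [0.99, -0.12, -0.0, 329.04], [0.0, 0.0, 0.0, 1.0]] [-0.   1.  -1.5] 49.00060261966059
[([463.0, -235.0, 379.0], 0.59), ([548.0, -78.0, 23.0], 0.55)] [([512.0, 188.0, 162.0], 0.42)]
```

>>> arm_command(
  deltas=[
    [0, 0, 0, 0],
    [0, 0, 0, 0],
    [0, 0, 0, 0],
    [0, 0, 0, 0],
    [0, 0, 0, 0],
  ],
)

```text
time: 61.45
tool_pos: [444.8, -234.6, 329.0]
tcp_rot: [-1.575, -1.452, -0.242]
contact_force: [-0.4, -0.2, -2.7]
grip_width: 49.6
```

>>> arm_command(
  deltas=[
    [0, 0, 0, 0],
    [0, 0, 0, 0],
    [0, 0, 0, 0],
    [0, 0, 0, 0],
    [0, 0, 0, 0],
  ],
)

```text
time: 61.95
tool_pos: [444.8, -234.6, 329.0]
tcp_rot: [-1.575, -1.452, -0.241]
contact_force: [-0.8, 0.2, -2.3]
grip_width: 49.3
```

>>> arm_command(
  deltas=[
    [0, 0, 0, 0],
    [0, 0, 0, 0],
    [0, 0, 0, 0],
    [0, 0, 0, 0],
    [0, 0, 0, 0],
  ],
)

```text
time: 62.45
tool_pos: [444.8, -234.6, 329.0]
tcp_rot: [-1.575, -1.452, -0.241]
contact_force: [-0.6, -0.5, -3.8]
grip_width: 48.9
```

>>> arm_command(
  deltas=[
    [0, 0, 0, 0],
    [0, 0, 0, 0],
    [0, 0, 0, 0],
    [0, 0, 0, 0],
    [0, 0, 0, 0],
  ],
)

```text
time: 62.95
tool_pos: [444.8, -234.6, 329.0]
tcp_rot: [-1.575, -1.452, -0.241]
contact_force: [0.1, -0.2, -2.5]
grip_width: 49.2
```

>>> arm_command(
  deltas=[
    [0, 0, 0, -7.2],
    [0, 0, 0, -7.2],
    [0, 0, 0, -7.2],
    [0, 0, 0, -7.2],
    [0, 0, 0, -7.2],
  ],
)

```text
time: 63.45
tool_pos: [444.8, -234.6, 329.0]
tcp_rot: [-2.943, -0.927, 1.166]
contact_force: [0.1, -0.6, -2.2]
grip_width: 49.5
```

>>> arm_command(
  deltas=[
    [0, 0, 0, -7.2],
    [0, 0, 0, -7.2],
    [0, 0, 0, -7.2],
    [0, 0, 0, -7.2],
    [0, 0, 0, -7.2],
  ],
)

```text
time: 63.95
tool_pos: [444.8, -234.6, 329.0]
tcp_rot: [-3.017, -0.306, 1.288]
contact_force: [0.4, -0.5, -1.9]
grip_width: 49.0
```

>>> arm_command(
  deltas=[
    [0, 0, 0, -7.2],
    [0, 0, 0, -7.2],
    [0, 0, 0, -7.2],
    [0, 0, 0, -7.2],
    [0, 0, 0, -7.2],
  ],
)

```text
time: 64.45
tool_pos: [444.9, -234.6, 329.0]
tcp_rot: [-3.017, 0.318, 1.365]
contact_force: [-0.0, -0.2, -1.6]
grip_width: 49.7
```

>>> arm_command(
  deltas=[
    [0, 0, 0, -7.2],
    [0, 0, 0, -7.2],
    [0, 0, 0, -7.2],
    [0, 0, 0, -7.2],
    [0, 0, 0, -7.2],
  ],
)

```text
time: 64.95
tool_pos: [444.9, -234.6, 329.0]
tcp_rot: [-2.94, 0.939, 1.489]
contact_force: [0.1, 0.2, -1.7]
grip_width: 49.1
```

>>> arm_command(
  deltas=[
    [0, 0, 0, -7.2],
    [0, 0, 0, -7.2],
    [0, 0, 0, -7.2],
    [0, 0, 0, -7.2],
    [0, 0, 0, -7.2],
  ],
)

```text
time: 65.45
tool_pos: [444.8, -234.6, 329.0]
tcp_rot: [-1.523, 1.452, 2.944]
contact_force: [0.4, 0.4, -2.5]
grip_width: 49.2
```

>>> arm_command(
  deltas=[
    [0, 0, 0, 0],
    [0, 0, 0, 0],
    [0, 0, 0, 0],
  ],
)

```text
time: 65.75
tool_pos: [444.8, -234.6, 329.0]
tcp_rot: [-1.587, 1.452, 2.88]
contact_force: [0.9, 0.2, -2.5]
grip_width: 49.2
```

Run:
```python
from push import *
from h import *
T=pose();o=bot.get_obs();print(T[:3,3].round(1),az(T),T[:3,2].round(3),o['contact_force'].round(1),o['grip_width'])
_,q,T2=plan([(590,-130,320,0),(530,60,310,0),(502,100,200,0)],vmax=40)
_,q,T3=plan([(502,100,116,0)],q,T2,vmax=18); plan([(502,100,230,0)],q,T3,show=False)
p=cap('top'); m,c=mask(p,'tall_jar'); v,u=np.nonzero(m); print(c,find(p,'tall_jar'),plane(p,[(u.mean(),v.mean())],166).round(0),len(u))
```

```text
[ 444.8 -234.6  329. ] [-14.1   6.8] [-0.243 -0.97  -0.002] [ 0.9  0.2 -2.5] 49.23912806414427
[[-0.0009, 0.0231, -0.0274, 0.0], [-0.0009, 0.0231, -0.0273, 0.0], [-0.0009, 0.0231, -0.0274, 0.0], [-0.0009, 0.0232, -0.0273, 0.0], [-0.0009, 0.0231, -0.0274, 0.0]]
[[0.0045, -0.0205, -0.0339, 0.0], [0.0045, -0.0205, -0.0339, 0.0], [0.0046, -0.0205, -0.0339, 0.0], [0.0045, -0.0205, -0.034, 0.0], [0.0046, -0.0204, -0.0339, 0.0]]
[[0.0284, -0.0059, -0.008, 0.0], [0.0284, -0.0059, -0.0079, 0.0], [0.0284, -0.0059, -0.008, 0.0], [0.0284, -0.0059, -0.0079, 0.0]]
end [502. 100. 200.] y [ 0.963 -0.241 -0.118] z [-0.243 -0.97  -0.002] q [ 0.42  0.69  2.5   3.81  1.49 -1.54]
[[0.0167, 0.002, 0.0, 0.0], [0.0167, 0.002, 0.0, 0.0], [0.0167, 0.002, 0.0001, 0.0], [0.0167, 0.002, 0.0, 0.0], [0.0166, 0.0019, 0.0001, 0.0]]
end [502. 100. 116.] y [ 0.963 -0.241 -0.118] z [-0.243 -0.97  -0.002] q [ 0.42  1.    2.48  3.81  1.72 -1.36]
0.9 [([521.0, 177.0, 170.0], 0.76)] [[522. 176.]] 630
```

>>> arm_command(
  deltas=[
    [-0.0009, 0.023, -0.0274, 0],
    [-0.0009, 0.023, -0.0274, 0],
    [-0.0009, 0.023, -0.0274, 0],
    [-0.0009, 0.023, -0.0274, 0],
    [-0.0009, 0.023, -0.0274, 0],
  ],
)

```text
time: 66.4
tool_pos: [590.4, -128.3, 319.3]
tcp_rot: [-1.58, 1.451, 2.887]
contact_force: [-0.1, -1.6, -2.1]
grip_width: 49.1
```

>>> arm_command(
  deltas=[
    [0.0045, -0.0205, -0.034, 0],
    [0.0045, -0.0205, -0.034, 0],
    [0.0045, -0.0205, -0.034, 0],
    [0.0045, -0.0205, -0.034, 0],
    [0.0045, -0.0205, -0.034, 0],
  ],
)

```text
time: 66.9
tool_pos: [528.5, 61.6, 309.1]
tcp_rot: [-1.573, 1.451, 2.893]
contact_force: [1.2, -0.0, -1.8]
grip_width: 48.9
```

>>> arm_command(
  deltas=[
    [0.0284, -0.006, -0.008, 0],
    [0.0284, -0.006, -0.008, 0],
    [0.0284, -0.006, -0.008, 0],
    [0.0284, -0.006, -0.008, 0],
    [0, 0, 0, 0],
  ],
)

```text
time: 67.4
tool_pos: [500.5, 101.9, 194.1]
tcp_rot: [-1.526, 1.443, 2.942]
contact_force: [1.0, -0.1, -2.2]
grip_width: 49.3
```

>>> arm_command(
  deltas=[
    [0, 0, 0, 0],
    [0, 0, 0, 0],
  ],
)

```text
time: 67.6
tool_pos: [501.4, 100.4, 201.4]
tcp_rot: [-1.583, 1.455, 2.883]
contact_force: [0.4, 0.3, -1.9]
grip_width: 49.2
```

Run:
```python
from push import *
from h import *
T=pose();o=bot.get_obs();print(T[:3,3].round(1),az(T),T[:3,2].round(3),o['contact_force'].round(1),o['grip_width'])
plan([(502,100,116,0)],vmax=18)
t=cap('scene'); cv2.imwrite('pics/pl2.png',cv2.resize(t['img'][60:240,310:530,::-1],None,fx=3,fy=3,interpolation=2));
```

```text
[501.4 100.4 201.4] [-14.1   6.7] [-0.244 -0.97  -0.001] [ 0.4  0.3 -1.9] 49.22674427030788
[[0.0169, 0.0021, 0.0001, 0.0], [0.0169, 0.0021, 0.0001, 0.0], [0.017, 0.0021, 0.0, 0.0], [0.0169, 0.0021, 0.0001, 0.0], [0.017, 0.0022, 0.0, 0.0]]
end [502. 100. 116.] y [ 0.963 -0.242 -0.116] z [-0.244 -0.97  -0.001] q [ 0.42  1.    2.48  3.81  1.72 -1.36]
```

View pics/pl2.png

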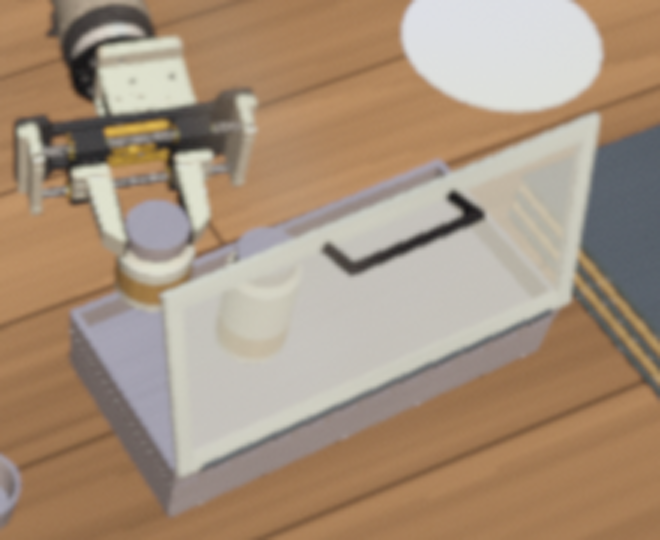

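Tall jar stands at crop (260,290); short jar (155,250) is above the right part. Lower.

>>> arm_command(
  deltas=[
    [0.017, 0.002, 0, 0],
    [0.017, 0.002, 0, 0],
    [0.017, 0.002, 0, 0],
    [0.017, 0.002, 0, 0],
    [0.017, 0.002, 0, 0],
  ],
)

```text
time: 68.15
tool_pos: [501.7, 100.4, 115.8]
tcp_rot: [-1.597, 1.456, 2.869]
contact_force: [0.4, -0.4, -2.3]
grip_width: 49.0
```

>>> arm_command(
  deltas=[
    [0.002, 0, 0, 0],
    [0.002, 0, 0, 0],
    [0, 0, 0, 0],
    [0, 0, 0, 0],
  ],
)

```text
time: 68.55
tool_pos: [500.6, 100.8, 111.3]
tcp_rot: [-1.576, 1.454, 2.89]
contact_force: [0.3, -0.3, -1.5]
grip_width: 49.1
```

>>> arm_command(
  deltas=[
    [0.0015, 0, 0, 0],
    [0, 0, 0, 0],
    [0, 0, 0, 0],
  ],
)

```text
time: 68.85
tool_pos: [500.3, 101.0, 109.6]
tcp_rot: [-1.57, 1.455, 2.897]
contact_force: [-2.1, -0.7, 3.7]
grip_width: 49.0
```

>>> arm_command(
  deltas=[
    [0, 0, 0, 0],
    [0, 0, 0, 0],
    [0, 0, 0, 0],
    [0, 0, 0, 0],
  ],
  claw=72,
)

```text
time: 69.25
tool_pos: [500.2, 100.9, 108.2]
tcp_rot: [-1.565, 1.451, 2.902]
contact_force: [0.4, 0.5, -0.4]
grip_width: 65.5
```

>>> arm_command(
  deltas=[
    [-0.02, -0.0024, 0, 0],
    [-0.03, -0.0035, 0, 0],
    [-0.03, -0.0035, 0, 0],
    [-0.03, -0.0035, 0, 0],
    [-0.03, -0.0035, 0, 0],
  ],
)

```text
time: 69.75
tool_pos: [500.2, 100.8, 250.1]
tcp_rot: [-1.56, 1.451, 2.907]
contact_force: [1.0, 1.0, 0.4]
grip_width: 65.9
```

Run:
```python
from push import *
from h import *
T=pose();o=bot.get_obs();print(T[:3,3].round(1),o['contact_force'].round(1),o['grip_width'],o['time'])
plan([(560,-60,300,0),(480,-200,320,0)],vmax=42)
```

```text
[500.2 100.8 250.1] [1.  1.  0.4] 65.87053317139288 69.75
  !row 8 err 2.1 0.0
  !row 9 err 3.2 0.0
[[-0.0122, 0.0181, 0.0283, 0.0], [-0.0122, 0.0181, 0.0283, 0.0], [-0.0122, 0.0181, 0.0283, 0.0], [-0.0122, 0.018, 0.0283, 0.0], [-0.0122, 0.0181, 0.0283, 0.0]]
[[-0.0036, -0.0114, 0.0388, 0.0], [-0.0036, -0.0114, 0.0388, 0.0], [-0.0036, -0.0115, 0.039, 0.0], [-0.0037, -0.0123, 0.0409, 0.0]]
end [ 481.8 -197.5  319.8] y [ 0.963 -0.241 -0.119] z [-0.243 -0.97   0.001] q [-0.94  0.18  2.53  2.36  1.13 -1.27]
```

>>> arm_command(
  deltas=[
    [-0.0122, 0.018, 0.0283, 0],
    [-0.0122, 0.018, 0.0283, 0],
    [-0.0122, 0.018, 0.0283, 0],
    [-0.0122, 0.018, 0.0283, 0],
    [-0.0122, 0.018, 0.0283, 0],
  ],
)

```text
time: 70.25
tool_pos: [559.7, -61.3, 299.4]
tcp_rot: [-1.559, 1.451, 2.907]
contact_force: [0.5, 0.9, -0.1]
grip_width: 66.0
```

>>> arm_command(
  deltas=[
    [-0.0036, -0.0114, 0.0388, 0],
    [-0.0036, -0.0114, 0.0388, 0],
    [-0.0036, -0.0114, 0.0388, 0],
    [0, 0, 0, 0],
    [0, 0, 0, 0],
  ],
)

```text
time: 70.75
tool_pos: [500.2, -165.4, 314.0]
tcp_rot: [-1.566, 1.452, 2.896]
contact_force: [0.3, 0.8, 0.3]
grip_width: 66.1
```

Run:
```python
from push import *
from h import *
t=cap('scene'); p=cap('top')
for n in('tall_jar','short_jar','dish','drink_can','oil_bottle'): print(n,find(t,n,1),find(p,n,1))
a=cv2.resize(t['img'],None,fx=1.25,fy=1.25,interpolation=2)[:, :]; cv2.imwrite('pics/final.png',a)
print(bot.get_obs()['contact_force'].round(1),bot.get_obs()['time'])
```

```text
tall_jar [([514.0, 189.0, 160.0], 0.69)] [([523.0, 178.0, 168.0], 0.62)]
short_jar [([511.0, 88.0, 97.0], 0.93)] [([496.0, 94.0, 121.0], 0.85)]
dish [([549.0, -77.0, 26.0], 0.56)] [([561.0, -83.0, 7.0], 0.84)]
drink_can [([515.0, 190.0, 161.0], 0.47)] [([707.0, -228.0, 114.0], 0.67)]
oil_bottle [([632.0, -388.0, 121.0], 0.73)] [([605.0, -381.0, 122.0], 0.81)]
[-0.6  0.3 -0.7] 71.35
```

View pics/final.png

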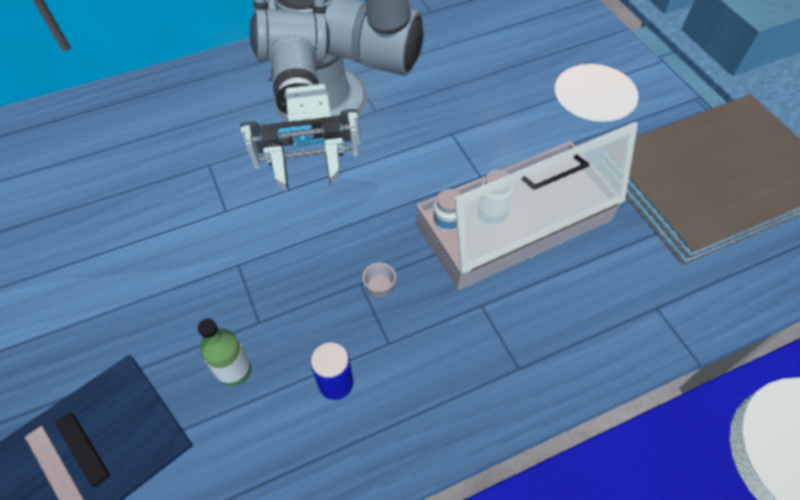

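Both jars stand upright in the well. The flap's top corners are still where the 75° projection puts them, and the dish, can and bottle are in place (red and blue are swapped in this save). Handing in.

```bash
python3 -c "
from plant import job; print(job.close_job())"
```

```text
the job is handed in; nothing more can be done
None
```

The condiment stand is ready and the job is handed in, at about 71 s of the 210 s allowed. `close_job()` reported no verdict.

- **Dish:** I lifted it off the closed flap and stood it on the counter at about (560, -75).
- **Flap:** I raised it by its bar to about 75 degrees and let go. The arm's position gave 74.7 degrees. The flap's top corners sat within a pixel of the 75-degree projection before the bar was let go, and had not visibly moved in the last picture.
- **Jars:** Only the tall and short jars were there, taken in that order. Each was held upside down for about 3 s with the cap roughly 14 degrees off straight down. Each was then turned upright and lowered onto the well floor until the wrist force showed contact.
- **Last checks:** Both cameras find the jars upright in the well, the tall one near (527, 190) and the short one near (498, 101). The can and the oil bottle have not moved, the gripper was clear of everything, and the wrist force was near zero.

**Tool tilt:** The moves cannot tilt the tool directly, so I got it horizontal by pushing past the arm's reach. The first push tilted it the wrong way and cost a few seconds of extra movement.

**Detector disagreements:** The networks missed the tall jar in one scene picture. In the last scene picture they also placed a can, with low confidence (0.47), where the tall jar stands. I set that aside, because the picture and the top view both show the can in its place.

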